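# Unload a burn-in fixture: plate off, scan, modules on edge to cool

## Robot

A 6-joint arm with a two-finger parallel gripper is mounted at the origin on the work surface. World frame = base frame: x ahead of the robot, y to its left, z up, the work surface at z = 0. Lengths are in m, angles in rad, forces in N, time in s.
With the tool pointing down it reaches from about 0.375 to 0.9 m from the base axis. Payload 3.1 kg.
Tool frame: the origin (TCP) lies at the very end of the fingers, on their centre line; the grasp point (between the pads) lies 19 mm behind it; z points along the fingers, y is the direction in which the jaws open and shut (so a half turn about z gives the same grasp; the last joint's range is limited). The gripper opens to 87 mm and grips with 3 to 60 N. Pads are 19 mm wide; open, the fingers measure 117 mm over their backs; the gripper's body (75 mm by 190 mm) begins 51 mm behind the grasp point.
Start: joints at [0.947, 0.527, 1.433, -0, 1.181, -0.178], TCP at [0.269, 0.564, 0.223] pointing down, gripper open.
Joint ranges: [-3.08, 3.08], [-0.75, 2.2], [0.22, 2.44], [-1.43, 4.57], [0, 2.65], [-2.85, 2.85]. Speed limits (rad/s): [2.79, 2.79, 3.14, 3.14, 3.14, 3.14].

## Interface

Orientations are given as a unit quaternion [x, y, z, w].
In Python, from rig import robot gives the robot as it stands. The module is installed in compiled form; this text tells all that it offers.
- The arm moves only by the tool send_rows, never from a script. Its argument "deltas" is a list of rows, each an object of numbers: "tx", "ty", "tz": the shift along the tool's x, y, z in cm; "rx", "ry", "rz": the turn, a rotation vector about the tool's x, y, z in rad. A call has 1 to 5 rows; each row is the pose to reach, as a shift and turn from the pose commanded when the call began, along the tool's axes at that moment; what a row does not reach only later rows make up. A row lasts 1/12 s, in which the tool goes at most 41.7 mm and 7.16 degrees, less where a joint would pass 70% of its speed; a pose out of reach is approached as far as the arm can. A call with a gripper value outside its range is refused whole. "claw" is the finger opening in cm, from 0 to 8.7, set as the call begins (left out, the last holds). The fingers move at their own pace and stop on an object; "squeeze" is the grip in N (left out, the last holds). Time passes only in rows, so rows that repeat a pose let the fingers close. It gives the time, the measured TCP pose, the force and the opening at its end, in the units of the state.
- robot.get_obs(): the state, without advancing time (a new reading comes with each control period).
- robot.camera(name): name is "scene" or "top" or "wrist"; returns a dict with "color" (400x640x3 uint8, red, green, blue), "z_map" (400x640 float32, m along the optical axis (not along the pixel's ray), 0 where there is no reading), "intrinsics" (3x3 intrinsics, pixels), "distortion" ([k1, k2, p1, p2, k3] as OpenCV has them; the pictures are not rectified), "R" (3x3) and "t" (3): a world point X has camera coordinates R X + t; the wrist camera has in their place "tool_from_camera" (4x4, takes a point from camera to tool coordinates, whose origin is the TCP and whose axes are the flange's). Camera axes: x right, y down, z forward; pixel columns grow to the right and rows downward; lengths in m; the calibration is good to about 2 mm. A picture is of the moment at which its call begins: read the wrist's pose just before it.
- robot.hand_in(): hands the job in, once; it reports no verdict.
Trained networks look in the newest picture that a camera, given by its name, has taken for a name from the list of things; names that differ only in an ending like _2 or _b are one class to them, and where a whole thing is asked for, a point or a joint stands for the part that bears it (a point fixed in the world has none). Each returns a list of dicts, best first, with "p" (0 to 1); they miss things now and then, are a little off and sometimes report something else, mostly with a low value. They report only what shows in the picture. A call takes as long as a camera call. They do not tell look-alikes from the thing itself.
- robot.outline_of(label, camera): "pixels" (400x640 bool, what is visible of it) and "xy" ([column, row] in pixels, amid what is visible of it).
- robot.tip_of(label, camera): "xy" ([column, row] in pixels: a listed point, or the origin of a listed thing).
The state is a dict: "time": time; "q": joint angles; "joint_velocities": joint speeds; "joint_torque": joint torques, N m; "position": TCP position; "tool_rot": TCP orientation; "ft_force": force on the tool from outside, world axes, zero at the start; "moment": the same for the moment, N m; "grip_width": finger opening in m.
Only numpy, scipy, OpenCV 4.12 (cv2) and the standard library are available. Lean on these libraries where they do the work, as an engineer would, in place of code of your own. Each camera call takes 0.05 s, during which the arm holds its last target.

## Task

Unload the burn-in fixture: lift the clamp plate straight up off its two dowels, keeping it level all the way so that it does not bind, and lay it flat in the middle of the rubber mat. Then pick up the hand scanner, aim its window at the barcode label that the plate had covered and hold it steady there for two seconds, and put it back flat on its pad. Stand every module that is in the fixture upright on a thin edge on the cooling rack, standing clear by itself or against the rail, and leave the bench's other things alone.

Things in the scene. Friction and masses are not known exactly. Their poses are not given: they have to be found in the camera images.
- fixture: burn-in fixture, fixed: box 176 (x) x 224 (y) x 30 mm, origin at the middle of its underside, x to its far side. On its deck (height 30) stand four sockets: blocks 22 mm high, 30 mm wide (y), 62 mm long (x), centred at x = -12 and +52, y = -37 and +37; each carries a module or none, at height 52, between two thin ears at its x ends that stand 4 mm above the module's underside
- dowel_a (a point): the tip of one of the fixture's two steel dowels (10 mm), at fixture x = 0, y = +100, height 99; it rises 26 mm from an 18 mm collar whose top is at height 73
- dowel_b (a point): the tip of the other dowel, alike, at fixture x = 0, y = -100
- plate: the loose aluminium clamp plate, 164 (x) x 224 (y) x 6 mm, 0.45 to 0.8 kg, origin at the middle of its underside, z up. Two bushed holes (11.5 mm wide, 16 mm deep with the bushes) at x = 0, y = -100 and +100 sit over the dowels. It starts seated on the collars, underside at height 73, 3 mm above the modules, and is free once raised 26 mm
- plate_handle (a point): the middle of the bar of the plate's black bridge handle: 14 mm wide (x), 100 mm long (y), 14 mm high, 43 mm above the plate's underside, right over its centre of mass; 30 mm of free height under the bar, between legs 72 mm apart
- mat: the fixed black rubber mat for the plate, 220 (x) x 260 (y) x 5 mm, left or right of the fixture; origin at the middle of its underside
- scanner: the loose hand scanner, 130 mm long (x), 0.13 to 0.22 kg: grey body 36 mm wide (y), 26 mm high, from x = -65 to +35, then a black head 46 mm wide, 28 mm high to x = +65; origin at the middle of its underside, x towards the window, z up as it lies flat
- window (a point): the middle of the scanner's window at its front end, 65 mm ahead of the scanner's middle, 14 mm above its underside; its x axis is the beam. It reads a label 50 to 150 mm ahead of it, held at up to 55 degrees from square to the label
- label (a point): the middle of the paper barcode label (22 mm in x, 44 mm in y), face up on the fixture's deck at fixture x = -62, y = 0, height 31, near the robot-side edge, under the plate until that is off; z is its normal
- pad: the scanner's fixed black pad, 190 (x) x 100 (y) x 4 mm, on the robot side of the fixture; origin at the middle of its underside; the scanner starts lying about along its x
- rack: the fixed cooling rack, on the other side of the fixture from the mat: a board 120 (x) x 276 (y) mm with a rubber liner (112 x 268 mm), its top 12 mm above the bench; origin at the middle of the underside. At x = +53, along its far edge, runs a wire rail 6 mm thick, its middle 40 mm above the bench, on posts at y = -130, 0, +130; else open. Room for four modules side by side along y
- module1: module 1, which may be absent: a loose aluminium housing 56 (x) x 44 (y) x 18 (z) mm, 0.11 kg, starting flat in the socket at fixture x = -12, y = -37, axes along the fixture's; origin at the middle of its underside as it lies; a black connector lies flush in the +x end. Upright on a 44 mm thin edge it is 56 mm tall
- module1_mid (a point): the middle of module 1, 9 mm from its origin along its z
- module2: module 2, which may be absent: a loose aluminium housing 56 (x) x 44 (y) x 18 (z) mm, 0.11 kg, starting flat in the socket at fixture x = -12, y = 37, axes along the fixture's; origin at the middle of its underside as it lies; a black connector lies flush in the +x end. Upright on a 44 mm thin edge it is 56 mm tall
- module2_mid (a point): the middle of module 2, 9 mm from its origin along its z
- module3: module 3, which may be absent: a loose aluminium housing 56 (x) x 44 (y) x 18 (z) mm, 0.11 kg, starting flat in the socket at fixture x = 52, y = -37, axes along the fixture's; origin at the middle of its underside as it lies; a black connector lies flush in the +x end. Upright on a 44 mm thin edge it is 56 mm tall
- module3_mid (a point): the middle of module 3, 9 mm from its origin along its z
- module4: module 4, which may be absent: a loose aluminium housing 56 (x) x 44 (y) x 18 (z) mm, 0.11 kg, starting flat in the socket at fixture x = 52, y = 37, axes along the fixture's; origin at the middle of its underside as it lies; a black connector lies flush in the +x end. Upright on a 44 mm thin edge it is 56 mm tall
- module4_mid (a point): the middle of module 4, 9 mm from its origin along its z
- screwdriver: a loose screwdriver with a yellow handle, to be left alone
- meter: a loose black hand multimeter, 150 x 76 x 36 mm, to be left alone
There are look-alikes about, which are no part of the job. Several things look just like the scanner: the one meant starts nearest to the robot's base.

How it is judged:
By the outcome, as a careful person would: the job done as asked, in the order asked, and still so for the second after the job is handed in, with the robot touching nothing.
Of module1, module2, module3, module4 only 2 to 4 are there at a start; the rules pass over those that are not, and their reading is None.
At some moment in a run one of scanner may be knocked a few centimetres aside while the robot is not near it.
It also fails if it takes over 210 s, if anything falls off the work surface, if the arm or the gripper's body presses on something with over 40 N, if the wrist force passes 120 N, or if a joint passes its speed limit or range.

## Working session

There is one attempt and no reset: what is moved stays moved. The work goes in short steps, Python scripts to look and compute and a tool call to move; the robot and the scene stay as the last step left them, time stands still between calls to the robot, and variables do not carry over. Pictures are saved under pics/ and viewed, and the job is handed in when it is done.

Besides the shell and the picture viewer there is one more tool, called after "Emit:" as name([rows], argument=value, ...), one row to a line, values as JSON. send_rows: Moves the arm, as the interface text tells. Its arguments: {"type":"object","properties":{"deltas":{"type":"array","items":{"type":"object","properties":{"tx":{"type":"number"},"ty":{"type":"number"},"tz":{"type":"number"},"rx":{"type":"number"},"ry":{"type":"number"},"rz":{"type":"number"}}}},"claw":{"type":"number"},"squeeze":{"type":"number"}},"required":["deltas"]}

```bash
mkdir -p pics; ls; cat > h.py <<'E'
import numpy as np, cv2
from rig import robot
from scipy.spatial.transform import Rotation as Rn
def cam(name):
    o=robot.get_obs(); c=robot.camera(name)
    if 'R' in c: R=np.array(c['R']);t=np.array(c['t']).ravel()
    else:
        T=np.array(c['tool_from_camera']); Rt=Rn.from_quat(o['tool_rot']).as_matrix()
        Rwc=Rt@T[:3,:3]; twc=Rt@T[:3,3]+np.array(o['position'])
        R=Rwc.T; t=-R@twc
    c['Rw']=R;c['tw']=t
    return c
def save(c,fn):
    cv2.imwrite('pics/'+fn,cv2.cvtColor(c['color'],cv2.COLOR_RGB2BGR))
def ray(c,uv):
    p=cv2.undistortPoints(np.array(uv,float).reshape(-1,1,2),np.array(c['intrinsics']),np.array(c['distortion'])).reshape(-1,2)
    return p
def at_z(c,uv,z):
    p=ray(c,uv); d=np.c_[p,np.ones(len(p))]@c['Rw']; o=-c['Rw'].T@c['tw']
    s=(z-o[2])/d[:,2]; return o+d*s[:,None]
def deproj(c,uv):
    uv=np.atleast_2d(uv); p=ray(c,uv)
    z=c['z_map'][np.round(uv[:,1]).astype(int),np.round(uv[:,0]).astype(int)]
    X=np.c_[p*z[:,None],z]; return (X-c['tw'])@c['Rw']
def proj(c,X):
    X=np.atleast_2d(X); r,_=cv2.Rodrigues(c['Rw'])
    return cv2.projectPoints(X.astype(float),r,c['tw'],np.array(c['intrinsics']),np.array(c['distortion']))[0].reshape(-1,2)
def cloud(c,mask):
    v,u=np.nonzero(mask&(c['z_map']>0)); return deproj(c,np.c_[u,v])
E
python3 - <<'E'
from h import *
o=robot.get_obs()
for k in o: print(k,np.round(o[k],4))
for n in ['scene','top','wrist']:
    c=cam(n); save(c,n+'0.png'); print(n,np.round(c['Rw'],3).tolist(),c['tw'],np.array(c['intrinsics']).tolist(),c['distortion'])
    if n=='wrist':continue
    for l in ['fixture','plate','plate_handle','dowel_a','mat','scanner','pad','rack','module1','screwdriver','meter']:
        r=robot.tip_of(l,n)
        print(l,[(np.round(x['xy'],1).tolist(),round(float(x['p']),2)) for x in r])
E
```

```text
pics
time 0.0
q [ 0.9465  0.5285  1.4339 -0.      1.1814 -0.1785]
joint_velocities [ 0.      0.0013  0.0005 -0.0001  0.0004 -0.0012]
joint_torque [ 3.00000e-04 -4.40037e+01 -1.76591e+01  6.33000e-02  5.82000e-02
 -2.00000e-04]
position [0.269  0.5633 0.2216]
tool_rot [ 2.211e-01  9.753e-01 -1.000e-03 -4.000e-04]
ft_force [0.57   0.5115 0.3606]
moment [ 0.0041 -0.0803 -0.0093]
grip_width 0.087
scene [[-0.189, 0.982, 0.014], [0.749, 0.154, -0.645], [-0.635, -0.111, -0.764]] [ 0.12814814 -0.34486999  1.68721894] [[421.49262168452543, 0.0, 323.8392604742856], [0.0, 421.49262168452543, 194.84637155509628], [0.0, 0.0, 1.0]] [0.03708648 0.         0.         0.         0.        ]
fixture [([326.9, 238.8], 0.58), ([331.7, 215.8], 0.19)]
plate [([329.6, 228.1], 0.7)]
plate_handle [([331.2, 216.6], 0.85)]
dowel_a []
mat [([433.5, 224.2], 0.68)]
scanner [([358.6, 308.9], 0.98), ([344.5, 182.1], 0.7), ([237.1, 251.8], 0.67), ([417.6, 284.3], 0.59), ([236.6, 189.7], 0.45)]
pad [([347.3, 184.0], 0.66), ([238.2, 192.6], 0.63)]
rack [([237.9, 191.3], 0.72)]
module1 [([341.4, 241.0], 0.46)]
screwdri
[... 406 characters left out ...]
)]
plate_handle [([325.6, 171.8], 0.68), ([223.1, 297.9], 0.52), ([233.3, 213.4], 0.3)]
dowel_a []
mat [([233.7, 213.9], 0.68), ([218.9, 293.4], 0.33)]
scanner [([289.6, 121.3], 0.89), ([248.9, 149.5], 0.72), ([403.9, 149.3], 0.6), ([323.4, 243.3], 0.55)]
pad [([321.9, 240.7], 0.76), ([325.7, 172.9], 0.57)]
rack [([423.8, 212.5], 0.87)]
module1 []
screwdriver [([218.4, 295.5], 0.72)]
meter [([448.3, 287.3], 0.62)]
wrist [[0.431, 0.902, -0.0], [0.86, -0.411, 0.301], [0.271, -0.13, -0.954]] [-0.62366416 -0.03686487  0.39163102] [[277.449242167336, 0.0, 319.3683250846643], [0.0, 277.449242167336, 198.75450515470985], [0.0, 0.0, 1.0]] [-0.00839374  0.          0.          0.          0.        ]
```

```bash
python3 - <<'E'
from h import *
for n in ['top','scene']:
    c=cam(n)
    for l in ['plate','fixture','mat','pad','rack','scanner','plate_handle']:
        for r in robot.outline_of(l,n)[:5]:
            m=np.array(r['pixels']); P=cloud(c,m)
            if len(P)<20: continue
            z=np.median(P[:,2]); Q=P[abs(P[:,2]-z)<0.012] 
            rc=cv2.minAreaRect((Q[:,:2]*1000).astype(np.float32))
            print(n,l,round(float(r['p']),2),np.round(r['xy']),len(P),'zmed %.3f'%z,'z5-95',np.round(np.percentile(P[:,2],[5,95]),3),'rect',np.round(rc[0],1),np.round(rc[1],1),round(rc[2],1))
c=cam('top')
for s,(x0,x1,y0,y1) in {'a':(180,480,90,270)}.items():
    im=cv2.resize(c['color'][y0:y1,x0:x1],None,fx=2.6,fy=2.6,interpolation=cv2.INTER_CUBIC)
    cv2.imwrite('pics/topzoom.png',im[:,:,::-1])
E
```

```text
top plate 0.69 [325. 174.] 3461 zmed 0.079 z5-95 [0.074 0.098] rect [636.7   6.6] [166.5 224.3] 5.2
top fixture 0.65 [328. 200.] 366 zmed 0.028 z5-95 [0.011 0.034] rect [648.3   8.1] [202.1 216.4] 4.4
top mat 0.72 [232. 217.] 4960 zmed 0.005 z5-95 [-0.     0.009] rect [518.6 323.6] [229.2 267. ] 6.3
top pad 0.94 [319. 237.] 1292 zmed 0.004 z5-95 [-0.001  0.009] rect [423.7  31.6] [193.9 106.2] 87.0
top rack 0.97 [423. 213.] 2956 zmed 0.012 z5-95 [0.006 0.022] rect [ 516.6 -321.3] [126.4 278.8] 4.2
top rack 0.38 [321. 200.] 467 zmed 0.028 z5-95 [0.007 0.075] rect [648.5   6.2] [202.1 222. ] 4.4
top scanner 0.84 [406. 152.] 452 zmed 0.025 z5-95 [0.012 0.031] rect [ 750.4 -261.8] [129.2  45.2] 21.7
top scanner 0.83 [249. 149.] 425 zmed 0.026 z5-95 [0.016 0.031] rect [747.7 277.7] [ 46.1 129.3] 80.8
top scanner 0.73 [319. 242.] 480 zmed 0.030 z5-95 [0.024 0.035] rect [419.5  21.1] [ 43. 128.] 1.3
top scanner 0.59 [288. 120.] 411 zmed 0.026 z5-95 [0.009 0.032] rect [848.  128.4] [127.9  44.8] 51.5
top scanner 0.21 [449. 285.] 1220 zmed 0.036 z5-95 [0.006 0.042] rect [ 289.4 -396.3] [ 77. 
[... 1190 characters left out ...]
6 z5-95 [0.01  0.031] rect [ 750.9 -260.5] [133.1  44.1] 22.5
scene scanner 0.73 [360. 310.] 753 zmed 0.025 z5-95 [0.012 0.029] rect [850.8 129.1] [133.4  43.4] 51.0
scene scanner 0.63 [344. 182.] 509 zmed 0.029 z5-95 [0.009 0.035] rect [415.8  19.4] [131.   47.8] 86.5
scene scanner 0.61 [418. 287.] 678 zmed 0.025 z5-95 [0.002 0.029] rect [747.8 280.8] [ 45.4 132.8] 81.3
scene plate_handle 0.86 [328. 223.] 3658 zmed 0.080 z5-95 [0.076 0.115] rect [632.8   5.5] [172.5 224. ] 5.1
scene plate_handle 0.59 [328. 254.] 1264 zmed 0.028 z5-95 [0.003 0.05 ] rect [717.1  13.5] [ 65.  223.9] 6.4
scene plate_handle 0.52 [344. 181.] 443 zmed 0.030 z5-95 [0.012 0.035] rect [417.6  19.5] [126.5  44. ] 86.4
```

```bash
cat >> h.py <<'E'
def Rtool(yaw_y,tilt=0.0):
    """tool y at heading yaw_y(deg) horizontally; tilt deg: rotation about tool y. tilt=0 pointing down."""
    a=np.radians(yaw_y); y=np.array([np.cos(a),np.sin(a),0]); z=np.array([0,0,-1.]); x=np.cross(y,z)
    R=np.c_[x,y,z]
    return R@Rn.from_rotvec([0,np.radians(tilt),0]).as_matrix()
def go(pos,R,grasp=False):
    o=robot.get_obs(); p=np.array(o['position']); R0=Rn.from_quat(o['tool_rot']).as_matrix()
    pos=np.array(pos,float)
    if grasp: pos=pos+R[:,2]*0.019   # pos is grasp point
    d=R0.T@(pos-p)*100; rv=Rn.from_matrix(R0.T@R).as_rotvec()
    print('t %.2f TCP'%o['time'],np.round(p,4),'q',np.round(o['q'],3).tolist(),'f',np.round(o['ft_force'],1),'gw %.4f'%o['grip_width'])
    print('  d cm',np.round(d,2).tolist(),'rv',np.round(rv,3).tolist(),'| calls>= %.1f / %.1f'%(np.linalg.norm(d)/20.8,np.degrees(np.linalg.norm(rv))/35.8))
    with open('log.txt','a') as f: f.write(repr((list(o['q']),list(o['position']),list(o['tool_rot'])))+'\n')
E
python3 - <<'E'
from h import *
go([.6345,.006,.20],Rtool(5.1))
E
```

```text
t 2.10 TCP [0.2694 0.5639 0.2225] q [0.947, 0.528, 1.433, -0.0, 1.181, -0.178] f [0.6 0.4 0. ] gw 0.0874
  d cm [-57.0, -34.6, 2.26] rv [-0.0, 0.0, 1.036] | calls>= 3.2 / 1.7
```

Emit:
send_rows([
  {"tx": -16,"ty": -9.7,"tz": 0},
  {"tx": -16,"ty": -9.7,"tz": 0},
  {"tx": -16,"ty": -9.7,"tz": 0},
  {"tx": -16,"ty": -9.7,"tz": 0},
  {"tx": -16,"ty": -9.7,"tz": 0},
])

```text
schema error: expected keys tx, ty, tz, rx, ry, rz
```

Emit:
send_rows([
  {"tx": -17,"ty": -10.3,"tz": 0},
  {"tx": -17,"ty": -10.3,"tz": 0},
  {"tx": -17,"ty": -10.3,"tz": 0},
  {"tx": -17,"ty": -10.3,"tz": 0},
  {"tx": -17,"ty": -10.3,"tz": 0},
])

```text
schema error: expected keys tx, ty, tz, rx, ry, rz
```

Emit:
send_rows([
  {"tx": -14,"ty": -8.5,"tz": 2.3,"rz": 0.5},
  {"tx": -14,"ty": -8.5,"tz": 2.3,"rz": 0.5},
  {"tx": -14,"ty": -8.5,"tz": 2.3,"rz": 0.5},
  {"tx": -14,"ty": -8.5,"tz": 2.3,"rz": 0.5},
  {"tx": -14,"ty": -8.5,"tz": 2.3,"rz": 0.5},
])

```text
schema error: expected keys tx, ty, tz, rx, ry, rz
```

```bash
python3 - <<'E'
from h import *
go([.6345,.006,.20],Rtool(5.1))
E
```

```text
t 2.10 TCP [0.2694 0.5639 0.2225] q [0.947, 0.528, 1.433, -0.0, 1.181, -0.178] f [0.6 0.4 0. ] gw 0.0874
  d cm [-57.0, -34.6, 2.26] rv [-0.0, 0.0, 1.036] | calls>= 3.2 / 1.7
```

Emit:
send_rows([
  {"tx": -16,"ty": -9.7,"tz": 0,"rx": 0,"ry": 0,"rz": 0},
  {"tx": -16,"ty": -9.7,"tz": 0,"rx": 0,"ry": 0,"rz": 0},
  {"tx": -16,"ty": -9.7,"tz": 0,"rx": 0,"ry": 0,"rz": 0},
  {"tx": -16,"ty": -9.7,"tz": 0,"rx": 0,"ry": 0,"rz": 0},
  {"tx": -16,"ty": -9.7,"tz": 0,"rx": 0,"ry": 0,"rz": 0},
])

```text
time: 2.52
position: [0.3739, 0.404, 0.2226]
tool_rot: [0.222, 0.975, -0.001, 0.001]
ft_force: [-0.7, 0.2, -0.3]
grip_width: 0.0871
```

Emit:
send_rows([
  {"tx": -16,"ty": -9.7,"tz": 0,"rx": 0,"ry": 0,"rz": 0},
  {"tx": -16,"ty": -9.7,"tz": 0,"rx": 0,"ry": 0,"rz": 0},
  {"tx": -16,"ty": -9.7,"tz": 0,"rx": 0,"ry": 0,"rz": 0},
  {"tx": -16,"ty": -9.7,"tz": 0,"rx": 0,"ry": 0,"rz": 0},
  {"tx": -16,"ty": -9.7,"tz": 0,"rx": 0,"ry": 0,"rz": 0},
])

```text
time: 2.93
position: [0.4773, 0.2473, 0.2229]
tool_rot: [0.222, 0.975, -0.0, 0.001]
ft_force: [0.6, 0.0, -0.5]
grip_width: 0.087
```

Emit:
send_rows([
  {"tx": -16,"ty": -9.7,"tz": 2,"rx": 0,"ry": 0,"rz": 0.5},
  {"tx": -16,"ty": -9.7,"tz": 2,"rx": 0,"ry": 0,"rz": 0.5},
  {"tx": -16,"ty": -9.7,"tz": 2,"rx": 0,"ry": 0,"rz": 0.5},
  {"tx": -16,"ty": -9.7,"tz": 2,"rx": 0,"ry": 0,"rz": 0.5},
  {"tx": -16,"ty": -9.7,"tz": 2,"rx": 0,"ry": 0,"rz": 0.5},
])

```text
time: 3.35
position: [0.58, 0.0902, 0.2024]
tool_rot: [0.459, 0.889, -0.0, 0.001]
ft_force: [-0.1, 0.3, 0.3]
grip_width: 0.0875
```

```bash
python3 - <<'E'
from h import *
go([.6345,.006,.20],Rtool(5.1))
E
```

```text
t 3.35 TCP [0.58   0.0902 0.2024] q [-0.035, 0.499, 1.554, -0.002, 1.086, -0.652] f [-0.1  0.3  0.3] gw 0.0875
  d cm [-10.02, -0.43, 0.26] rv [0.002, 0.002, 0.529] | calls>= 0.5 / 0.8
```

Emit:
send_rows([
  {"tx": -10,"ty": -0.4,"tz": 0.3,"rx": 0,"ry": 0,"rz": 0.53},
  {"tx": -10,"ty": -0.4,"tz": 0.3,"rx": 0,"ry": 0,"rz": 0.53},
  {"tx": -10,"ty": -0.4,"tz": 0.3,"rx": 0,"ry": 0,"rz": 0.53},
  {"tx": -10,"ty": -0.4,"tz": 0.3,"rx": 0,"ry": 0,"rz": 0.53},
  {"tx": -10,"ty": -0.4,"tz": 0.3,"rx": 0,"ry": 0,"rz": 0.53},
])

```text
time: 3.77
position: [0.6333, 0.009, 0.1992]
tool_rot: [0.676, 0.737, 0.0, 0.0]
ft_force: [-1.0, 0.3, -0.0]
grip_width: 0.0871
```

```bash
python3 - <<'E'
from h import *
go([.6345,.006,.20],Rtool(5.1))
c=cam('wrist'); save(c,'w1.png'); print(c['tool_from_camera'])
for l in ['plate_handle','plate','dowel_a']:
    for r in robot.tip_of(l,'wrist'):
        print(l,round(float(r['p']),2),np.round(r['xy'],1), np.round(at_z(c,[r['xy']],{'plate_handle':.116,'plate':.073,'dowel_a':.099}[l]),4))
for r in robot.outline_of('plate','wrist')[:1]:
    P=cloud(c,np.array(r['pixels'])); z=P[:,2]; print(np.percentile(z,[5,50,95]))
E
```

```text
t 3.77 TCP [0.6333 0.009  0.1992] q [-0.162, 0.564, 1.435, 0.0, 1.142, -0.249] f [-1.   0.3 -0. ] gw 0.0871
  d cm [-0.31, 0.1, -0.08] rv [0.0, -0.0, -0.002] | calls>= 0.0 / 0.0
[[-3.84800761e-04 -9.53806827e-01 -3.00420354e-01  8.15514564e-02]
 [ 9.99999623e-01 -6.00790689e-04  6.26580864e-04 -2.80627407e-04]
 [-7.78126857e-04 -3.00419999e-01  9.53806699e-01 -1.61971007e-01]
 [ 0.00000000e+00  0.00000000e+00  0.00000000e+00  1.00000000e+00]]
plate_handle 0.73 [321.4 209.2] [[0.6356 0.0032 0.116 ]]
plate 0.78 [321.7 195.3] [[0.6362 0.004  0.073 ]]
plate 0.57 [153.6 153. ] [[0.4583 0.0345 0.073 ]]
dowel_a 0.69 [326.5  92.5] [[0.631  0.1067 0.099 ]]
[0.07762577 0.07882416 0.12069566]
```

```bash
python3 - <<'E'
from h import *
c=cam('wrist'); m=np.zeros((400,640),bool); m[130:262,295:350]=1
P=cloud(c,m); Q=P[(P[:,2]>.116)&(P[:,2]<.13)]; print(len(Q),Q.mean(0),np.median(Q[:,2]))
rc=cv2.minAreaRect((Q[:,:2]*1000).astype(np.float32)); print(rc)
c=cam('top'); P=cloud(c,np.ones((400,640),bool)); Q=P[(P[:,2]>.112)&(P[:,2]<.13)&(abs(P[:,0]-.635)<.03)&(abs(P[:,1])<.08)];print(len(Q),Q.mean(0) if len(Q) else '')
# yellow bushes
c=cam('wrist');im=c['color'].astype(int); y=(im[...,0]>150)&(im[...,2]<80)&(im[...,1]>100)
y[250:]=0; v,u=np.nonzero(y); print(len(u)); P=deproj(c,np.c_[u,v]); print(P.mean(0), (P.min(0)+P.max(0))/2)
E
```

```text
1536 [0.63551645 0.01005543 0.12234862] 0.12247803169816825
((636.215576171875, 6.388710021972656), (13.631999015808105, 98.7278060913086), 5.301214218139648)
0 
212
[0.62637903 0.10521722 0.08854297] [0.6270456  0.10509502 0.08853276]
```

```bash
python3 - <<'E'
from h import *
go([.6362,.0064,.097],Rtool(5.3))
E
```

```text
t 4.17 TCP [0.6322 0.0114 0.1997] q [-0.158, 0.562, 1.437, -0.0, 1.142, -0.255] f [ 0.4 -0.6  0.7] gw 0.0870
  d cm [-0.53, 0.34, 10.27] rv [0.0, 0.0, 0.004] | calls>= 0.5 / 0.0
```

Emit:
send_rows([
  {"tx": -0.5,"ty": 0.35,"tz": 4,"rx": 0,"ry": 0,"rz": 0.004},
  {"tx": -0.5,"ty": 0.35,"tz": 7,"rx": 0,"ry": 0,"rz": 0.004},
  {"tx": -0.5,"ty": 0.35,"tz": 9,"rx": 0,"ry": 0,"rz": 0.004},
  {"tx": -0.5,"ty": 0.35,"tz": 10.2,"rx": 0,"ry": 0,"rz": 0.004},
  {"tx": -0.5,"ty": 0.35,"tz": 10.2,"rx": 0,"ry": 0,"rz": 0.004},
])

```text
time: 4.58
position: [0.6342, 0.0068, 0.0947]
tool_rot: [0.674, 0.739, -0.002, -0.002]
ft_force: [-0.5, 0.2, 0.7]
grip_width: 0.0868
```

```bash
python3 - <<'E'
from h import *
import time
go([.6362,.0064,.097],Rtool(5.3))
robot.camera('top')
go([.6362,.0064,.097],Rtool(5.3))
robot.camera('top')
go([.6362,.0064,.097],Rtool(5.3))
E
```

```text
t 4.58 TCP [0.6342 0.0068 0.0947] q [-0.165, 0.699, 1.506, -0.0, 0.942, -0.257] f [-0.5  0.2  0.7] gw 0.0868
  d cm [-0.06, 0.19, -0.23] rv [-0.006, -0.001, -0.001] | calls>= 0.0 / 0.0
t 4.63 TCP [0.6356 0.0066 0.0966] q [-0.165, 0.697, 1.504, -0.0, 0.943, -0.257] f [ 0.1 -0.1  0.8] gw 0.0866
  d cm [-0.02, 0.06, -0.04] rv [-0.002, -0.001, -0.001] | calls>= 0.0 / 0.0
t 4.68 TCP [0.6368 0.0064 0.098 ] q [-0.165, 0.695, 1.503, 0.0, 0.943, -0.257] f [ 0.2 -0.   0.5] gw 0.0871
  d cm [0.0, -0.06, 0.1] rv [0.001, 0.0, -0.001] | calls>= 0.0 / 0.0
```

Emit:
send_rows([
  {"tx": 0,"ty": 0,"tz": 0,"rx": 0,"ry": 0,"rz": 0},
  {"tx": 0,"ty": 0,"tz": 0,"rx": 0,"ry": 0,"rz": 0},
  {"tx": 0,"ty": 0,"tz": 0,"rx": 0,"ry": 0,"rz": 0},
  {"tx": 0,"ty": 0,"tz": 0,"rx": 0,"ry": 0,"rz": 0},
  {"tx": 0,"ty": 0,"tz": 0,"rx": 0,"ry": 0,"rz": 0},
], claw=0, squeeze=40)

```text
time: 5.1
position: [0.6367, 0.0062, 0.0983]
tool_rot: [0.674, 0.739, 0.0, 0.001]
ft_force: [0.1, 1.9, 0.3]
grip_width: 0.0617
```

Emit:
send_rows([
  {"tx": 0,"ty": 0,"tz": 0,"rx": 0,"ry": 0,"rz": 0},
  {"tx": 0,"ty": 0,"tz": 0,"rx": 0,"ry": 0,"rz": 0},
  {"tx": 0,"ty": 0,"tz": 0,"rx": 0,"ry": 0,"rz": 0},
  {"tx": 0,"ty": 0,"tz": 0,"rx": 0,"ry": 0,"rz": 0},
  {"tx": 0,"ty": 0,"tz": 0,"rx": 0,"ry": 0,"rz": 0},
])

```text
time: 5.52
position: [0.6363, 0.0063, 0.0975]
tool_rot: [0.674, 0.739, -0.0, -0.0]
ft_force: [-0.7, 0.1, 0.7]
grip_width: 0.028
```

```bash
python3 - <<'E'
from h import *
go([.6362,.0064,.097],Rtool(5.3)); print(robot.get_obs()['moment'])
E
```

```text
t 5.52 TCP [0.6363 0.0063 0.0975] q [-0.165, 0.696, 1.504, -0.0, 0.942, -0.256] f [-0.7  0.1  0.7] gw 0.0280
  d cm [0.01, -0.01, 0.05] rv [-0.0, -0.0, -0.002] | calls>= 0.0 / 0.0
[-0.09855493  0.02532242 -0.00570785]
```

Emit:
send_rows([
  {"tx": 0,"ty": 0,"tz": 0,"rx": 0,"ry": 0,"rz": 0},
  {"tx": 0,"ty": 0,"tz": 0,"rx": 0,"ry": 0,"rz": 0},
  {"tx": 0,"ty": 0,"tz": 0,"rx": 0,"ry": 0,"rz": 0},
  {"tx": 0,"ty": 0,"tz": 0,"rx": 0,"ry": 0,"rz": 0},
])

```text
time: 5.85
position: [0.6361, 0.0063, 0.0975]
tool_rot: [0.674, 0.738, -0.0, -0.0]
ft_force: [-0.3, -0.4, 0.4]
grip_width: 0.0132
```

```bash
python3 - <<'E'
from h import *
go([.6362,.0064,.097],Rtool(5.3)); print(robot.get_obs()['moment'])
E
```

```text
t 5.85 TCP [0.6361 0.0063 0.0975] q [-0.166, 0.696, 1.504, -0.0, 0.943, -0.256] f [-0.3 -0.4  0.4] gw 0.0132
  d cm [0.01, 0.01, 0.05] rv [-0.0, -0.0, -0.002] | calls>= 0.0 / 0.0
[-0.16440417  0.14429983 -0.06237055]
```

Gripped at about 14 mm. Lift slowly and straight.

Emit:
send_rows([
  {"tx": 0,"ty": 0,"tz": -0.2,"rx": 0,"ry": 0,"rz": 0},
  {"tx": 0,"ty": 0,"tz": -0.5,"rx": 0,"ry": 0,"rz": 0},
  {"tx": 0,"ty": 0,"tz": -0.8,"rx": 0,"ry": 0,"rz": 0},
  {"tx": 0,"ty": 0,"tz": -1.1,"rx": 0,"ry": 0,"rz": 0},
  {"tx": 0,"ty": 0,"tz": -1.4,"rx": 0,"ry": 0,"rz": 0},
])

```text
time: 6.27
position: [0.6359, 0.0064, 0.1115]
tool_rot: [0.674, 0.739, -0.0, -0.0]
ft_force: [0.3, -0.4, -4.0]
grip_width: 0.0136
```

```bash
python3 - <<'E'
from h import *
go([.6362,.0064,.15],Rtool(5.3)); print(robot.get_obs()['moment'])
c=cam('wrist');save(c,'w2.png')
E
```

```text
t 6.27 TCP [0.6359 0.0064 0.1115] q [-0.165, 0.676, 1.496, -0.0, 0.97, -0.257] f [ 0.3 -0.4 -4. ] gw 0.0136
  d cm [0.0, 0.02, -3.85] rv [-0.001, -0.0, -0.001] | calls>= 0.2 / 0.0
[-0.0709317   0.0444357   0.01712786]
```

Emit:
send_rows([
  {"tx": 0,"ty": 0,"tz": -0.4,"rx": 0,"ry": 0,"rz": 0},
  {"tx": 0,"ty": 0,"tz": -0.8,"rx": 0,"ry": 0,"rz": 0},
  {"tx": 0,"ty": 0,"tz": -1.2,"rx": 0,"ry": 0,"rz": 0},
  {"tx": 0,"ty": 0,"tz": -1.6,"rx": 0,"ry": 0,"rz": 0},
  {"tx": 0,"ty": 0,"tz": -2.0,"rx": 0,"ry": 0,"rz": 0},
])

```text
time: 6.73
position: [0.6363, 0.0063, 0.1321]
tool_rot: [0.674, 0.739, 0.0, 0.0]
ft_force: [-0.7, -1.4, -5.2]
grip_width: 0.0138
```

Emit:
send_rows([
  {"tx": 0,"ty": 0,"tz": -0.8,"rx": 0,"ry": 0,"rz": 0},
  {"tx": 0,"ty": 0,"tz": -1.8,"rx": 0,"ry": 0,"rz": 0},
  {"tx": 0,"ty": 0,"tz": -2.8,"rx": 0,"ry": 0,"rz": 0},
  {"tx": 0,"ty": 0,"tz": -3.8,"rx": 0,"ry": 0,"rz": 0},
  {"tx": 0,"ty": 0,"tz": -5,"rx": 0,"ry": 0,"rz": 0},
])

```text
time: 7.15
position: [0.6362, 0.0063, 0.1827]
tool_rot: [0.674, 0.739, -0.0, -0.0]
ft_force: [0.2, 0.1, -5.0]
grip_width: 0.0135
```

```bash
python3 - <<'E'
from h import *
go([.516,.323,.18],Rtool(6.4)); print(robot.get_obs()['moment'])
c=cam('wrist');save(c,'w3.png')
c=cam('top');save(c,'t3.png')
c=cam('scene');save(c,'s3.png')
r=robot.outline_of('plate','scene'); 
P=cloud(c,np.array(r[0]['pixels'])); 
Q=P[(P[:,2]>.09)]; A=np.c_[Q[:,:2],np.ones(len(Q))]
for i in range(5):
    k=np.linalg.lstsq(A,Q[:,2],rcond=None)[0]; e=abs(A@k-Q[:,2]); A=A[e<.004];Q=Q[e<.004]
print(k,len(Q),Q.mean(0))
E
```

```text
t 7.15 TCP [0.6362 0.0063 0.1827] q [-0.165, 0.587, 1.442, 0.0, 1.113, -0.256] f [ 0.2  0.1 -5. ] gw 0.0135
  d cm [32.63, -9.09, 0.27] rv [-0.0, -0.0, -0.021] | calls>= 1.6 / 0.0
[-0.0538035   0.04113001 -0.01950955]
[ 0.00422367 -0.00144932  0.16414527] 2770 [0.6534587  0.00823566 0.16689332]
```

Emit:
send_rows([
  {"tx": 2.5,"ty": -0.7,"tz": 0,"rx": 0,"ry": 0,"rz": 0},
  {"tx": 5.5,"ty": -1.6,"tz": 0,"rx": 0,"ry": 0,"rz": 0},
  {"tx": 9,"ty": -2.5,"tz": 0,"rx": 0,"ry": 0,"rz": -0.01},
  {"tx": 12.5,"ty": -3.5,"tz": 0,"rx": 0,"ry": 0,"rz": -0.02},
  {"tx": 16,"ty": -4.5,"tz": 0,"rx": 0,"ry": 0,"rz": -0.02},
])

```text
time: 7.77
position: [0.5756, 0.1626, 0.1807]
tool_rot: [0.667, 0.745, -0.001, -0.001]
ft_force: [0.6, 1.2, -4.8]
grip_width: 0.0139
```

Emit:
send_rows([
  {"tx": 3.5,"ty": -1,"tz": 0,"rx": 0,"ry": 0,"rz": 0},
  {"tx": 7,"ty": -2,"tz": 0,"rx": 0,"ry": 0,"rz": 0},
  {"tx": 10.5,"ty": -3,"tz": 0,"rx": 0,"ry": 0,"rz": 0},
  {"tx": 13.5,"ty": -4,"tz": 0,"rx": 0,"ry": 0,"rz": 0},
  {"tx": 16.5,"ty": -4.8,"tz": 0,"rx": 0,"ry": 0,"rz": 0},
])

```text
time: 8.18
position: [0.5089, 0.3215, 0.1807]
tool_rot: [0.667, 0.745, -0.001, -0.001]
ft_force: [-0.0, 0.3, -5.3]
grip_width: 0.0137
```

Emit:
send_rows([
  {"tx": 0,"ty": 0,"tz": 1,"rx": 0,"ry": 0,"rz": 0},
  {"tx": 0,"ty": 0,"tz": 3,"rx": 0,"ry": 0,"rz": 0},
  {"tx": 0,"ty": 0,"tz": 5,"rx": 0,"ry": 0,"rz": 0},
  {"tx": 0,"ty": 0,"tz": 7,"rx": 0,"ry": 0,"rz": 0},
  {"tx": 0,"ty": 0,"tz": 9,"rx": 0,"ry": 0,"rz": 0},
])

```text
time: 8.6
position: [0.5105, 0.3201, 0.0901]
tool_rot: [0.667, 0.745, -0.0, -0.0]
ft_force: [0.4, -0.2, -4.8]
grip_width: 0.0137
```

```bash
python3 - <<'E'
from h import *
c=cam('top');save(c,'t4.png')
go([.5165,.323,.0315],Rtool(6.4))
E
```

```text
t 8.65 TCP [0.5081 0.3189 0.086 ] q [0.374, 0.677, 1.601, -0.0, 0.872, 0.263] f [-2.3 -0.4 -8.1] gw 0.0135
  d cm [0.33, 0.93, 5.44] rv [-0.008, 0.002, -0.001] | calls>= 0.3 / 0.0
```

Emit:
send_rows([
  {"tx": 0.15,"ty": 0.5,"tz": 1,"rx": 0,"ry": 0,"rz": 0},
  {"tx": 0.3,"ty": 0.8,"tz": 2,"rx": 0,"ry": 0,"rz": 0},
  {"tx": 0.3,"ty": 0.8,"tz": 3,"rx": 0,"ry": 0,"rz": 0},
  {"tx": 0.3,"ty": 0.8,"tz": 4,"rx": 0,"ry": 0,"rz": 0},
  {"tx": 0.3,"ty": 0.8,"tz": 4.4,"rx": 0,"ry": 0,"rz": 0},
])

```text
time: 9.07
position: [0.518, 0.3238, 0.0462]
tool_rot: [0.667, 0.745, -0.001, -0.0]
ft_force: [-1.0, 0.4, -4.4]
grip_width: 0.0132
```

```bash
python3 - <<'E'
from h import *
for i in range(3): robot.camera('top')
go([.5165,.323,.0295],Rtool(6.4))
c=cam('scene');save(c,'s4.png')
for l in ['mat','plate']:
  for r in robot.outline_of(l,'scene')[:1]:
    P=cloud(c,np.array(r['pixels'])); z=np.median(P[:,2]); Q=P[abs(P[:,2]-z)<.01]; print(l,z,cv2.minAreaRect((Q[:,:2]*1000).astype(np.float32)))
c=cam('wrist');save(c,'w4.png')
E
```

```text
t 9.22 TCP [0.5183 0.324  0.0473] q [0.376, 0.744, 1.593, -0.0, 0.805, 0.265] f [-1.2 -0.1 -4.6] gw 0.0137
  d cm [-0.08, -0.19, 1.78] rv [-0.001, 0.0, -0.001] | calls>= 0.1 / 0.0
mat 0.004742455055826191 ((515.1441040039062, 323.3056945800781), (228.20101928710938, 267.6596374511719), 5.1774725914001465)
plate 0.029220932110459997 ((516.9644775390625, 323.632568359375), (171.63192749023438, 226.12916564941406), 6.268355369567871)
```

Emit:
send_rows([
  {"tx": 0,"ty": -0.1,"tz": 0.5,"rx": 0,"ry": 0,"rz": 0},
  {"tx": 0,"ty": -0.1,"tz": 1.0,"rx": 0,"ry": 0,"rz": 0},
  {"tx": 0,"ty": -0.1,"tz": 1.4,"rx": 0,"ry": 0,"rz": 0},
  {"tx": 0,"ty": -0.1,"tz": 1.6,"rx": 0,"ry": 0,"rz": 0},
  {"tx": 0,"ty": -0.1,"tz": 1.7,"rx": 0,"ry": 0,"rz": 0},
])

```text
time: 9.83
position: [0.5171, 0.3238, 0.0298]
tool_rot: [0.667, 0.745, -0.001, -0.0]
ft_force: [-0.0, 1.1, -4.3]
grip_width: 0.0135
```

Emit:
send_rows([
  {"tx": 0,"ty": 0,"tz": 0.05,"rx": 0,"ry": 0,"rz": 0},
  {"tx": 0,"ty": 0,"tz": 0.05,"rx": 0,"ry": 0,"rz": 0},
  {"tx": 0,"ty": 0,"tz": 0.05,"rx": 0,"ry": 0,"rz": 0},
])

```text
time: 10.08
position: [0.5178, 0.324, 0.0301]
tool_rot: [0.667, 0.745, 0.0, 0.0]
ft_force: [0.3, -0.1, -5.3]
grip_width: 0.0131
```

```bash
python3 - <<'E'
from h import *
go([.5165,.323,.0295],Rtool(6.4))
E
```

```text
t 10.08 TCP [0.5178 0.324  0.0301] q [0.376, 0.771, 1.601, -0.0, 0.77, 0.265] f [ 0.3 -0.1 -5.3] gw 0.0131
  d cm [-0.09, -0.14, 0.06] rv [0.0, -0.0, -0.001] | calls>= 0.0 / 0.0
```

Still hanging; a bit lower.

Emit:
send_rows([
  {"tx": 0,"ty": 0,"tz": 0.05,"rx": 0,"ry": 0,"rz": 0},
  {"tx": 0,"ty": 0,"tz": 0.1,"rx": 0,"ry": 0,"rz": 0},
  {"tx": 0,"ty": 0,"tz": 0.15,"rx": 0,"ry": 0,"rz": 0},
  {"tx": 0,"ty": 0,"tz": 0.15,"rx": 0,"ry": 0,"rz": 0},
])

```text
time: 10.42
position: [0.5178, 0.3241, 0.0295]
tool_rot: [0.667, 0.745, 0.0, 0.0]
ft_force: [-1.9, -0.6, 1.6]
grip_width: 0.0136
```

```bash
python3 - <<'E'
from h import *
go([.5165,.323,.0295],Rtool(6.4))
E
```

```text
t 10.42 TCP [0.5178 0.3241 0.0295] q [0.377, 0.772, 1.601, -0.0, 0.768, 0.266] f [-1.9 -0.6  1.6] gw 0.0136
  d cm [-0.09, -0.14, -0.0] rv [0.001, -0.0, -0.001] | calls>= 0.0 / 0.0
```

Emit:
send_rows([
  {"tx": 0,"ty": 0,"tz": 0,"rx": 0,"ry": 0,"rz": 0},
  {"tx": 0,"ty": 0,"tz": 0,"rx": 0,"ry": 0,"rz": 0},
  {"tx": 0,"ty": 0,"tz": 0,"rx": 0,"ry": 0,"rz": 0},
  {"tx": 0,"ty": 0,"tz": 0,"rx": 0,"ry": 0,"rz": 0},
  {"tx": 0,"ty": 0,"tz": 0,"rx": 0,"ry": 0,"rz": 0},
], claw=6)

```text
time: 10.83
position: [0.5178, 0.3241, 0.0285]
tool_rot: [0.667, 0.745, 0.0, 0.0]
ft_force: [0.3, -0.6, -0.2]
grip_width: 0.0389
```

Emit:
send_rows([
  {"tx": 0,"ty": 0,"tz": -1,"rx": 0,"ry": 0,"rz": 0},
  {"tx": 0,"ty": 0,"tz": -4,"rx": 0,"ry": 0,"rz": 0},
  {"tx": 0,"ty": 0,"tz": -8,"rx": 0,"ry": 0,"rz": 0},
  {"tx": 0,"ty": 0,"tz": -12,"rx": 0,"ry": 0,"rz": 0},
  {"tx": 0,"ty": 0,"tz": -15,"rx": 0,"ry": 0,"rz": 0},
])

```text
time: 11.25
position: [0.5184, 0.3244, 0.1824]
tool_rot: [0.667, 0.745, 0.002, 0.001]
ft_force: [0.3, -0.7, 0.5]
grip_width: 0.0593
```

```bash
python3 - <<'E'
from h import *
c=cam('scene');save(c,'s5.png')
for l in ['mat','plate']:
  for r in robot.outline_of(l,'scene')[:1]:
    P=cloud(c,np.array(r['pixels'])); z=np.median(P[:,2]); Q=P[abs(P[:,2]-z)<.01]; print(l,z,cv2.minAreaRect((Q[:,:2]*1000).astype(np.float32)))
c=cam('top');save(c,'t5.png')
for l in ['scanner','pad','rack','fixture']:
  for r in robot.outline_of(l,'top')[:5]:
    P=cloud(c,np.array(r['pixels'])); z=np.median(P[:,2]); Q=P[abs(P[:,2]-z)<.012]; print(l,r['p'],z,np.round(np.hstack(cv2.minAreaRect((Q[:,:2]*1000).astype(np.float32))),1))
go([.42,.02,.20],Rtool(-2))
E
```

```text
mat 0.00504646787990565 ((512.718505859375, 322.62371826171875), (228.30361938476562, 263.0823669433594), 5.119018077850342)
plate 0.0116860894403964 ((513.567138671875, 324.679931640625), (180.86941528320312, 228.4025115966797), 6.391080856323242)
scanner 0.89 0.025914659950714954 [846.3 127.7 124.3  42.4  50.6]
scanner 0.79 0.029872180763569012 [418.1  21.3 128.6  45.7  87.9]
scanner 0.72 0.06957722005601732 [685.4  48.3  57.7  43.5   4.5]
scanner 0.71 0.025548191015471844 [ 749.2 -257.2  129.8   46.6   27.6]
scanner 0.67 0.025490671252657266 [747.  274.6  44.8 131.1  84.4]
pad 0.65 0.0036962779411456085 [425.1  28.6 193.6 106.   85.5]
pad 0.36 0.06950437159668849 [621.   42.5  56.3  43.6   4.9]
pad 0.17 0.01092122897791028 [521.7 292.1 166.8 159.7   6.4]
rack 0.94 0.0118700155115058 [ 514.5 -319.9  125.3  277.     3.7]
rack 0.71 0.02306866583907419 [239.1 301.6  70.9  22.4  73.2]
rack 0.45 0.0357010884281551 [ 288.9 -396.3   76.8  150.1   53.4]
rack 0.28 0.029951558016945695 [417.2  21.5 127.9  42.5  88.7]
fixture 0.6 0.029609610489017734 [648.5   7.9 202.5 224.2   4.9]
t 11.65 TCP [0.5164 0.3235 0.1769] q [0.376, 0.561, 1.516, 0.0, 1.068, 0.266] f [-0.6  0.1  0.3] gw 0.0601
  d cm [-29.1, -12.95, -2.24] rv [-0.004, 0.001, 0.146] | calls>= 1.5 / 0.2
```

```bash
cat > fit.py <<'E'
import numpy as np
L=[eval(l) for l in open('log.txt')]
A=[];b=[]
for q,p,_ in L:
    r=np.hypot(p[0],p[1]); off=.11
    rr=np.sqrt(r*r-off**2); 
    s2,s23,s=q[1],q[1]+q[2],q[1]+q[2]+q[4]
    # unknown a2,a3,e(elbow offset perp),h', r0 ; L unknown merges with h since pitch const
    A.append([np.sin(s2),np.sin(s23),np.cos(s23),0,1]); b.append(rr)
    A.append([np.cos(s2),np.cos(s23),-np.sin(s23),1,0]); b.append(p[2])
    az=np.arctan2(p[1],p[0]); print(np.round([az-q[0],r*np.sin(az-q[0]),rr,s-np.pi],4))
x,res,rk,sv=np.linalg.lstsq(np.array(A),np.array(b),rcond=None); print(x,rk,sv, np.abs(np.array(A)@x-b).max())
E
python3 fit.py
```

```text
[0.1785 0.111  0.6152 0.    ]
[0.1785 0.111  0.6152 0.    ]
[ 0.1895  0.1106  0.5765 -0.0026]
[ 1.762e-01  1.110e-01  6.237e-01 -3.000e-04]
[ 1.764e-01  1.110e-01  6.227e-01 -2.000e-04]
[0.1759 0.111  0.6247 0.0058]
[0.1755 0.111  0.6261 0.0024]
[ 0.1752  0.111   0.6273 -0.0007]
[1.753e-01 1.110e-01 6.267e-01 1.000e-04]
[1.754e-01 1.110e-01 6.265e-01 5.000e-04]
[0.1754 0.111  0.6264 0.0009]
[0.1754 0.111  0.6266 0.    ]
[0.1861 0.111  0.5897 0.0083]
[0.1826 0.111  0.6012 0.0008]
[ 1.827e-01  1.110e-01  6.008e-01 -3.000e-04]
[ 0.1827  0.111   0.6009 -0.0008]
[0.1832 0.111  0.5993 0.0037]
[ 5.89531360e-01  3.92296408e-01  1.16222318e-01 -3.03994165e-02
 -3.95543208e-04] 5 [7.12975194 5.81768201 0.39651008 0.39316161 0.09704131] 0.0019865641036376225
```

Emit:
send_rows([
  {"tx": -4,"ty": -1.8,"tz": 0,"rx": 0,"ry": 0,"rz": 0},
  {"tx": -8,"ty": -3.6,"tz": 0,"rx": 0,"ry": 0,"rz": 0},
  {"tx": -12,"ty": -5.4,"tz": 0,"rx": 0,"ry": 0,"rz": 0},
  {"tx": -16,"ty": -7,"tz": 0,"rx": 0,"ry": 0,"rz": 0},
  {"tx": -18,"ty": -8,"tz": 0,"rx": 0,"ry": 0,"rz": 0},
], claw=6.5)

```text
time: 12.07
position: [0.4557, 0.1338, 0.1772]
tool_rot: [0.667, 0.745, -0.002, -0.001]
ft_force: [-0.0, 0.6, 0.2]
grip_width: 0.0649
```

Emit:
send_rows([
  {"tx": -4,"ty": -1.8,"tz": -0.5,"rx": 0,"ry": 0,"rz": 0.1},
  {"tx": -8,"ty": -3.6,"tz": -1,"rx": 0,"ry": 0,"rz": 0.14},
  {"tx": -11,"ty": -5,"tz": -2,"rx": 0,"ry": 0,"rz": 0.14},
  {"tx": -11,"ty": -5,"tz": -2,"rx": 0,"ry": 0,"rz": 0.14},
])

```text
time: 12.4
position: [0.4189, 0.0164, 0.1986]
tool_rot: [0.72, 0.694, -0.001, -0.0]
ft_force: [1.0, 0.7, -0.2]
grip_width: 0.0647
```

```bash
python3 - <<'E'
from h import *
for i in range(3): robot.camera('top')
go([.42,.02,.20],Rtool(-2))
c=cam('wrist');save(c,'w6.png')
for r in robot.outline_of('scanner','wrist')[:3]:
    P=cloud(c,np.array(r['pixels'])); z=np.median(P[:,2]); Q=P[(P[:,2]>.02)&(P[:,2]<.04)]; print(r['p'],r['xy'],z,np.round(np.hstack(cv2.minAreaRect((Q[:,:2]*1000).astype(np.float32))),1))
E
```

```text
t 12.55 TCP [0.4203 0.0213 0.198 ] q [-0.217, 0.295, 1.948, 0.001, 0.899, -0.186] f [ 0.9  0.4 -0.1] gw 0.0654
  d cm [-0.13, -0.03, -0.2] rv [-0.001, -0.001, 0.004] | calls>= 0.0 / 0.0
0.81 [318.0, 170.3] 0.030103025238934253 [417.5  20.1 128.9  45.1  88.3]
0.79 [631.0, 112.5] 0.012307555284136518 [795.7  90.4   6.6  17.9  13.9]
0.24 [472.9, 144.8] 0.02996608370200589 [648.4   7.9 202.  221.5   4.8]
```

Emit:
send_rows([
  {"tx": -0.9,"ty": -0.25,"tz": 4,"rx": 0,"ry": 0,"rz": 0},
  {"tx": -0.9,"ty": -0.25,"tz": 8,"rx": 0,"ry": 0,"rz": 0},
  {"tx": -0.9,"ty": -0.25,"tz": 11,"rx": 0,"ry": 0,"rz": 0},
  {"tx": -0.9,"ty": -0.25,"tz": 14,"rx": 0,"ry": 0,"rz": 0},
  {"tx": -0.9,"ty": -0.25,"tz": 16,"rx": 0,"ry": 0,"rz": 0},
])

```text
time: 13.07
position: [0.4169, 0.0143, 0.0358]
tool_rot: [0.716, 0.698, -0.001, -0.001]
ft_force: [0.4, -0.4, -0.0]
grip_width: 0.0651
```

```bash
python3 - <<'E'
from h import *
for i in range(3): robot.camera('top')
go([.4176,.0125,.008],Rtool(-1.7))
E
```

```text
t 13.22 TCP [0.4167 0.014  0.037 ] q [-0.236, 0.637, 2.089, 0.0, 0.42, -0.21] f [-0.2 -0.1  0.9] gw 0.0650
  d cm [-0.15, 0.11, 2.9] rv [-0.005, -0.001, 0.003] | calls>= 0.1 / 0.0
```

Emit:
send_rows([
  {"tx": -0.15,"ty": 0.1,"tz": 1,"rx": 0,"ry": 0,"rz": 0},
  {"tx": -0.15,"ty": 0.1,"tz": 2,"rx": 0,"ry": 0,"rz": 0},
  {"tx": -0.15,"ty": 0.1,"tz": 2.6,"rx": 0,"ry": 0,"rz": 0},
  {"tx": -0.15,"ty": 0.1,"tz": 2.9,"rx": 0,"ry": 0,"rz": 0},
  {"tx": -0.15,"ty": 0.1,"tz": 2.9,"rx": 0,"ry": 0,"rz": 0},
])

```text
time: 13.63
position: [0.419, 0.0113, 0.0099]
tool_rot: [0.717, 0.697, 0.0, 0.0]
ft_force: [0.2, -0.1, -1.2]
grip_width: 0.0649
```

Emit:
send_rows([
  {"tx": 0,"ty": 0,"tz": 0,"rx": 0,"ry": 0,"rz": 0},
  {"tx": 0,"ty": 0,"tz": 0,"rx": 0,"ry": 0,"rz": 0},
  {"tx": 0,"ty": 0,"tz": 0,"rx": 0,"ry": 0,"rz": 0},
  {"tx": 0,"ty": 0,"tz": 0,"rx": 0,"ry": 0,"rz": 0},
  {"tx": 0,"ty": 0,"tz": 0,"rx": 0,"ry": 0,"rz": 0},
], claw=0, squeeze=30)

```text
time: 14.05
position: [0.4188, 0.0109, 0.0098]
tool_rot: [0.717, 0.697, 0.0, 0.0]
ft_force: [-0.3, 0.5, -0.3]
grip_width: 0.0396
```

Emit:
send_rows([
  {"tx": 0,"ty": 0,"tz": 0,"rx": 0,"ry": 0,"rz": 0},
  {"tx": 0,"ty": 0,"tz": 0,"rx": 0,"ry": 0,"rz": 0},
  {"tx": 0,"ty": 0,"tz": 0,"rx": 0,"ry": 0,"rz": 0},
])

```text
time: 14.3
position: [0.4182, 0.011, 0.0097]
tool_rot: [0.717, 0.697, -0.0, -0.0]
ft_force: [-1.6, -0.3, 4.5]
grip_width: 0.0362
```

```bash
python3 - <<'E'
from h import *
go([.4176,.0125,.008],Rtool(-1.7))
E
```

```text
t 14.30 TCP [0.4182 0.011  0.0097] q [-0.242, 0.704, 2.098, -0.0, 0.341, -0.213] f [-1.6 -0.3  4.5] gw 0.0362
  d cm [0.15, -0.06, 0.17] rv [-0.001, -0.0, 0.001] | calls>= 0.0 / 0.0
```

```bash
cat >> h.py <<'E'
WIN=np.array([.0743,0,-.0083])
def aim(label,yaw_y,tilt,dist):
    R=Rtool(yaw_y,tilt); w=label-dist*R[:,0]; return w-R@WIN,R
E
python3 - <<'E'
from h import *
c=cam('scene')
lab=np.array([.5745,.0007,.031])
for n in ['scene','top']:
    c=cam(n)
    for r in robot.tip_of('label',n): print(n,r['p'],r['xy'],at_z(c,[r['xy']],.031))
P,R=aim(lab,80,-55,.095); print(P,R)
go(P,R)
go(P+[0,0,.08],Rtool(80))
E
```

```text
scene 0.63 [330.9, 217.0] [[0.57761307 0.002433   0.031     ]]
top 0.96 [330.5, 194.8] [[ 0.5794216  -0.00917362  0.031     ]]
[ 0.6768269  -0.01734299  0.16492176] [[-0.56486252  0.17364818  0.80670728]
 [ 0.0996005   0.98480775 -0.14224426]
 [-0.81915204  0.         -0.57357644]]
t 14.55 TCP [0.4182 0.011  0.0097] q [-0.242, 0.704, 2.098, -0.0, 0.341, -0.213] f [-1.6 -0.9  6.4] gw 0.0359
  d cm [-2.09, 25.92, -15.54] rv [-0.681, -0.788, -1.306] | calls>= 1.5 / 2.7
t 14.55 TCP [0.4182 0.011  0.0097] q [-0.242, 0.704, 2.098, -0.0, 0.341, -0.213] f [-1.6 -0.9  6.4] gw 0.0359
  d cm [-2.08, 25.91, -23.54] rv [-0.001, -0.001, -1.425] | calls>= 1.7 / 2.3
```

Emit:
send_rows([
  {"tx": 0,"ty": 0,"tz": -2,"rx": 0,"ry": 0,"rz": 0},
  {"tx": 0,"ty": 0,"tz": -5,"rx": 0,"ry": 0,"rz": 0},
  {"tx": 0,"ty": 0,"tz": -9,"rx": 0,"ry": 0,"rz": 0},
  {"tx": 0,"ty": 0,"tz": -13,"rx": 0,"ry": 0,"rz": 0},
  {"tx": 0,"ty": 0,"tz": -17,"rx": 0,"ry": 0,"rz": 0},
])

```text
time: 14.97
position: [0.418, 0.0111, 0.1808]
tool_rot: [0.717, 0.697, -0.0, -0.001]
ft_force: [1.9, 0.1, -2.3]
grip_width: 0.0357
```

Emit:
send_rows([
  {"tx": -0.5,"ty": 3,"tz": -2,"rx": 0,"ry": 0,"rz": -0.1},
  {"tx": -0.5,"ty": 7,"tz": -5,"rx": 0,"ry": 0,"rz": -0.2},
  {"tx": -1,"ty": 11,"tz": -7,"rx": 0,"ry": 0,"rz": -0.3},
  {"tx": -1,"ty": 14,"tz": -7,"rx": 0,"ry": 0,"rz": -0.42},
  {"tx": -1,"ty": 17,"tz": -7,"rx": 0,"ry": 0,"rz": -0.54},
])

```text
time: 15.38
position: [0.5929, -0.0047, 0.2521]
tool_rot: [0.503, 0.864, 0.001, 0.004]
ft_force: [1.0, -1.1, -1.3]
grip_width: 0.0356
```

```bash
python3 - <<'E'
from h import *
lab=np.array([.5765,.000,.031])
P,R=aim(lab,80,-55,.095)
go(P+[0,0,.05],Rtool(80))
c=cam('wrist'); save(c,'w7.png')
for r in robot.tip_of('label','wrist'): print(r['p'],r['xy'],at_z(c,[r['xy']],.031))
E
```

```text
t 15.38 TCP [ 0.5929 -0.0047  0.2521] q [-0.196, 0.448, 1.488, 0.0, 1.197, -0.713] f [ 1.  -1.1 -1.3] gw 0.0356
  d cm [-5.38, 6.79, 3.78] rv [0.004, 0.008, -0.88] | calls>= 0.5 / 1.4
```

Emit:
send_rows([
  {"tx": -1,"ty": 1,"tz": 0,"rx": 0,"ry": 0,"rz": -0.12},
  {"tx": -2,"ty": 3,"tz": 0,"rx": 0,"ry": 0,"rz": -0.24},
  {"tx": -3.5,"ty": 5,"tz": 0,"rx": 0,"ry": 0,"rz": -0.36},
  {"tx": -5,"ty": 6.5,"tz": 0,"rx": 0,"ry": 0,"rz": -0.48},
  {"tx": -5.4,"ty": 6.8,"tz": 0,"rx": 0,"ry": 0,"rz": -0.6},
])

```text
time: 15.9
position: [0.6762, -0.0186, 0.2479]
tool_rot: [0.226, 0.974, -0.0, 0.0]
ft_force: [0.4, 0.1, -2.4]
grip_width: 0.0358
```

Emit:
send_rows([
  {"tx": 0,"ty": 0,"tz": 0,"rx": 0,"ry": 0,"rz": -0.12},
  {"tx": 0,"ty": 0,"tz": 0,"rx": 0,"ry": 0,"rz": -0.24},
  {"tx": 0,"ty": 0,"tz": 0,"rx": 0,"ry": 0,"rz": -0.28},
  {"tx": 0,"ty": 0,"tz": 0,"rx": 0,"ry": 0,"rz": -0.28},
])

```text
time: 16.23
position: [0.6726, -0.0176, 0.2478]
tool_rot: [0.09, 0.996, 0.0, -0.002]
ft_force: [0.5, 0.1, -2.1]
grip_width: 0.0357
```

```bash
python3 - <<'E'
from h import *
Rt=Rtool(-2.1); c=cam('wrist'); T=np.array(c['tool_from_camera']); save(c,'w8.png')
for r in robot.tip_of('label','wrist'): print(r['p'],r['xy'],at_z(c,[r['xy']],.031))
Rwc=Rt@T[:3,:3]; twc=Rt@T[:3,3]+[.4203,.0213,.198]; c['Rw']=Rwc.T; c['tw']=-Rwc.T@twc
print(at_z(c,[[444,194]],.031))
lab=np.array([.5765,.000,.031])
P,R=aim(lab,80,-55,.095)
go(P+[0,0,.03],R)
E
```

```text
0.75 [321.4, 96.3] [[0.57250136 0.00188354 0.031     ]]
[[0.57255891 0.00085585 0.031     ]]
t 16.33 TCP [ 0.673  -0.0176  0.2484] q [-0.192, 0.571, 1.271, 0.0, 1.302, -1.581] f [-0.  -0.  -2.3] gw 0.0356
  d cm [-0.59, 0.07, 5.35] rv [-0.003, -0.962, -0.007] | calls>= 0.3 / 1.5
```

Emit:
send_rows([
  {"tx": -0.3,"ty": 0,"tz": 0,"rx": 0,"ry": -0.12,"rz": 0},
  {"tx": -0.3,"ty": 0,"tz": 0,"rx": 0,"ry": -0.24,"rz": 0},
  {"tx": -0.3,"ty": 0,"tz": 0,"rx": 0,"ry": -0.36,"rz": 0},
  {"tx": -0.3,"ty": 0,"tz": 0,"rx": 0,"ry": -0.48,"rz": 0},
  {"tx": -0.3,"ty": 0,"tz": 0,"rx": 0,"ry": -0.6,"rz": 0},
])

```text
time: 16.75
position: [0.676, -0.018, 0.25]
tool_rot: [0.087, 0.953, -0.026, 0.289]
ft_force: [0.9, 0.2, -2.7]
grip_width: 0.0359
```

Emit:
send_rows([
  {"tx": 0,"ty": 0,"tz": 0,"rx": 0,"ry": -0.1,"rz": 0},
  {"tx": 0,"ty": 0,"tz": 0,"rx": 0,"ry": -0.22,"rz": 0},
  {"tx": 0,"ty": 0,"tz": 0,"rx": 0,"ry": -0.34,"rz": 0},
  {"tx": 0,"ty": 0,"tz": 0,"rx": 0,"ry": -0.36,"rz": 0},
])

```text
time: 17.08
position: [0.6844, -0.0119, 0.2661]
tool_rot: [0.081, 0.912, -0.031, 0.402]
ft_force: [0.3, -0.1, -2.0]
grip_width: 0.0356
```

```bash
python3 - <<'E'
from h import *
for i in range(3): robot.camera('top')
lab=np.array([.574,.001,.031])
P,R=aim(lab,80,-55,.095)
go(P,R)
c=cam('scene'); save(c,'s9.png')
E
```

```text
t 17.23 TCP [ 0.687  -0.0124  0.2686] q [-0.188, 0.399, 1.882, 0.593, 0.032, -2.168] f [ 0.2  0.3 -2.8] gw 0.0358
  d cm [8.32, -0.73, 6.24] rv [0.007, -0.126, -0.006] | calls>= 0.5 / 0.2
```

```bash
cat > kin.py <<'E'
import numpy as np
from scipy.optimize import least_squares
from scipy.spatial.transform import Rotation as Rn
def Ry(a): return Rn.from_euler('y',a).as_matrix()
def Rz(a): return Rn.from_euler('z',a).as_matrix()
def fk(q,x):
    h,r0,a2,e,a3,L,lo,lw=x
    # base: x radial, z up. pitch about y: positive leans forward
    R=Rz(q[0]); p=np.array([0,0,h])+R@[r0,lo,0]
    R=R@Ry(q[1]); p=p+R@[0,0,a2]
    R=R@Ry(q[2]); p=p+R@[e,0,a3]
    R=R@Rz(q[3]); p=p+R@[0,lw,0]
    R=R@Ry(q[4]); 
    p=p+R@[0,0,L]
    R=R@Rz(q[5])
    return p,R   # tool z = R z ; sign conv of q6 checked separately
if __name__=='__main__':
    D=[eval(l) for l in open('log.txt')]
    q,p,r=D[-1]
    for d in D[::4]+[D[-1]]:
        Rm=Rn.from_quat(d[2]).as_matrix(); P,R=fk(d[0],[0]*8); print(np.round((R.T@Rm),2).tolist())
    def res(x): return np.concatenate([fk(d[0],x)[0]-d[1] for d in D]+[1e-3*(x-[.3,0,.45,0,.4,.2,.1,0])])
    best=None
    for s in range(5):
        s_=least_squares(res,np.array([.3,0,.45,0,.4,.2,.1,0])+np.random.randn(8)*.05)
        print(np.round(s_.x,4),s_.cost,np.abs(res(s_.x)[:-8]).max())
    np.save('x.npy',s_.x)
E
python3 kin.py
```

```text
[[0.0, -1.0, -0.0], [1.0, 0.0, 0.0], [-0.0, -0.0, 1.0]]
[[0.0, -1.0, -0.0], [1.0, 0.0, 0.0], [-0.0, -0.0, 1.0]]
[[0.0, -1.0, -0.0], [1.0, 0.0, 0.0], [-0.0, -0.0, 1.0]]
[[0.0, -1.0, 0.0], [1.0, 0.0, 0.0], [-0.0, 0.0, 1.0]]
[[0.0, -1.0, -0.0], [1.0, 0.0, 0.0], [-0.0, -0.0, 1.0]]
[[0.0, -1.0, -0.0], [1.0, 0.0, 0.0], [-0.0, -0.0, 1.0]]
[[-0.0, -1.0, -0.0], [1.0, 0.0, -0.0], [0.0, -0.0, 1.0]]
[[-0.0, -1.0, -0.0], [1.0, 0.0, -0.0], [0.0, -0.0, 1.0]]
[0.2742 0.     0.588  0.1141 0.3917 0.3055 0.111  0.    ] 2.202015406341883e-08 2.8198734580708873e-07
[0.2742 0.     0.588  0.1141 0.3917 0.3055 0.111  0.    ] 2.2020154062216152e-08 2.81894566744878e-07
[0.2742 0.     0.588  0.1141 0.3917 0.3055 0.111  0.    ] 2.2020154063526115e-08 2.818937621107409e-07
[0.2742 0.     0.588  0.1141 0.3917 0.3055 0.111  0.    ] 2.2020154061652528e-08 2.817239686536688e-07
[0.2742 0.     0.588  0.1141 0.3917 0.3055 0.111  0.    ] 2.2020154063401036e-08 2.81460992401783e-07
```

```bash
cat > ik.py <<'E'
import numpy as np
from kin import fk,Rz,Ry
X=np.load('x.npy'); h,r0,a2,e,a3,L,lo,lw=X
LIM=np.array([[-3.08,3.08],[-.75,2.2],[.22,2.44],[-1.43,4.57],[0,2.65],[-2.85,2.85]])
def ik(p,R):
    w=np.array(p)-L*R[:,2]; r=np.hypot(w[0],w[1]); out=[]
    q1=np.arctan2(w[1],w[0])-np.arcsin(lo/r); rr=np.sqrt(r*r-lo*lo); zz=w[2]-h
    b=np.hypot(a3,e); g=np.arctan2(e,a3)   # forearm vector at angle q2+q3+g from vertical
    d2=rr*rr+zz*zz; c=(d2-a2*a2-b*b)/(2*a2*b)
    if abs(c)>1: return []
    k=np.arccos(c); q3=k-g
    q2=np.arctan2(rr,zz)-np.arctan2(b*np.sin(k),a2+b*np.cos(k))
    R3=Rz(q1)@Ry(q2)@Ry(q3); M=R3.T@R@Rz(-np.pi/2)   # Rz(q4)Ry(q5)Rz(q6)
    q5=np.arccos(np.clip(M[2,2],-1,1))
    q4=np.arctan2(M[1,2],M[0,2]); q6=np.arctan2(M[2,1],-M[2,0])
    for n4 in (-1,0,1):
        for n6 in (-1,0,1):
            q=np.array([q1,q2,q3,q4+2*np.pi*n4,q5,q6+2*np.pi*n6])
            if np.all(q>=LIM[:,0]) and np.all(q<=LIM[:,1]): out.append(q)
    return out
def margin(q): return np.min(np.minimum(q-LIM[:,0],LIM[:,1]-q)[[0,1,2,3,5]])
E
python3 - <<'E'
from h import *; from ik import *
D=[eval(l) for l in open('log.txt')]
q,p,r=D[-1]; print(np.round(q,3),[np.round(s,3) for s in ik(p,Rn.from_quat(r).as_matrix())])
lab=np.array([.574,.001,.031])
for yaw in (80,90,100,60,0,-10,-60,-90):
  for t in (-40,-45,-50):
    for d in (.08,.11,.13):
      P,R=aim(lab,yaw,t,d); print(yaw,t,d,np.round(P,3),[np.round(s,2).tolist() for s in ik(P,R)])
E
```

```text
[-0.188  0.399  1.882  0.593  0.032 -2.168] [array([-0.188,  0.399,  1.882,  0.593,  0.032, -2.168])]
80 -40 0.08 [ 0.696 -0.02   0.124] [[-0.2, 0.65, 1.87, 2.97, 0.08, 1.73]]
80 -40 0.11 [ 0.718 -0.024  0.143] [[-0.19, 0.63, 1.81, 1.09, 0.01, -2.68]]
80 -40 0.13 [ 0.733 -0.027  0.156] [[-0.19, 0.62, 1.76, 0.2, 0.06, -1.79]]
80 -45 0.08 [ 0.687 -0.019  0.134] [[-0.2, 0.65, 1.94, 3.07, 0.24, 1.62]]
80 -45 0.11 [ 0.708 -0.023  0.155] [[-0.2, 0.62, 1.88, 3.04, 0.15, 1.66]]
80 -45 0.13 [ 0.722 -0.025  0.17 ] [[-0.2, 0.6, 1.84, 2.97, 0.09, 1.72]]
80 -50 0.08 [ 0.678 -0.017  0.144] [[-0.2, 0.65, 2.02, 3.09, 0.4, 1.6]]
80 -50 0.11 [ 0.697 -0.021  0.167] [[-0.2, 0.61, 1.96, 3.08, 0.3, 1.61]]
80 -50 0.13 [ 0.71  -0.023  0.182] [[-0.2, 0.59, 1.92, 3.07, 0.24, 1.62]]
90 -40 0.08 [0.698 0.001 0.124] [[-0.22, 0.65, 1.88, 2.01, 0.16, 2.52]]
90 -40 0.11 [0.721 0.001 0.143] []
90 -40 0.13 [0.736 0.001 0.156] [[-0.21, 0.62, 1.76, 1.08, 0.15, -2.81]]
90 -45 0.08 [0.689 0.001 0.134] [[-0.23, 0.64, 1.95, 2.5, 0.28, 2.03]]
90 -45 0.11 [0.71  0.001 0.155] [[-0.22, 0.62, 1.89, 2.27, 0.21, 2.27]]
90 -45 0.1
[... 3468 characters left out ...]
0.09, 0.75, 1.45, -0.46, 1.69, 1.08]]
-90 -40 0.08 [0.45  0.001 0.124] [[-0.17, 0.77, 1.5, -0.11, 1.57, 1.44]]
-90 -40 0.11 [0.427 0.001 0.143] [[-0.18, 0.72, 1.55, -0.11, 1.56, 1.44]]
-90 -40 0.13 [0.412 0.001 0.156] [[-0.18, 0.69, 1.59, -0.12, 1.56, 1.43]]
-90 -45 0.08 [0.459 0.001 0.134] [[-0.16, 0.81, 1.42, -0.12, 1.69, 1.44]]
-90 -45 0.11 [0.438 0.001 0.155] [[-0.17, 0.76, 1.47, -0.12, 1.69, 1.44]]
-90 -45 0.13 [0.424 0.001 0.17 ] [[-0.17, 0.72, 1.5, -0.12, 1.69, 1.43]]
-90 -50 0.08 [0.468 0.001 0.144] [[-0.16, 0.85, 1.34, -0.12, 1.81, 1.44]]
-90 -50 0.11 [0.449 0.001 0.167] [[-0.16, 0.8, 1.39, -0.13, 1.81, 1.44]]
-90 -50 0.13 [0.436 0.001 0.182] [[-0.16, 0.77, 1.42, -0.13, 1.82, 1.43]]
```

Emit:
send_rows([
  {"tx": 0,"ty": 0,"tz": 0,"rx": 0,"ry": 0.12,"rz": 0},
  {"tx": 0,"ty": 0,"tz": 0,"rx": 0,"ry": 0.24,"rz": 0},
  {"tx": 0,"ty": 0,"tz": 0,"rx": 0,"ry": 0.36,"rz": 0},
  {"tx": 0,"ty": 0,"tz": 0,"rx": 0,"ry": 0.48,"rz": 0},
  {"tx": 0,"ty": 0,"tz": 0,"rx": 0,"ry": 0.6,"rz": 0},
])

```text
time: 17.7
position: [0.6864, -0.0143, 0.2691]
tool_rot: [0.084, 0.978, -0.012, 0.193]
ft_force: [1.2, 0.3, -2.8]
grip_width: 0.0355
```

```bash
python3 - <<'E'
from h import *; from ik import *
lab=np.array([.574,.001,.031])
for y in (-90,-75):
  for t in (-50,-55,-60):
    P,R=aim(lab,y,t,.10); print(y,t,np.round(P,3),[np.round(s,2).tolist() for s in ik(P,R)])
go([.62,-.01,.27],Rtool(80))
E
```

```text
-90 -50 [0.456 0.001 0.159] [[-0.16, 0.82, 1.38, -0.13, 1.81, 1.44]]
-90 -55 [0.467 0.001 0.169] [[-0.15, 0.86, 1.3, -0.13, 1.93, 1.43]]
-90 -60 [0.48  0.001 0.178] [[-0.15, 0.91, 1.22, -0.14, 2.05, 1.43]]
-75 -50 [ 0.46  -0.03   0.159] [[-0.12, 0.81, 1.39, -0.29, 1.77, 1.26]]
-75 -55 [ 0.471 -0.027  0.169] [[-0.1, 0.86, 1.31, -0.31, 1.89, 1.26]]
-75 -60 [ 0.483 -0.023  0.178] [[-0.09, 0.91, 1.23, -0.33, 2.0, 1.25]]
t 17.70 TCP [ 0.6864 -0.0143  0.2691] q [-0.191, 0.429, 1.541, 0.023, 0.783, -1.603] f [ 1.2  0.3 -2.8] gw 0.0355
  d cm [6.09, -0.7, -2.6] rv [0.01, 0.389, 0.002] | calls>= 0.3 / 0.6
```

Emit:
send_rows([
  {"tx": 3,"ty": 0,"tz": -1.3,"rx": 0,"ry": 0.12,"rz": 0},
  {"tx": 7,"ty": 0,"tz": -2.9,"rx": 0,"ry": 0.24,"rz": 0},
  {"tx": 11,"ty": 0,"tz": -4.5,"rx": 0,"ry": 0.36,"rz": 0},
  {"tx": 14,"ty": 0,"tz": -5.8,"rx": 0,"ry": 0.39,"rz": 0},
  {"tx": 17,"ty": 0,"tz": -7,"rx": 0,"ry": 0.39,"rz": 0},
])

```text
time: 18.12
position: [0.5067, 0.0159, 0.2677]
tool_rot: [0.085, 0.996, 0.004, 0.003]
ft_force: [0.5, 0.0, -1.5]
grip_width: 0.0354
```

Emit:
send_rows([
  {"tx": 0,"ty": 0,"tz": 0,"rx": 0,"ry": 0,"rz": 0.12},
  {"tx": 0,"ty": 0,"tz": 0,"rx": 0,"ry": 0,"rz": 0.24},
  {"tx": 0,"ty": 0,"tz": 0,"rx": 0,"ry": 0,"rz": 0.36},
  {"tx": 0,"ty": 0,"tz": 0,"rx": 0,"ry": 0,"rz": 0.48},
  {"tx": 0,"ty": 0,"tz": 0,"rx": 0,"ry": 0,"rz": 0.6},
])

```text
time: 18.53
position: [0.5063, 0.0162, 0.2678]
tool_rot: [0.378, 0.926, 0.005, 0.002]
ft_force: [-0.3, 0.4, -2.4]
grip_width: 0.036
```

Emit:
send_rows([
  {"tx": 0,"ty": 0,"tz": 0,"rx": 0,"ry": 0,"rz": 0.12},
  {"tx": 0,"ty": 0,"tz": 0,"rx": 0,"ry": 0,"rz": 0.24},
  {"tx": 0,"ty": 0,"tz": 0,"rx": 0,"ry": 0,"rz": 0.36},
  {"tx": 0,"ty": 0,"tz": 0,"rx": 0,"ry": 0,"rz": 0.48},
  {"tx": 0,"ty": 0,"tz": 0,"rx": 0,"ry": 0,"rz": 0.6},
])

```text
time: 18.95
position: [0.5063, 0.0162, 0.2677]
tool_rot: [0.635, 0.773, 0.005, -0.0]
ft_force: [0.2, 0.7, -1.7]
grip_width: 0.0362
```

Emit:
send_rows([
  {"tx": 0,"ty": 0,"tz": 0,"rx": 0,"ry": 0,"rz": 0.12},
  {"tx": 0,"ty": 0,"tz": 0,"rx": 0,"ry": 0,"rz": 0.24},
  {"tx": 0,"ty": 0,"tz": 0,"rx": 0,"ry": 0,"rz": 0.36},
  {"tx": 0,"ty": 0,"tz": 0,"rx": 0,"ry": 0,"rz": 0.48},
  {"tx": 0,"ty": 0,"tz": 0,"rx": 0,"ry": 0,"rz": 0.6},
])

```text
time: 19.37
position: [0.5063, 0.0162, 0.2677]
tool_rot: [0.835, 0.551, 0.005, -0.002]
ft_force: [0.3, -0.0, -1.9]
grip_width: 0.0358
```

Emit:
send_rows([
  {"tx": 0,"ty": 0,"tz": 0,"rx": 0,"ry": 0,"rz": 0.12},
  {"tx": 0,"ty": 0,"tz": 0,"rx": 0,"ry": 0,"rz": 0.24},
  {"tx": 0,"ty": 0,"tz": 0,"rx": 0,"ry": 0,"rz": 0.36},
  {"tx": 0,"ty": 0,"tz": 0,"rx": 0,"ry": 0,"rz": 0.48},
  {"tx": 0,"ty": 0,"tz": 0,"rx": 0,"ry": 0,"rz": 0.6},
])

```text
time: 19.78
position: [0.5063, 0.0162, 0.2677]
tool_rot: [0.96, 0.279, 0.004, -0.003]
ft_force: [-0.4, -0.6, -1.4]
grip_width: 0.0359
```

```bash
python3 - <<'E'
from h import *; from ik import *
lab=np.array([.574,.001,.031])
P,R=aim(lab,-80,-55,.10); print(P,ik(P,R))
go(P,R); go(P+[0,0,.03],Rtool(-80))
E
```

```text
[ 0.46884879 -0.017541    0.16901752] [array([-0.11950495,  0.8605571 ,  1.3026258 , -0.25423927,  1.90726787,
        1.31323784])]
t 19.78 TCP [0.5063 0.0162 0.2677] q [-0.194, 0.309, 1.673, 0.01, 1.155, 0.806] f [-0.4 -0.6 -1.4] gw 0.0359
  d cm [-5.06, 0.87, 9.82] rv [0.183, -0.956, 0.364] | calls>= 0.5 / 1.7
t 19.78 TCP [0.5063 0.0162 0.2677] q [-0.194, 0.309, 1.673, 0.01, 1.155, 0.806] f [-0.4 -0.6 -1.4] gw 0.0359
  d cm [-5.03, 0.86, 6.82] rv [-0.005, -0.009, 0.392] | calls>= 0.4 / 0.6
```

Emit:
send_rows([
  {"tx": -1,"ty": 0.2,"tz": 1,"rx": 0.02,"ry": -0.1,"rz": 0.04},
  {"tx": -2,"ty": 0.3,"tz": 2,"rx": 0.04,"ry": -0.21,"rz": 0.08},
  {"tx": -3,"ty": 0.5,"tz": 3,"rx": 0.06,"ry": -0.32,"rz": 0.12},
  {"tx": -4,"ty": 0.7,"tz": 4,"rx": 0.08,"ry": -0.43,"rz": 0.16},
  {"tx": -5,"ty": 0.9,"tz": 5,"rx": 0.1,"ry": -0.54,"rz": 0.2},
])

```text
time: 20.2
position: [0.4707, -0.0181, 0.2174]
tool_rot: [0.947, 0.176, -0.266, 0.027]
ft_force: [0.3, 0.4, -1.6]
grip_width: 0.0356
```

```bash
python3 - <<'E'
from h import *; from ik import *
lab=np.array([.574,.001,.031])
P,R=aim(lab,-80,-55,.10)
go(P,R)
E
```

```text
t 20.20 TCP [ 0.4707 -0.0181  0.2174] q [-0.137, 0.58, 1.487, -0.213, 1.576, 1.12] f [ 0.3  0.4 -1.6] gw 0.0356
  d cm [2.35, 0.09, 4.23] rv [0.093, -0.415, 0.162] | calls>= 0.2 / 0.7
```

Emit:
send_rows([
  {"tx": 0.6,"ty": 0,"tz": 1.1,"rx": 0.02,"ry": -0.11,"rz": 0.04},
  {"tx": 1.2,"ty": 0,"tz": 2.2,"rx": 0.05,"ry": -0.22,"rz": 0.08},
  {"tx": 1.8,"ty": 0.1,"tz": 3.2,"rx": 0.07,"ry": -0.32,"rz": 0.12},
  {"tx": 2.3,"ty": 0.1,"tz": 4,"rx": 0.09,"ry": -0.41,"rz": 0.16},
  {"tx": 2.35,"ty": 0.1,"tz": 4.2,"rx": 0.093,"ry": -0.415,"rz": 0.162},
])

```text
time: 20.62
position: [0.4686, -0.0168, 0.1631]
tool_rot: [0.882, 0.08, -0.462, 0.039]
ft_force: [0.6, 0.5, -2.2]
grip_width: 0.0359
```

```bash
python3 - <<'E'
from h import *; from ik import *
for i in range(2): robot.camera('top')
lab=np.array([.574,.001,.031])
P,R=aim(lab,-80,-55,.10)
go(P,R)
o=robot.get_obs(); Rm=Rn.from_quat(o['tool_rot']).as_matrix(); w=np.array(o['position'])+Rm@WIN; b=Rm[:,0]
s=(lab[2]-w[2])/b[2]; print('window',w,'hit',w+s*b,'dist',s,'off-square',np.degrees(np.arccos(-b[2])))
c=cam('wrist'); save(c,'w10.png'); c=cam('scene'); save(c,'s10.png')
for n in ['window','label']:
  for r in robot.tip_of(n,'scene'): print(n,r, at_z(c,[r['xy']],.031) if n=='label' else at_z(c,[r['xy']],w[2]))
E
```

```text
t 20.72 TCP [ 0.468  -0.0163  0.1673] q [-0.118, 0.861, 1.306, -0.252, 1.903, 1.308] f [ 0.2 -0.1 -1.3] gw 0.0360
  d cm [-0.11, 0.13, -0.15] rv [-0.001, -0.001, 0.008] | calls>= 0.0 / 0.0
window [ 0.51661958 -0.00715415  0.11121324] hit [0.571915   0.00339445 0.031     ] dist 0.0979950030506476 off-square 35.06067266914451
window {'xy': [234.0, 234.0], 'p': 0.74} [[ 0.74781306 -0.23803034  0.11121324]]
window {'xy': [412.8, 303.3], 'p': 0.6} [[0.85662353 0.25342768 0.11121324]]
window {'xy': [333.1, 161.8], 'p': 0.5} [[ 0.42053932 -0.02118215  0.11121324]]
label {'xy': [331.4, 217.4], 'p': 0.91} [[0.57882086 0.00421412 0.031     ]]
```

Emit:
send_rows([
  {"tx": 0.15,"ty": 0.25,"tz": -0.2,"rx": 0,"ry": 0,"rz": 0},
  {"tx": 0.15,"ty": 0.25,"tz": -0.2,"rx": 0,"ry": 0,"rz": 0},
  {"tx": 0.15,"ty": 0.25,"tz": -0.2,"rx": 0,"ry": 0,"rz": 0},
  {"tx": 0.15,"ty": 0.25,"tz": -0.2,"rx": 0,"ry": 0,"rz": 0},
  {"tx": 0.15,"ty": 0.25,"tz": -0.2,"rx": 0,"ry": 0,"rz": 0},
])

```text
time: 21.33
position: [0.4708, -0.0174, 0.1691]
tool_rot: [0.884, 0.081, -0.459, 0.037]
ft_force: [-0.4, 0.5, -2.3]
grip_width: 0.0358
```

Emit:
send_rows([
  {"tx": 0,"ty": 0,"tz": 0,"rx": 0,"ry": 0,"rz": 0},
  {"tx": 0,"ty": 0,"tz": 0,"rx": 0,"ry": 0,"rz": 0},
  {"tx": 0,"ty": 0,"tz": 0,"rx": 0,"ry": 0,"rz": 0},
  {"tx": 0,"ty": 0,"tz": 0,"rx": 0,"ry": 0,"rz": 0},
  {"tx": 0,"ty": 0,"tz": 0,"rx": 0,"ry": 0,"rz": 0},
])

```text
time: 21.75
position: [0.4708, -0.0174, 0.1687]
tool_rot: [0.884, 0.081, -0.459, 0.037]
ft_force: [0.9, 0.4, -2.9]
grip_width: 0.0361
```

Emit:
send_rows([
  {"tx": 0,"ty": 0,"tz": 0,"rx": 0,"ry": 0,"rz": 0},
  {"tx": 0,"ty": 0,"tz": 0,"rx": 0,"ry": 0,"rz": 0},
  {"tx": 0,"ty": 0,"tz": 0,"rx": 0,"ry": 0,"rz": 0},
  {"tx": 0,"ty": 0,"tz": 0,"rx": 0,"ry": 0,"rz": 0},
  {"tx": 0,"ty": 0,"tz": 0,"rx": 0,"ry": 0,"rz": 0},
])

```text
time: 22.17
position: [0.4708, -0.0174, 0.1688]
tool_rot: [0.884, 0.081, -0.459, 0.037]
ft_force: [-0.6, 0.1, -2.3]
grip_width: 0.0357
```

Emit:
send_rows([
  {"tx": 0,"ty": 0,"tz": 0,"rx": 0,"ry": 0,"rz": 0},
  {"tx": 0,"ty": 0,"tz": 0,"rx": 0,"ry": 0,"rz": 0},
  {"tx": 0,"ty": 0,"tz": 0,"rx": 0,"ry": 0,"rz": 0},
  {"tx": 0,"ty": 0,"tz": 0,"rx": 0,"ry": 0,"rz": 0},
  {"tx": 0,"ty": 0,"tz": 0,"rx": 0,"ry": 0,"rz": 0},
])

```text
time: 22.58
position: [0.4708, -0.0174, 0.1688]
tool_rot: [0.884, 0.081, -0.459, 0.037]
ft_force: [-0.6, -0.9, -2.2]
grip_width: 0.036
```

Emit:
send_rows([
  {"tx": 0,"ty": 0,"tz": 0,"rx": 0,"ry": 0,"rz": 0},
  {"tx": 0,"ty": 0,"tz": 0,"rx": 0,"ry": 0,"rz": 0},
  {"tx": 0,"ty": 0,"tz": 0,"rx": 0,"ry": 0,"rz": 0},
  {"tx": 0,"ty": 0,"tz": 0,"rx": 0,"ry": 0,"rz": 0},
  {"tx": 0,"ty": 0,"tz": 0,"rx": 0,"ry": 0,"rz": 0},
])

```text
time: 23.0
position: [0.4708, -0.0174, 0.1688]
tool_rot: [0.884, 0.081, -0.459, 0.037]
ft_force: [-0.4, 1.2, -1.6]
grip_width: 0.036
```

```bash
python3 - <<'E'
from h import *; from ik import *
lab=np.array([.575,.001,.031])
P,R=aim(lab,-80,-55,.10)
go(P,R)
o=robot.get_obs(); Rm=Rn.from_quat(o['tool_rot']).as_matrix(); w=np.array(o['position'])+Rm@WIN; b=Rm[:,0]
s=(lab[2]-w[2])/b[2]; print('window',w,'hit',w+s*b,'dist',s,'off-square',np.degrees(np.arccos(-b[2])))
E
```

```text
t 23.00 TCP [ 0.4708 -0.0174  0.1688] q [-0.12, 0.862, 1.297, -0.252, 1.909, 1.303] f [-0.4  1.2 -1.6] gw 0.0360
  d cm [-0.07, -0.0, 0.07] rv [-0.003, -0.002, 0.01] | calls>= 0.0 / 0.0
window [ 0.51947831 -0.00809265  0.11280377] hit [0.57598519 0.00288311 0.031     ] dist 0.1000267509644778 off-square 35.132948857390815
```

Emit:
send_rows([
  {"tx": 0,"ty": 0,"tz": 0,"rx": 0,"ry": 0,"rz": 0},
  {"tx": 0,"ty": 0,"tz": 0,"rx": 0,"ry": 0,"rz": 0},
  {"tx": 0,"ty": 0,"tz": 0,"rx": 0,"ry": 0,"rz": 0},
  {"tx": 0,"ty": 0,"tz": 0,"rx": 0,"ry": 0,"rz": 0},
  {"tx": 0,"ty": 0,"tz": 0,"rx": 0,"ry": 0,"rz": 0},
])

```text
time: 23.42
position: [0.4708, -0.0174, 0.1688]
tool_rot: [0.884, 0.081, -0.459, 0.037]
ft_force: [0.3, 0.1, -1.6]
grip_width: 0.036
```

Emit:
send_rows([
  {"tx": 0,"ty": 0,"tz": 0,"rx": 0,"ry": 0,"rz": 0},
  {"tx": 0,"ty": 0,"tz": 0,"rx": 0,"ry": 0,"rz": 0},
  {"tx": 0,"ty": 0,"tz": 0,"rx": 0,"ry": 0,"rz": 0},
  {"tx": 0,"ty": 0,"tz": 0,"rx": 0,"ry": 0,"rz": 0},
  {"tx": 0,"ty": 0,"tz": 0,"rx": 0,"ry": 0,"rz": 0},
])

```text
time: 23.83
position: [0.4708, -0.0174, 0.1688]
tool_rot: [0.884, 0.081, -0.459, 0.037]
ft_force: [-0.5, 0.1, -2.9]
grip_width: 0.0359
```

Emit:
send_rows([
  {"tx": 0,"ty": 0,"tz": 0,"rx": 0,"ry": 0,"rz": 0},
  {"tx": 0,"ty": 0,"tz": 0,"rx": 0,"ry": 0,"rz": 0},
  {"tx": 0,"ty": 0,"tz": 0,"rx": 0,"ry": 0,"rz": 0},
  {"tx": 0,"ty": 0,"tz": 0,"rx": 0,"ry": 0,"rz": 0},
  {"tx": 0,"ty": 0,"tz": 0,"rx": 0,"ry": 0,"rz": 0},
])

```text
time: 24.25
position: [0.4709, -0.0174, 0.1688]
tool_rot: [0.884, 0.081, -0.459, 0.037]
ft_force: [-0.7, -0.5, -3.9]
grip_width: 0.0359
```

```bash
python3 - <<'E'
from h import *; from ik import *
go([.4708,-.0174,.22],Rtool(-80))
go([.4708,-.0174,.22],Rtool(-20))
E
```

```text
t 24.25 TCP [ 0.4709 -0.0174  0.1688] q [-0.12, 0.862, 1.297, -0.252, 1.909, 1.303] f [-0.7 -0.5 -3.9] gw 0.0359
  d cm [-4.19, -0.05, -2.94] rv [-0.007, 0.958, 0.008] | calls>= 0.2 / 1.5
t 24.25 TCP [ 0.4709 -0.0174  0.1688] q [-0.12, 0.862, 1.297, -0.252, 1.909, 1.303] f [-0.7 -0.5 -3.9] gw 0.0359
  d cm [-4.19, -0.05, -2.94] rv [-0.506, 0.861, -0.955] | calls>= 0.2 / 2.2
```

Emit:
send_rows([
  {"tx": -0.8,"ty": 0,"tz": -0.6,"rx": -0.06,"ry": 0.1,"rz": -0.1},
  {"tx": -1.6,"ty": 0,"tz": -1.2,"rx": -0.11,"ry": 0.18,"rz": -0.2},
  {"tx": -2.5,"ty": 0,"tz": -1.8,"rx": -0.16,"ry": 0.27,"rz": -0.3},
  {"tx": -3.4,"ty": 0,"tz": -2.4,"rx": -0.21,"ry": 0.36,"rz": -0.4},
  {"tx": -4.2,"ty": 0,"tz": -2.9,"rx": -0.26,"ry": 0.45,"rz": -0.5},
])

```text
time: 24.67
position: [0.4706, -0.0175, 0.2206]
tool_rot: [0.907, 0.326, -0.265, 0.02]
ft_force: [0.1, 0.1, -2.4]
grip_width: 0.0357
```

```bash
python3 - <<'E'
from h import *; from ik import *
go([.4185,.011,.20],Rtool(-1.7))
E
```

```text
t 24.67 TCP [ 0.4706 -0.0175  0.2206] q [-0.106, 0.566, 1.503, -0.26, 1.549, 0.844] f [ 0.1  0.1 -2.4] gw 0.0357
  d cm [-0.7, -5.1, 3.61] rv [-0.354, 0.425, -0.83] | calls>= 0.3 / 1.6
```

Emit:
send_rows([
  {"tx": 0,"ty": -1,"tz": 0.5,"rx": -0.042,"ry": 0.05,"rz": -0.1},
  {"tx": -0.2,"ty": -2,"tz": 1.2,"rx": -0.085,"ry": 0.1,"rz": -0.2},
  {"tx": -0.4,"ty": -3,"tz": 2,"rx": -0.127,"ry": 0.15,"rz": -0.3},
  {"tx": -0.5,"ty": -4,"tz": 2.8,"rx": -0.17,"ry": 0.2,"rz": -0.4},
  {"tx": -0.7,"ty": -5.1,"tz": 3.6,"rx": -0.21,"ry": 0.25,"rz": -0.5},
])

```text
time: 25.08
position: [0.4174, 0.0114, 0.1997]
tool_rot: [0.817, 0.565, -0.113, 0.008]
ft_force: [0.0, -0.2, -2.6]
grip_width: 0.0353
```

```bash
python3 - <<'E'
from h import *; from ik import *
go([.4185,.011,.15],Rtool(-1.7))
E
```

```text
t 25.08 TCP [0.4174 0.0114 0.1997] q [-0.122, 0.373, 1.835, -0.181, 1.102, 0.335] f [ 0.  -0.2 -2.6] gw 0.0353
  d cm [0.96, 0.69, 4.83] rv [-0.148, 0.174, -0.33] | calls>= 0.2 / 0.6
```

Emit:
send_rows([
  {"tx": 0.3,"ty": 0.2,"tz": 1.2,"rx": -0.04,"ry": 0.05,"rz": -0.1},
  {"tx": 0.6,"ty": 0.4,"tz": 2.4,"rx": -0.09,"ry": 0.1,"rz": -0.2},
  {"tx": 0.9,"ty": 0.6,"tz": 3.6,"rx": -0.13,"ry": 0.16,"rz": -0.3},
  {"tx": 0.96,"ty": 0.7,"tz": 4.8,"rx": -0.148,"ry": 0.174,"rz": -0.33},
  {"tx": 0.96,"ty": 0.7,"tz": 4.8,"rx": -0.148,"ry": 0.174,"rz": -0.33},
])

```text
time: 25.5
position: [0.4161, 0.0101, 0.1487]
tool_rot: [0.72, 0.694, -0.003, -0.003]
ft_force: [-0.8, 0.5, -2.6]
grip_width: 0.0356
```

```bash
python3 - <<'E'
from h import *; from ik import *
for i in range(3): robot.camera('top')
go([.4185,.014,.010],Rtool(-1.7))
E
```

```text
t 25.65 TCP [0.4201 0.0101 0.1504] q [-0.241, 0.384, 2.002, -0.004, 0.756, -0.202] f [ 0.4 -0.5 -1.6] gw 0.0355
  d cm [0.42, -0.15, 14.04] rv [-0.002, 0.002, -0.006] | calls>= 0.7 / 0.0
```

Emit:
send_rows([
  {"tx": 0.2,"ty": -0.1,"tz": 3,"rx": 0,"ry": 0,"rz": 0},
  {"tx": 0.4,"ty": -0.1,"tz": 6,"rx": 0,"ry": 0,"rz": 0},
  {"tx": 0.4,"ty": -0.1,"tz": 9,"rx": 0,"ry": 0,"rz": 0},
  {"tx": 0.4,"ty": -0.1,"tz": 11,"rx": 0,"ry": 0,"rz": 0},
  {"tx": 0.4,"ty": -0.1,"tz": 12.5,"rx": 0,"ry": 0,"rz": 0},
])

```text
time: 26.07
position: [0.4196, 0.0144, 0.0236]
tool_rot: [0.719, 0.695, -0.001, 0.0]
ft_force: [-1.0, -0.0, -1.6]
grip_width: 0.0351
```

```bash
python3 - <<'E'
from h import *; from ik import *
for i in range(3): robot.camera('top')
go([.4185,.014,.010],Rtool(-1.7))
E
```

```text
t 26.22 TCP [0.4193 0.0143 0.0245] q [-0.232, 0.668, 2.089, -0.006, 0.387, -0.192] f [-0.2  0.5 -2.9] gw 0.0358
  d cm [-0.03, -0.07, 1.45] rv [-0.003, 0.002, -0.005] | calls>= 0.1 / 0.0
```

Emit:
send_rows([
  {"tx": 0,"ty": 0,"tz": 0.6,"rx": 0,"ry": 0,"rz": -0.005},
  {"tx": 0,"ty": 0,"tz": 1.0,"rx": 0,"ry": 0,"rz": -0.005},
  {"tx": 0,"ty": 0,"tz": 1.3,"rx": 0,"ry": 0,"rz": -0.005},
  {"tx": 0,"ty": 0,"tz": 1.45,"rx": 0,"ry": 0,"rz": -0.005},
  {"tx": 0,"ty": 0,"tz": 1.5,"rx": 0,"ry": 0,"rz": -0.005},
])

```text
time: 26.63
position: [0.4188, 0.014, 0.0101]
tool_rot: [0.718, 0.696, -0.001, 0.0]
ft_force: [-0.3, 1.2, -1.0]
grip_width: 0.0354
```

```bash
python3 - <<'E'
from h import *; from ik import *
for i in range(2): robot.camera('top')
go([.4185,.014,.010],Rtool(-1.7))
E
```

```text
t 26.73 TCP [0.4187 0.014  0.0101] q [-0.233, 0.703, 2.096, -0.006, 0.344, -0.197] f [-0.2 -0.2 -2.3] gw 0.0359
  d cm [0.0, -0.02, 0.01] rv [-0.001, 0.002, -0.0] | calls>= 0.0 / 0.0
```

Emit:
send_rows([
  {"tx": 0,"ty": 0,"tz": 0.05,"rx": 0,"ry": 0,"rz": 0},
  {"tx": 0,"ty": 0,"tz": 0.1,"rx": 0,"ry": 0,"rz": 0},
  {"tx": 0,"ty": 0,"tz": 0.1,"rx": 0,"ry": 0,"rz": 0},
])

```text
time: 26.98
position: [0.4187, 0.0139, 0.0097]
tool_rot: [0.718, 0.696, -0.001, 0.001]
ft_force: [-0.1, -0.1, 5.8]
grip_width: 0.0356
```

Emit:
send_rows([
  {"tx": 0,"ty": 0,"tz": 0,"rx": 0,"ry": 0,"rz": 0},
  {"tx": 0,"ty": 0,"tz": 0,"rx": 0,"ry": 0,"rz": 0},
  {"tx": 0,"ty": 0,"tz": 0,"rx": 0,"ry": 0,"rz": 0},
  {"tx": 0,"ty": 0,"tz": 0,"rx": 0,"ry": 0,"rz": 0},
  {"tx": 0,"ty": 0,"tz": 0,"rx": 0,"ry": 0,"rz": 0},
], claw=6.5)

```text
time: 27.4
position: [0.4186, 0.014, 0.0089]
tool_rot: [0.718, 0.696, -0.001, 0.0]
ft_force: [-0.1, 0.0, -0.2]
grip_width: 0.0602
```

Emit:
send_rows([
  {"tx": 0,"ty": 0,"tz": -1,"rx": 0,"ry": 0,"rz": 0},
  {"tx": 0,"ty": 0,"tz": -4,"rx": 0,"ry": 0,"rz": 0},
  {"tx": 0,"ty": 0,"tz": -8,"rx": 0,"ry": 0,"rz": 0},
  {"tx": 0,"ty": 0,"tz": -12,"rx": 0,"ry": 0,"rz": 0},
  {"tx": 0,"ty": 0,"tz": -16,"rx": 0,"ry": 0,"rz": 0},
])

```text
time: 27.82
position: [0.4179, 0.0145, 0.1704]
tool_rot: [0.718, 0.696, -0.002, -0.001]
ft_force: [1.0, 1.3, -0.7]
grip_width: 0.0653
```

```bash
python3 - <<'E'
from h import *; from ik import *
for i in range(3): robot.camera('top')
go([.4185,.014,.010],Rtool(-1.7))
c=cam('wrist'); save(c,'w11.png'); c=cam('top'); save(c,'t11.png')
E
```

```text
t 27.97 TCP [0.4209 0.014  0.1718] q [-0.232, 0.341, 1.983, -0.003, 0.81, -0.2] f [ 0.6 -0.2  0.1] gw 0.0650
  d cm [0.05, -0.35, 16.18] rv [0.007, 0.004, 0.0] | calls>= 0.8 / 0.0
```

```bash
cat > plan.py <<'E'
from h import *; from ik import *
FIX=np.array([.6362,.0064]); FY=5.3; RACK=np.array([.5125,-.3215]); RY=4.4
def rot(d): a=np.radians(d); return np.array([[np.cos(a),-np.sin(a)],[np.sin(a),np.cos(a)]])
SOCK={1:(-12,-37),2:(-12,37),3:(52,-37),4:(52,37)}
TP=-15.; OFF=-.014; GZ=.063
def modpick(m):
    xy=FIX+rot(FY)@(np.array(SOCK[m])/1000); return xy
def pick(m,dz=0,xy=None,yaw=FY):
    xy=modpick(m) if xy is None else np.array(xy)
    g=np.r_[xy+rot(yaw)@[OFF,0],GZ]; R=Rtool(90+yaw,TP); return g+R[:,2]*.019+[0,0,dz],R
def mod_in_tool(p,R,xy,yaw=FY,z=.052):
    M=np.eye(4); M[:3,:3]=Rn.from_euler('z',yaw,degrees=True).as_matrix(); M[:3,3]=[xy[0],xy[1],z]
    T=np.eye(4);T[:3,:3]=R;T[:3,3]=p; return np.linalg.inv(T)@M
def place(MT,rx,ry,dz=0,yaw=RY,z0=.012):
    # module: x down, y = rack y, z outward ; mid at rack (rx,ry)
    y=np.r_[rot(yaw)@[0,1],0]; x=np.array([0,0,-1.]); zz=np.cross(x,y)
    c=np.r_[RACK+rot(RY)@[rx,ry],z0+.028+dz]; M=np.eye(4); M[:3,:3]=np.c_[x,y,zz]; M[:3,3]=c-zz*.009
    T=M@np.linalg.inv(MT); return T[:3,3],T[:3,:3]
E
python3 - <<'E'
from plan import *
p,R=pick(4); MT=mod_in_tool(p,R,modpick(4))
for m in (1,2,3,4):
    for dz in (0,.12):
        p,R=pick(m,dz); print('pick',m,dz,np.round(p,3),[np.round(s,2).tolist() for s in ik(p,R)])
for ry in (-.102,-.034,.034,.102):
    for dz in (0,.1):
        p,R=place(MT,.015,ry,dz); print('place',ry,dz,np.round(p,3),np.round(R[:,2],2),[np.round(s,2).tolist() for s in ik(p,R)])
E
```

```text
pick 1 0 [ 0.619 -0.032  0.045] [[-0.28, 0.71, 1.78, 0.23, 0.42, -2.15]]
pick 1 0.12 [ 0.619 -0.032  0.165] [[-0.28, 0.51, 1.71, 0.15, 0.68, -2.05]]
pick 2 0 [0.612 0.041 0.045] [[-0.15, 0.7, 1.8, 0.16, 0.39, -1.95]]
pick 2 0.12 [0.612 0.041 0.165] [[-0.15, 0.5, 1.73, 0.1, 0.66, -1.88]]
pick 3 0 [ 0.682 -0.026  0.045] [[-0.24, 0.76, 1.62, 0.17, 0.53, -2.04]]
pick 3 0.12 [ 0.682 -0.026  0.165] [[-0.24, 0.58, 1.55, 0.12, 0.76, -1.98]]
pick 4 0 [0.676 0.047 0.045] [[-0.12, 0.75, 1.63, 0.11, 0.5, -1.88]]
pick 4 0.12 [0.676 0.047 0.165] [[-0.12, 0.58, 1.57, 0.08, 0.74, -1.84]]
place -0.102 0 [ 0.519 -0.423  0.049] [-0.96 -0.07 -0.26] [[-0.58, 1.39, 0.56, -0.84, 2.23, -2.37]]
place -0.102 0.1 [ 0.519 -0.423  0.149] [-0.96 -0.07 -0.26] [[-0.58, 1.26, 0.61, -0.89, 2.28, -2.45]]
place -0.034 0 [ 0.514 -0.356  0.049] [-0.96 -0.07 -0.26] [[-0.52, 1.34, 0.71, -0.73, 2.2, -2.23]]
place -0.034 0.1 [ 0.514 -0.356  0.149] [-0.96 -0.07 -0.26] [[-0.52, 1.21, 0.76, -0.78, 2.26, -2.31]]
place 0.034 0 [ 0.509 -0.288  0.049] [-0.96 -0.07 -0.26] [[-0.45, 1.3, 0.83, -0.63, 2.18, -2.12]]
place 0.034 0.1 [ 0.509 -0.288  0.149] [-0.96 -0.07 -0.26] [[-0.45, 1.16, 0.88, -0.67, 2.25, -2.19]]
place 0.102 0 [ 0.503 -0.22   0.049] [-0.96 -0.07 -0.26] [[-0.38, 1.27, 0.92, -0.54, 2.16, -2.02]]
place 0.102 0.1 [ 0.503 -0.22   0.149] [-0.96 -0.07 -0.26] [[-0.38, 1.13, 0.96, -0.57, 2.24, -2.08]]
```

```bash
python3 - <<'E'
from plan import *
p,R=pick(3,.12); go(p,R)
E
```

```text
t 28.07 TCP [0.4182 0.0145 0.1688] q [-0.232, 0.346, 1.987, -0.003, 0.81, -0.2] f [-0.5 -0.5 -0.9] gw 0.0649
  d cm [-3.3, 26.53, 0.38] rv [-0.224, -0.196, -1.682] | calls>= 1.3 / 2.7
```

Emit:
send_rows([
  {"tx": -0.5,"ty": 3,"tz": -2,"rx": -0.015,"ry": -0.013,"rz": -0.11},
  {"tx": -0.9,"ty": 6,"tz": -3,"rx": -0.03,"ry": -0.025,"rz": -0.22},
  {"tx": -1.3,"ty": 10,"tz": -3,"rx": -0.045,"ry": -0.04,"rz": -0.33},
  {"tx": -1.7,"ty": 14,"tz": -3,"rx": -0.06,"ry": -0.05,"rz": -0.45},
  {"tx": -2,"ty": 17,"tz": -3,"rx": -0.075,"ry": -0.065,"rz": -0.56},
], claw=5.8)

```text
time: 28.48
position: [0.5904, -0.0111, 0.1964]
tool_rot: [0.494, 0.868, 0.001, 0.048]
ft_force: [-0.0, -0.4, 0.1]
grip_width: 0.0584
```

```bash
python3 - <<'E'
from plan import *
p,R=pick(3,.12); go(p,R)
E
```

```text
t 28.48 TCP [ 0.5904 -0.0111  0.1964] q [-0.193, 0.481, 1.616, -0.035, 0.953, -0.711] f [-0.  -0.4  0.1] gw 0.0584
  d cm [-5.72, 6.94, 4.01] rv [-0.149, -0.132, -1.117] | calls>= 0.5 / 1.8
```

Emit:
send_rows([
  {"tx": -1.2,"ty": 1.4,"tz": 0.8,"rx": -0.016,"ry": -0.014,"rz": -0.12},
  {"tx": -2.4,"ty": 2.8,"tz": 1.6,"rx": -0.032,"ry": -0.028,"rz": -0.24},
  {"tx": -3.6,"ty": 4.2,"tz": 2.4,"rx": -0.048,"ry": -0.042,"rz": -0.36},
  {"tx": -4.7,"ty": 5.6,"tz": 3.2,"rx": -0.064,"ry": -0.057,"rz": -0.48},
  {"tx": -5.7,"ty": 6.9,"tz": 4,"rx": -0.08,"ry": -0.071,"rz": -0.6},
])

```text
time: 28.9
position: [0.6789, -0.0264, 0.163]
tool_rot: [0.213, 0.973, 0.004, 0.094]
ft_force: [0.0, 1.2, 0.6]
grip_width: 0.058
```

```bash
python3 - <<'E'
from plan import *
p,R=pick(3,.12); go(p,R)
E
```

```text
t 28.90 TCP [ 0.6789 -0.0264  0.163 ] q [-0.206, 0.601, 1.5, 0.008, 0.853, -1.35] f [0.  1.2 0.6] gw 0.0580
  d cm [-0.34, 0.14, -0.1] rv [-0.069, -0.065, -0.516] | calls>= 0.0 / 0.8
```

Emit:
send_rows([
  {"tx": 0,"ty": 0,"tz": 0,"rx": -0.016,"ry": -0.015,"rz": -0.12},
  {"tx": 0,"ty": 0,"tz": 0,"rx": -0.032,"ry": -0.03,"rz": -0.24},
  {"tx": -0.2,"ty": 0,"tz": 0,"rx": -0.048,"ry": -0.045,"rz": -0.36},
  {"tx": -0.3,"ty": 0.1,"tz": 0,"rx": -0.064,"ry": -0.06,"rz": -0.48},
  {"tx": -0.3,"ty": 0.1,"tz": 0,"rx": -0.069,"ry": -0.065,"rz": -0.516},
])

```text
time: 29.32
position: [0.6807, -0.0269, 0.1637]
tool_rot: [-0.045, 0.99, 0.006, 0.13]
ft_force: [-0.4, -0.5, 0.1]
grip_width: 0.0579
```

```bash
python3 - <<'E'
from plan import *
for i in range(3): robot.camera('top')
c=cam('wrist'); save(c,'w12.png')
p,R=pick(3,.0); go(p,R)
P=cloud(c,np.ones((400,640),bool)&(np.arange(400)[:,None]<260)); 
Q=P[(abs(P[:,2]-.070)<.006)]
for m in (1,2,3,4):
    xy=modpick(m); S=Q[(abs(Q[:,:2]-xy)<.045).all(1)]; S=S[np.abs(S[:,1]-xy[1])<.033] 
    if len(S)>50: print(m,np.round(xy,4),len(S),S[:,2].mean(),np.round(np.hstack(cv2.minAreaRect((S[:,:2]*1000).astype(np.float32))),1))
E
```

```text
t 29.52 TCP [ 0.6815 -0.0268  0.1653] q [-0.241, 0.581, 1.553, 0.122, 0.762, -1.974] f [ 0.1  0.1 -1.1] gw 0.0579
  d cm [3.06, 0.01, 11.67] rv [-0.001, 0.001, -0.008] | calls>= 0.6 / 0.0
1 [ 0.6277 -0.0316] 4192 0.06987892282978979 [636.5 -31.5  75.9  44.1   4.9]
2 [0.6208 0.0421] 4219 0.0697881547231752 [629.7  42.2  74.8  44.7   4.6]
3 [ 0.6914 -0.0256] 2843 0.06994292281040838 [681.6 -27.7  74.1  44.2   4.8]
4 [0.6846 0.048 ] 2957 0.06981235300064867 [675.1  45.9  74.7  44.3   5. ]
```

Emit:
send_rows([
  {"tx": 0.8,"ty": 0,"tz": 3,"rx": 0,"ry": 0,"rz": 0},
  {"tx": 1.6,"ty": 0,"tz": 6,"rx": 0,"ry": 0,"rz": -0.005},
  {"tx": 2.2,"ty": 0,"tz": 8.4,"rx": 0,"ry": 0,"rz": -0.005},
  {"tx": 2.7,"ty": 0,"tz": 10.3,"rx": 0,"ry": 0,"rz": -0.005},
  {"tx": 2.7,"ty": 0,"tz": 10.3,"rx": 0,"ry": 0,"rz": -0.005},
])

```text
time: 29.93
position: [0.68, -0.0258, 0.0555]
tool_rot: [-0.045, 0.991, 0.007, 0.128]
ft_force: [-1.7, 0.3, -0.3]
grip_width: 0.0578
```

```bash
python3 - <<'E'
from plan import *
for i in range(2): robot.camera('top')
c=cam('scene'); save(c,'s12.png')
p,R=pick(3,.0); go(p,R)
E
```

```text
t 30.08 TCP [ 0.6844 -0.0269  0.0616] q [-0.24, 0.733, 1.61, 0.161, 0.55, -2.029] f [0.3 0.  0.3] gw 0.0580
  d cm [0.64, 0.06, 1.58] rv [-0.003, 0.006, -0.001] | calls>= 0.1 / 0.0
```

Emit:
send_rows([
  {"tx": 0.2,"ty": 0.05,"tz": 0.5,"rx": 0,"ry": 0,"rz": 0},
  {"tx": 0.4,"ty": 0.05,"tz": 1,"rx": 0,"ry": 0,"rz": 0},
  {"tx": 0.55,"ty": 0.05,"tz": 1.3,"rx": 0,"ry": 0,"rz": 0},
  {"tx": 0.64,"ty": 0.05,"tz": 1.5,"rx": 0,"ry": 0,"rz": 0},
  {"tx": 0.64,"ty": 0.05,"tz": 1.58,"rx": 0,"ry": 0,"rz": 0},
])

```text
time: 30.5
position: [0.6815, -0.0266, 0.0442]
tool_rot: [-0.045, 0.99, 0.005, 0.133]
ft_force: [-0.0, 0.3, -0.7]
grip_width: 0.0581
```

Emit:
send_rows([
  {"tx": 0,"ty": 0,"tz": 0,"rx": 0,"ry": 0,"rz": 0},
  {"tx": 0,"ty": 0,"tz": 0,"rx": 0,"ry": 0,"rz": 0},
  {"tx": 0,"ty": 0,"tz": 0,"rx": 0,"ry": 0,"rz": 0},
  {"tx": 0,"ty": 0,"tz": 0,"rx": 0,"ry": 0,"rz": 0},
  {"tx": 0,"ty": 0,"tz": 0,"rx": 0,"ry": 0,"rz": 0},
], claw=0, squeeze=35)

```text
time: 30.92
position: [0.682, -0.0267, 0.0446]
tool_rot: [-0.045, 0.99, 0.005, 0.133]
ft_force: [-0.6, -0.3, 0.3]
grip_width: 0.0437
```

```bash
python3 - <<'E'
from plan import *
robot.camera('top')
p,R=pick(3,.0); go(p,R)
E
```

```text
t 30.97 TCP [ 0.682  -0.0266  0.0446] q [-0.241, 0.758, 1.621, 0.172, 0.514, -2.042] f [ 0.2 -0.6  0.3] gw 0.0436
  d cm [-0.04, 0.01, 0.01] rv [-0.003, 0.006, -0.001] | calls>= 0.0 / 0.0
```

```bash
cat >> plan.py <<'E'
def rec(m):
    o=robot.get_obs(); R=Rn.from_quat(o['tool_rot']).as_matrix(); MT=mod_in_tool(np.array(o['position']),R,modpick(m)); print(np.round(MT,4).tolist())
    MT[1,3]=0; 
    # only tilt about tool y kept: y axes aligned
    np.save('MT.npy',MT); return MT
E
python3 -c "
from plan import *
rec(3)"
```

```text
[[-0.9644, 0.0008, -0.2643, -0.0111], [0.0014, 1.0, -0.0023, 0.0001], [0.2643, -0.0026, -0.9644, -0.0046], [0.0, 0.0, 0.0, 1.0]]
```

Emit:
send_rows([
  {"tx": -0.3,"ty": 0,"tz": -1,"rx": 0,"ry": 0,"rz": 0},
  {"tx": -0.8,"ty": 0,"tz": -3,"rx": 0,"ry": 0,"rz": 0},
  {"tx": -1.6,"ty": 0,"tz": -6,"rx": 0,"ry": 0,"rz": 0},
  {"tx": -2.6,"ty": 0,"tz": -10,"rx": 0,"ry": 0,"rz": 0},
  {"tx": -3.6,"ty": 0,"tz": -13.5,"rx": 0,"ry": 0,"rz": 0},
])

```text
time: 31.38
position: [0.68, -0.0263, 0.1858]
tool_rot: [-0.045, 0.99, 0.005, 0.132]
ft_force: [0.3, 0.5, -1.0]
grip_width: 0.0437
```

```bash
python3 - <<'E'
from plan import *
MT=np.load('MT.npy')
c=cam('wrist'); save(c,'w13.png')
p,R=place(MT,.015,-.102,.10); go(p,R)
# check interpolated path
from scipy.spatial.transform import Slerp
o=robot.get_obs(); p0=np.array(o['position']); R0=Rn.from_quat(o['tool_rot'])
S=Slerp([0,1],Rn.concatenate([R0,Rn.from_matrix(R)]))
for a in np.linspace(0,1,9):
    print(np.round((1-a)*p0+a*p,3),[np.round(s,2).tolist() for s in ik((1-a)*p0+a*p,S(a).as_matrix())])
E
```

```text
t 31.43 TCP [ 0.6857 -0.0273  0.1954] q [-0.24, 0.542, 1.532, 0.117, 0.801, -1.973] f [ 2.  -1.   3.7] gw 0.0436
  d cm [20.77, -37.89, -0.95] rv [-0.012, 1.586, 0.008] | calls>= 2.1 / 2.5
[ 0.686 -0.027  0.195] [[-0.24, 0.54, 1.53, 0.12, 0.8, -1.97]]
[ 0.665 -0.077  0.19 ] [[-0.29, 0.59, 1.42, 0.03, 1.06, -1.97]]
[ 0.644 -0.126  0.184] [[-0.34, 0.66, 1.3, -0.05, 1.29, -1.98]]
[ 0.623 -0.176  0.178] [[-0.38, 0.74, 1.17, -0.14, 1.51, -2.01]]
[ 0.602 -0.225  0.172] [[-0.42, 0.83, 1.05, -0.24, 1.71, -2.05]]
[ 0.581 -0.275  0.167] [[-0.45, 0.93, 0.94, -0.36, 1.88, -2.11]]
[ 0.561 -0.324  0.161] [[-0.49, 1.04, 0.82, -0.5, 2.04, -2.2]]
[ 0.54  -0.374  0.155] [[-0.53, 1.15, 0.72, -0.68, 2.17, -2.31]]
[ 0.519 -0.423  0.149] [[-0.58, 1.26, 0.62, -0.89, 2.28, -2.45]]
```

Emit:
send_rows([
  {"tx": 1.2,"ty": -2.2,"tz": 0,"rx": 0,"ry": 0.1,"rz": 0},
  {"tx": 2.8,"ty": -5,"tz": 0,"rx": 0,"ry": 0.21,"rz": 0},
  {"tx": 4.5,"ty": -8,"tz": -0.2,"rx": 0,"ry": 0.32,"rz": 0},
  {"tx": 6.2,"ty": -11,"tz": -0.3,"rx": 0,"ry": 0.43,"rz": 0},
  {"tx": 7.8,"ty": -14,"tz": -0.4,"rx": 0,"ry": 0.54,"rz": 0},
])

```text
time: 31.85
position: [0.6174, -0.1742, 0.1694]
tool_rot: [-0.045, 0.989, -0.008, -0.137]
ft_force: [1.2, -0.4, -1.8]
grip_width: 0.0438
```

```bash
python3 - <<'E'
from plan import *
MT=np.load('MT.npy')
p,R=place(MT,.015,-.102,.10); go(p,R)
E
```

```text
t 31.85 TCP [ 0.6174 -0.1742  0.1694] q [-0.387, 0.724, 1.227, -0.13, 1.436, -2.015] f [ 1.2 -0.4 -1.8] gw 0.0438
  d cm [11.04, -23.9, 5.28] rv [-0.01, 1.028, 0.007] | calls>= 1.3 / 1.6
```

Emit:
send_rows([
  {"tx": 1.5,"ty": -3,"tz": 0.5,"rx": 0,"ry": 0.1,"rz": 0},
  {"tx": 2.8,"ty": -6,"tz": 1,"rx": 0,"ry": 0.21,"rz": 0},
  {"tx": 4.2,"ty": -9,"tz": 1.5,"rx": 0,"ry": 0.32,"rz": 0},
  {"tx": 5.5,"ty": -12,"tz": 2,"rx": 0,"ry": 0.43,"rz": 0},
  {"tx": 6.9,"ty": -15,"tz": 2.5,"rx": 0,"ry": 0.54,"rz": 0},
])

```text
time: 32.27
position: [0.5587, -0.3303, 0.1634]
tool_rot: [-0.041, 0.917, -0.02, -0.396]
ft_force: [0.4, -1.3, -1.3]
grip_width: 0.0437
```

```bash
python3 - <<'E'
from plan import *
MT=np.load('MT.npy')
p,R=place(MT,.015,-.102,.10); go(p,R)
E
```

```text
t 32.27 TCP [ 0.5587 -0.3303  0.1634] q [-0.51, 0.989, 0.881, -0.462, 1.95, -2.19] f [ 0.4 -1.3 -1.3] gw 0.0437
  d cm [2.26, -8.89, 4.47] rv [-0.011, 0.488, 0.004] | calls>= 0.5 / 0.8
```

Emit:
send_rows([
  {"tx": 0.5,"ty": -2,"tz": 0.9,"rx": -0.002,"ry": 0.11,"rz": 0},
  {"tx": 1,"ty": -4,"tz": 1.8,"rx": -0.004,"ry": 0.22,"rz": 0},
  {"tx": 1.5,"ty": -6,"tz": 2.8,"rx": -0.006,"ry": 0.33,"rz": 0},
  {"tx": 2,"ty": -7.8,"tz": 3.8,"rx": -0.01,"ry": 0.43,"rz": 0},
  {"tx": 2.26,"ty": -8.9,"tz": 4.47,"rx": -0.011,"ry": 0.488,"rz": 0.004},
])

```text
time: 32.68
position: [0.5175, -0.4234, 0.1454]
tool_rot: [-0.032, 0.794, -0.023, -0.607]
ft_force: [-0.8, -0.7, -1.6]
grip_width: 0.0439
```

```bash
python3 - <<'E'
from plan import *
MT=np.load('MT.npy')
for i in range(3): robot.camera('top')
p,R=place(MT,.015,-.102,.0); go(p,R)
c=cam('scene'); save(c,'s14.png');c=cam('wrist'); save(c,'w14.png')
E
```

```text
t 32.83 TCP [ 0.5176 -0.4221  0.1456] q [-0.581, 1.258, 0.624, -0.881, 2.272, -2.44] f [ 0.1  0.8 -1. ] gw 0.0437
  d cm [-9.31, -0.16, 2.43] rv [0.002, 0.001, 0.004] | calls>= 0.5 / 0.0
```

Emit:
send_rows([
  {"tx": -1.5,"ty": 0,"tz": 0.4,"rx": 0,"ry": 0,"rz": 0.004},
  {"tx": -3.5,"ty": -0.1,"tz": 0.9,"rx": 0,"ry": 0,"rz": 0.004},
  {"tx": -5.5,"ty": -0.1,"tz": 1.4,"rx": 0,"ry": 0,"rz": 0.004},
  {"tx": -7,"ty": -0.1,"tz": 1.8,"rx": 0,"ry": 0,"rz": 0.004},
  {"tx": -7.8,"ty": -0.1,"tz": 2,"rx": 0,"ry": 0,"rz": 0.004},
])

```text
time: 33.35
position: [0.5204, -0.4216, 0.066]
tool_rot: [-0.031, 0.795, -0.025, -0.605]
ft_force: [-0.4, -0.4, -2.3]
grip_width: 0.0434
```

```bash
python3 - <<'E'
from plan import *
MT=np.load('MT.npy')
for i in range(3): robot.camera('top')
p,R=place(MT,.015,-.102,.0); go(p,R)
c=cam('scene'); save(c,'s15.png')
E
```

```text
t 33.50 TCP [ 0.5205 -0.4223  0.0677] q [-0.578, 1.362, 0.577, -0.846, 2.234, -2.377] f [ 0.3 -1.2  0.5] gw 0.0436
  d cm [-1.71, -0.09, 0.64] rv [-0.001, 0.002, -0.002] | calls>= 0.1 / 0.0
```

Emit:
send_rows([
  {"tx": -0.4,"ty": 0,"tz": 0.15,"rx": 0,"ry": 0,"rz": 0},
  {"tx": -0.8,"ty": -0.1,"tz": 0.3,"rx": 0,"ry": 0,"rz": 0},
  {"tx": -1.1,"ty": -0.1,"tz": 0.4,"rx": 0,"ry": 0,"rz": 0},
  {"tx": -1.4,"ty": -0.1,"tz": 0.5,"rx": 0,"ry": 0,"rz": 0},
  {"tx": -1.5,"ty": -0.1,"tz": 0.55,"rx": 0,"ry": 0,"rz": 0},
])

```text
time: 33.97
position: [0.5188, -0.4239, 0.0514]
tool_rot: [-0.03, 0.795, -0.025, -0.605]
ft_force: [-0.1, -0.1, -1.5]
grip_width: 0.0436
```

Emit:
send_rows([
  {"tx": -0.05,"ty": 0,"tz": 0.02,"rx": 0,"ry": 0,"rz": 0},
  {"tx": -0.1,"ty": 0,"tz": 0.04,"rx": 0,"ry": 0,"rz": 0},
  {"tx": -0.15,"ty": 0,"tz": 0.05,"rx": 0,"ry": 0,"rz": 0},
  {"tx": -0.15,"ty": 0,"tz": 0.05,"rx": 0,"ry": 0,"rz": 0},
])

```text
time: 34.3
position: [0.5191, -0.4239, 0.0504]
tool_rot: [-0.03, 0.795, -0.025, -0.605]
ft_force: [-0.5, -0.1, -1.8]
grip_width: 0.0436
```

```bash
python3 - <<'E'
from plan import *
MT=np.load('MT.npy')
robot.camera('top')
p,R=place(MT,.015,-.102,.0); go(p,R)
E
```

```text
t 34.35 TCP [ 0.5191 -0.424   0.0505] q [-0.581, 1.384, 0.567, -0.84, 2.224, -2.366] f [-0.3  0.3 -0.1] gw 0.0436
  d cm [-0.1, 0.07, 0.03] rv [-0.0, 0.003, -0.003] | calls>= 0.0 / 0.0
```

Emit:
send_rows([
  {"tx": -0.05,"ty": 0,"tz": 0.02,"rx": 0,"ry": 0,"rz": 0},
  {"tx": -0.1,"ty": 0,"tz": 0.03,"rx": 0,"ry": 0,"rz": 0},
  {"tx": -0.1,"ty": 0,"tz": 0.03,"rx": 0,"ry": 0,"rz": 0},
])

```text
time: 34.6
position: [0.519, -0.4239, 0.0493]
tool_rot: [-0.03, 0.795, -0.025, -0.605]
ft_force: [0.3, 0.6, -1.6]
grip_width: 0.0438
```

Emit:
send_rows([
  {"tx": -0.05,"ty": 0,"tz": 0.01,"rx": 0,"ry": 0,"rz": 0},
  {"tx": -0.08,"ty": 0,"tz": 0.02,"rx": 0,"ry": 0,"rz": 0},
  {"tx": -0.08,"ty": 0,"tz": 0.02,"rx": 0,"ry": 0,"rz": 0},
])

```text
time: 34.85
position: [0.519, -0.4239, 0.0493]
tool_rot: [-0.03, 0.795, -0.026, -0.605]
ft_force: [-1.6, -0.4, 1.1]
grip_width: 0.0439
```

Emit:
send_rows([
  {"tx": 0,"ty": 0,"tz": 0,"rx": 0,"ry": 0,"rz": 0},
  {"tx": 0,"ty": 0,"tz": 0,"rx": 0,"ry": 0,"rz": 0},
  {"tx": 0,"ty": 0,"tz": 0,"rx": 0,"ry": 0,"rz": 0},
  {"tx": 0,"ty": 0,"tz": 0,"rx": 0,"ry": 0,"rz": 0},
], claw=5.0)

```text
time: 35.18
position: [0.519, -0.424, 0.0484]
tool_rot: [-0.03, 0.795, -0.025, -0.605]
ft_force: [1.0, -0.1, -0.3]
grip_width: 0.0495
```

```bash
python3 - <<'E'
from plan import *
c=cam('wrist'); save(c,'w16.png'); o=robot.get_obs(); print(o['position'],o['ft_force'],o['grip_width'])
E
```

```text
[ 0.51899603 -0.42393408  0.04840612] [-0.32775947 -0.61078645  0.96918809] 0.04985189418728572
```

Module stands with the fingers open. Retreat along the tool axis.

Emit:
send_rows([
  {"tx": 0,"ty": 0,"tz": -0.8,"rx": 0,"ry": 0,"rz": 0},
  {"tx": 0,"ty": 0,"tz": -2,"rx": 0,"ry": 0,"rz": 0},
  {"tx": 0,"ty": 0,"tz": -3.5,"rx": 0,"ry": 0,"rz": 0},
  {"tx": 0,"ty": 0,"tz": -5,"rx": 0,"ry": 0,"rz": 0},
  {"tx": 0,"ty": 0,"tz": -6.5,"rx": 0,"ry": 0,"rz": 0},
])

```text
time: 35.65
position: [0.5819, -0.4189, 0.0663]
tool_rot: [-0.03, 0.795, -0.025, -0.605]
ft_force: [0.1, -0.8, 0.7]
grip_width: 0.05
```

```bash
python3 - <<'E'
from plan import *
c=cam('wrist'); save(c,'w17.png')
p,R=pick(4,.12); go(p,R); go([.60,-.36,.16],Rtool(95,40))
E
```

```text
t 35.70 TCP [ 0.584  -0.4181  0.0665] q [-0.538, 1.489, 0.238, -0.965, 2.393, -2.567] f [1.2 0.2 0.1] gw 0.0496
  d cm [6.25, 45.59, -15.09] rv [0.001, -1.56, -0.015] | calls>= 2.3 / 2.5
t 35.70 TCP [ 0.584  -0.4181  0.0665] q [-0.538, 1.489, 0.238, -0.965, 2.393, -2.567] f [1.2 0.2 0.1] gw 0.0496
  d cm [8.48, 5.61, -4.51] rv [0.003, -0.6, -0.009] | calls>= 0.5 / 1.0
```

Emit:
send_rows([
  {"tx": 2,"ty": 0.6,"tz": -1,"rx": 0,"ry": -0.08,"rz": 0},
  {"tx": 4,"ty": 1.6,"tz": -2,"rx": 0,"ry": -0.2,"rz": 0},
  {"tx": 6,"ty": 3,"tz": -3,"rx": 0,"ry": -0.32,"rz": 0},
  {"tx": 8,"ty": 4.5,"tz": -4.5,"rx": 0,"ry": -0.44,"rz": 0},
  {"tx": 9,"ty": 7,"tz": -5,"rx": 0,"ry": -0.56,"rz": -0.005},
], claw=5.8)

```text
time: 36.12
position: [0.6018, -0.3481, 0.1688]
tool_rot: [-0.036, 0.934, -0.017, -0.356]
ft_force: [0.4, -1.1, 0.9]
grip_width: 0.0577
```

```bash
python3 - <<'E'
from plan import *
p,R=pick(4,.12); go(p,R)
E
```

```text
t 36.12 TCP [ 0.6018 -0.3481  0.1688] q [-0.518, 1.017, 0.746, -0.424, 1.978, -2.214] f [ 0.4 -1.1  0.9] gw 0.0577
  d cm [-7.93, 38.83, -6.81] rv [-0.002, -0.991, -0.016] | calls>= 1.9 / 1.6
```

Emit:
send_rows([
  {"tx": -0.5,"ty": 3,"tz": -1,"rx": 0,"ry": -0.1,"rz": 0},
  {"tx": -1.3,"ty": 7,"tz": -2,"rx": 0,"ry": -0.2,"rz": 0},
  {"tx": -2.2,"ty": 11,"tz": -3,"rx": 0,"ry": -0.31,"rz": 0},
  {"tx": -3.1,"ty": 15,"tz": -3.5,"rx": 0,"ry": -0.42,"rz": -0.005},
  {"tx": -4,"ty": 19,"tz": -4,"rx": 0,"ry": -0.53,"rz": -0.01},
])

```text
time: 36.53
position: [0.6414, -0.1511, 0.1697]
tool_rot: [-0.044, 0.994, -0.002, -0.101]
ft_force: [0.1, -0.2, -0.7]
grip_width: 0.0582
```

```bash
python3 - <<'E'
from plan import *
p,R=pick(4,.12); go(p,R)
E
```

```text
t 36.53 TCP [ 0.6414 -0.1511  0.1697] q [-0.361, 0.716, 1.227, -0.085, 1.384, -1.997] f [ 0.1 -0.2 -0.7] gw 0.0582
  d cm [-5.15, 19.46, -0.46] rv [0.004, -0.464, -0.005] | calls>= 1.0 / 0.7
```

Emit:
send_rows([
  {"tx": -1.1,"ty": 4,"tz": -0.3,"rx": 0,"ry": -0.1,"rz": 0},
  {"tx": -2.2,"ty": 8,"tz": -0.6,"rx": 0,"ry": -0.2,"rz": 0},
  {"tx": -3.3,"ty": 12,"tz": -0.5,"rx": 0,"ry": -0.3,"rz": 0},
  {"tx": -4.3,"ty": 16,"tz": -0.5,"rx": 0,"ry": -0.4,"rz": 0},
  {"tx": -5.1,"ty": 19.3,"tz": -0.5,"rx": 0.004,"ry": -0.464,"rz": -0.005},
])

```text
time: 36.95
position: [0.6719, 0.0464, 0.1638]
tool_rot: [-0.046, 0.991, 0.007, 0.127]
ft_force: [1.0, 0.5, -0.8]
grip_width: 0.0582
```

```bash
python3 - <<'E'
from plan import *
for i in range(3): robot.camera('top')
p,R=pick(4,.0); go(p,R)
c=cam('scene'); save(c,'s18.png')
for n in ('top','scene'):
    c=cam(n)
    for r in robot.outline_of('module1',n)[:6]:
        P=cloud(c,np.array(r['pixels'])); print(n,round(r['p'],2),np.round(r['xy']),np.round(np.median(P,0),3),np.round(P[:,2].max(),3))
    for r in robot.outline_of('scanner',n)[:6]:
        P=cloud(c,np.array(r['pixels'])); print(n,'sc',round(r['p'],2),np.round(np.median(P,0),3))
E
```

```text
t 37.10 TCP [0.6715 0.0469 0.1629] q [-0.122, 0.576, 1.569, 0.081, 0.754, -1.842] f [ 0.4 -0.2 -0.1] gw 0.0578
  d cm [2.54, -0.02, 11.56] rv [0.003, -0.011, 0.005] | calls>= 0.6 / 0.0
top 0.73 [339. 178.] [ 0.624 -0.037  0.07 ] 0.076
top sc 0.9 [ 0.747 -0.259  0.026]
top sc 0.78 [0.848 0.133 0.026]
top sc 0.72 [0.75  0.274 0.025]
top sc 0.45 [ 0.416 -0.023  0.028]
scene 0.76 [202. 183.] [ 0.541 -0.42   0.05 ] 0.074
scene 0.69 [313. 223.] [ 0.632 -0.031  0.07 ] 0.076
scene 0.58 [341. 222.] [0.623 0.042 0.071] 0.075
scene 0.55 [342. 243.] [0.687 0.048 0.071] 0.076
scene sc 0.67 [0.856 0.136 0.025]
scene sc 0.56 [ 0.756 -0.256  0.026]
scene sc 0.56 [0.761 0.278 0.025]
scene sc 0.43 [0.672 0.004 0.03 ]
scene sc 0.29 [ 0.541 -0.418  0.051]
```

Emit:
send_rows([
  {"tx": 0.7,"ty": 0,"tz": 3,"rx": 0,"ry": -0.01,"rz": 0.005},
  {"tx": 1.3,"ty": 0,"tz": 6,"rx": 0,"ry": -0.01,"rz": 0.005},
  {"tx": 1.8,"ty": 0,"tz": 8.2,"rx": 0,"ry": -0.01,"rz": 0.005},
  {"tx": 2.1,"ty": 0,"tz": 9.5,"rx": 0,"ry": -0.01,"rz": 0.005},
  {"tx": 2.2,"ty": 0,"tz": 10,"rx": 0,"ry": -0.01,"rz": 0.005},
])

```text
time: 37.87
position: [0.6765, 0.0433, 0.0578]
tool_rot: [-0.044, 0.991, 0.007, 0.128]
ft_force: [0.5, 0.8, 0.6]
grip_width: 0.0578
```

```bash
python3 - <<'E'
from plan import *
for i in range(3): robot.camera('top')
p,R=pick(4,.0); go(p,R)
E
```

```text
t 38.02 TCP [0.6786 0.0435 0.061 ] q [-0.126, 0.73, 1.621, 0.112, 0.536, -1.875] f [ 0.4 -0.7  0.7] gw 0.0582
  d cm [0.69, 0.39, 1.51] rv [0.001, 0.002, -0.004] | calls>= 0.1 / 0.0
```

Emit:
send_rows([
  {"tx": 0,"ty": 0.38,"tz": 0,"rx": 0,"ry": 0,"rz": -0.004},
  {"tx": 0.3,"ty": 0.38,"tz": 0.6,"rx": 0,"ry": 0,"rz": -0.004},
  {"tx": 0.5,"ty": 0.38,"tz": 1.1,"rx": 0,"ry": 0,"rz": -0.004},
  {"tx": 0.65,"ty": 0.38,"tz": 1.4,"rx": 0,"ry": 0,"rz": -0.004},
  {"tx": 0.69,"ty": 0.38,"tz": 1.5,"rx": 0,"ry": 0,"rz": -0.004},
])

```text
time: 38.43
position: [0.6742, 0.0479, 0.0441]
tool_rot: [-0.047, 0.99, 0.007, 0.13]
ft_force: [-0.3, 0.6, -0.4]
grip_width: 0.058
```

```bash
python3 - <<'E'
from plan import *
for i in range(2): robot.camera('top')
p,R=pick(4,.0); go(p,R)
E
```

```text
t 38.53 TCP [0.6746 0.0478 0.0443] q [-0.12, 0.753, 1.636, 0.117, 0.499, -1.88] f [-0.5  0.2 -0.5] gw 0.0581
  d cm [-0.09, -0.07, -0.01] rv [0.001, 0.001, 0.001] | calls>= 0.0 / 0.0
```

Emit:
send_rows([
  {"tx": -0.05,"ty": -0.07,"tz": 0,"rx": 0,"ry": 0,"rz": 0},
  {"tx": -0.05,"ty": -0.07,"tz": 0,"rx": 0,"ry": 0,"rz": 0},
  {"tx": -0.05,"ty": -0.07,"tz": 0,"rx": 0,"ry": 0,"rz": 0},
  {"tx": -0.05,"ty": -0.07,"tz": 0,"rx": 0,"ry": 0,"rz": 0},
  {"tx": -0.05,"ty": -0.07,"tz": 0,"rx": 0,"ry": 0,"rz": 0},
], claw=0, squeeze=35)

```text
time: 38.95
position: [0.6757, 0.047, 0.0451]
tool_rot: [-0.046, 0.99, 0.006, 0.131]
ft_force: [0.7, -0.1, 0.2]
grip_width: 0.0439
```

```bash
python3 - <<'E'
from plan import *
robot.camera('top')
p,R=pick(4,.0); go(p,R); rec(4)
E
```

```text
t 39.00 TCP [0.6757 0.0471 0.0451] q [-0.121, 0.753, 1.634, 0.117, 0.5, -1.881] f [0.8 0.7 2.2] gw 0.0437
  d cm [0.03, 0.01, 0.04] rv [0.001, 0.002, 0.001] | calls>= 0.0 / 0.0
[[-0.9654, -0.0012, -0.2606, -0.0104], [-0.0014, 1.0, 0.0006, 0.0001], [0.2606, 0.001, -0.9654, -0.0044], [0.0, 0.0, 0.0, 1.0]]
```

Emit:
send_rows([
  {"tx": -0.3,"ty": 0,"tz": -1,"rx": 0,"ry": 0,"rz": 0},
  {"tx": -0.8,"ty": 0,"tz": -3,"rx": 0,"ry": 0,"rz": 0},
  {"tx": -1.6,"ty": 0,"tz": -6,"rx": 0,"ry": 0,"rz": 0},
  {"tx": -2.6,"ty": 0,"tz": -10,"rx": 0,"ry": 0,"rz": 0},
  {"tx": -3.6,"ty": 0,"tz": -13.5,"rx": 0,"ry": 0,"rz": 0},
])

```text
time: 39.42
position: [0.6742, 0.047, 0.1861]
tool_rot: [-0.046, 0.99, 0.007, 0.13]
ft_force: [1.1, -0.2, -1.2]
grip_width: 0.0437
```

```bash
python3 - <<'E'
from plan import *
MT=np.load('MT.npy')
p,R=place(MT,.015,-.034,.10); go(p,R)
E
```

```text
t 39.42 TCP [0.6742 0.047  0.1861] q [-0.121, 0.546, 1.552, 0.079, 0.79, -1.834] f [ 1.1 -0.2 -1.2] gw 0.0437
  d cm [19.99, -38.58, -1.52] rv [-0.01, 1.568, 0.017] | calls>= 2.1 / 2.5
```

Emit:
send_rows([
  {"tx": 1.2,"ty": -2.2,"tz": -0.2,"rx": 0,"ry": 0.1,"rz": 0},
  {"tx": 2.6,"ty": -5,"tz": -0.5,"rx": 0,"ry": 0.21,"rz": 0},
  {"tx": 4.2,"ty": -8.5,"tz": -0.8,"rx": 0,"ry": 0.32,"rz": 0},
  {"tx": 6,"ty": -12,"tz": -1,"rx": 0,"ry": 0.43,"rz": 0.003},
  {"tx": 8,"ty": -15.5,"tz": -1,"rx": 0,"ry": 0.54,"rz": 0.006},
])

```text
time: 39.83
position: [0.6107, -0.1164, 0.1758]
tool_rot: [-0.044, 0.989, -0.007, -0.138]
ft_force: [0.5, -0.3, -1.1]
grip_width: 0.0438
```

```bash
python3 - <<'E'
from plan import *
MT=np.load('MT.npy')
p,R=place(MT,.015,-.034,.10); go(p,R)
E
```

```text
t 39.83 TCP [ 0.6107 -0.1164  0.1758] q [-0.314, 0.695, 1.272, -0.11, 1.432, -1.944] f [ 0.5 -0.3 -1.1] gw 0.0438
  d cm [10.52, -22.96, 5.82] rv [-0.011, 1.029, 0.007] | calls>= 1.2 / 1.6
```

Emit:
send_rows([
  {"tx": 1.5,"ty": -3.2,"tz": 0.5,"rx": 0,"ry": 0.1,"rz": 0},
  {"tx": 2.8,"ty": -6.4,"tz": 1,"rx": 0,"ry": 0.21,"rz": 0},
  {"tx": 4.2,"ty": -9.6,"tz": 1.5,"rx": 0,"ry": 0.32,"rz": 0},
  {"tx": 5.5,"ty": -12.8,"tz": 2,"rx": -0.005,"ry": 0.43,"rz": 0.003},
  {"tx": 6.9,"ty": -15.5,"tz": 2.5,"rx": -0.005,"ry": 0.54,"rz": 0.003},
])

```text
time: 40.25
position: [0.551, -0.2782, 0.169]
tool_rot: [-0.038, 0.917, -0.016, -0.398]
ft_force: [0.8, -0.3, -0.9]
grip_width: 0.044
```

```bash
python3 - <<'E'
from plan import *
MT=np.load('MT.npy')
p,R=place(MT,.015,-.034,.10); go(p,R)
E
```

```text
t 40.25 TCP [ 0.551  -0.2782  0.169 ] q [-0.461, 0.949, 0.965, -0.415, 1.939, -2.12] f [ 0.8 -0.3 -0.9] gw 0.0440
  d cm [1.47, -7.4, 4.51] rv [-0.005, 0.488, 0.003] | calls>= 0.4 / 0.8
```

Emit:
send_rows([
  {"tx": 0.4,"ty": -1.6,"tz": 0.9,"rx": 0,"ry": 0.11,"rz": 0},
  {"tx": 0.8,"ty": -3.2,"tz": 1.8,"rx": 0,"ry": 0.22,"rz": 0},
  {"tx": 1.1,"ty": -4.8,"tz": 2.8,"rx": -0.005,"ry": 0.33,"rz": 0},
  {"tx": 1.4,"ty": -6.2,"tz": 3.8,"rx": -0.005,"ry": 0.43,"rz": 0.003},
  {"tx": 1.5,"ty": -7.2,"tz": 4.5,"rx": -0.005,"ry": 0.488,"rz": 0.003},
])

```text
time: 40.67
position: [0.513, -0.3518, 0.1455]
tool_rot: [-0.032, 0.792, -0.021, -0.609]
ft_force: [-1.3, -0.6, -2.4]
grip_width: 0.0439
```

```bash
python3 - <<'E'
from plan import *
MT=np.load('MT.npy')
for i in range(3): robot.camera('top')
p,R=place(MT,.015,-.034,.0); go(p,R)
c=cam('wrist'); save(c,'w19.png')
E
```

```text
t 40.82 TCP [ 0.513  -0.351   0.1457] q [-0.515, 1.205, 0.769, -0.768, 2.26, -2.3] f [-0.1  0.7 -0.9] gw 0.0437
  d cm [-9.36, -0.51, 2.44] rv [0.002, 0.0, 0.004] | calls>= 0.5 / 0.0
```

Emit:
send_rows([
  {"tx": -1.5,"ty": -0.4,"tz": 0.4,"rx": 0,"ry": 0,"rz": 0.004},
  {"tx": -3.5,"ty": -0.45,"tz": 0.9,"rx": 0,"ry": 0,"rz": 0.004},
  {"tx": -5.5,"ty": -0.45,"tz": 1.4,"rx": 0,"ry": 0,"rz": 0.004},
  {"tx": -7,"ty": -0.45,"tz": 1.8,"rx": 0,"ry": 0,"rz": 0.004},
  {"tx": -7.8,"ty": -0.45,"tz": 2,"rx": 0,"ry": 0,"rz": 0.004},
])

```text
time: 41.28
position: [0.5155, -0.3543, 0.0659]
tool_rot: [-0.031, 0.794, -0.023, -0.607]
ft_force: [0.1, -0.6, -1.8]
grip_width: 0.0436
```

```bash
python3 - <<'E'
from plan import *
MT=np.load('MT.npy')
for i in range(3): robot.camera('top')
p,R=place(MT,.015,-.034,.0); go(p,R)
E
```

```text
t 41.43 TCP [ 0.5156 -0.3547  0.0674] q [-0.517, 1.312, 0.722, -0.739, 2.213, -2.244] f [ 0.3 -1.4 -0.6] gw 0.0440
  d cm [-1.75, -0.06, 0.63] rv [-0.001, 0.002, -0.002] | calls>= 0.1 / 0.0
```

Emit:
send_rows([
  {"tx": -0.4,"ty": 0,"tz": 0.15,"rx": 0,"ry": 0,"rz": 0},
  {"tx": -0.8,"ty": -0.05,"tz": 0.3,"rx": 0,"ry": 0,"rz": 0},
  {"tx": -1.2,"ty": -0.05,"tz": 0.42,"rx": 0,"ry": 0,"rz": 0},
  {"tx": -1.5,"ty": -0.05,"tz": 0.53,"rx": 0,"ry": 0,"rz": 0},
  {"tx": -1.65,"ty": -0.05,"tz": 0.6,"rx": 0,"ry": 0,"rz": 0},
])

```text
time: 41.85
position: [0.5139, -0.3556, 0.0495]
tool_rot: [-0.03, 0.794, -0.023, -0.607]
ft_force: [-0.6, 0.4, -0.7]
grip_width: 0.0442
```

Emit:
send_rows([
  {"tx": -0.05,"ty": 0,"tz": 0.02,"rx": 0,"ry": 0,"rz": 0},
  {"tx": -0.1,"ty": 0,"tz": 0.03,"rx": 0,"ry": 0,"rz": 0},
  {"tx": -0.1,"ty": 0,"tz": 0.03,"rx": 0,"ry": 0,"rz": 0},
])

```text
time: 42.1
position: [0.5139, -0.3556, 0.0492]
tool_rot: [-0.03, 0.794, -0.023, -0.607]
ft_force: [-0.7, -0.1, 1.2]
grip_width: 0.0436
```

Emit:
send_rows([
  {"tx": -0.05,"ty": 0,"tz": 0.02,"rx": 0,"ry": 0,"rz": 0},
  {"tx": -0.1,"ty": 0,"tz": 0.03,"rx": 0,"ry": 0,"rz": 0},
  {"tx": -0.1,"ty": 0,"tz": 0.03,"rx": 0,"ry": 0,"rz": 0},
])

```text
time: 42.35
position: [0.5139, -0.3556, 0.0491]
tool_rot: [-0.029, 0.794, -0.023, -0.607]
ft_force: [-2.1, -0.0, 4.1]
grip_width: 0.0435
```

```bash
python3 - <<'E'
from plan import *
MT=np.load('MT.npy')
p,R=place(MT,.015,-.034,.0); go(p,R)
E
```

```text
t 42.35 TCP [ 0.5139 -0.3556  0.0491] q [-0.519, 1.337, 0.713, -0.733, 2.201, -2.232] f [-2.1 -0.   4.1] gw 0.0435
  d cm [-0.03, 0.01, -0.02] rv [0.0, 0.0, -0.003] | calls>= 0.0 / 0.0
```

Contact. Release and retreat.

Emit:
send_rows([
  {"tx": 0,"ty": 0,"tz": 0,"rx": 0,"ry": 0,"rz": 0},
  {"tx": 0,"ty": 0,"tz": 0,"rx": 0,"ry": 0,"rz": 0},
  {"tx": 0,"ty": 0,"tz": 0,"rx": 0,"ry": 0,"rz": 0},
  {"tx": 0,"ty": 0,"tz": 0,"rx": 0,"ry": 0,"rz": 0},
], claw=5.0)

```text
time: 42.68
position: [0.514, -0.3557, 0.0472]
tool_rot: [-0.03, 0.794, -0.023, -0.606]
ft_force: [0.3, -0.2, 0.2]
grip_width: 0.05
```

Emit:
send_rows([
  {"tx": 0,"ty": 0,"tz": -0.8,"rx": 0,"ry": 0,"rz": 0},
  {"tx": 0,"ty": 0,"tz": -2,"rx": 0,"ry": 0,"rz": 0},
  {"tx": 0,"ty": 0,"tz": -3.5,"rx": 0,"ry": 0,"rz": 0},
  {"tx": 0,"ty": 0,"tz": -5,"rx": 0,"ry": 0,"rz": 0},
  {"tx": 0,"ty": 0,"tz": -6.5,"rx": 0,"ry": 0,"rz": 0},
])

```text
time: 43.1
position: [0.577, -0.3508, 0.0648]
tool_rot: [-0.03, 0.794, -0.023, -0.607]
ft_force: [0.6, -0.4, -0.5]
grip_width: 0.0498
```

```bash
python3 - <<'E'
from plan import *
c=cam('wrist'); save(c,'w20.png')
p,R=pick(1,.12); go(p,R); go([.60,-.30,.17],Rtool(95,40))
E
```

```text
t 43.15 TCP [ 0.5791 -0.3503  0.0652] q [-0.478, 1.416, 0.438, -0.811, 2.363, -2.376] f [-0.8  2.   1.4] gw 0.0498
  d cm [7.95, 31.36, -8.85] rv [0.006, -1.563, -0.015] | calls>= 1.6 / 2.5
t 43.15 TCP [ 0.5791 -0.3503  0.0652] q [-0.478, 1.416, 0.438, -0.811, 2.363, -2.376] f [-0.8  2.   1.4] gw 0.0498
  d cm [9.46, 4.83, -5.18] rv [0.007, -0.603, -0.007] | calls>= 0.6 / 1.0
```

Two modules stand. Back for module 1.

Emit:
send_rows([
  {"tx": 2,"ty": 0.6,"tz": -1,"rx": 0,"ry": -0.08,"rz": 0},
  {"tx": 4,"ty": 1.6,"tz": -2,"rx": 0,"ry": -0.2,"rz": 0},
  {"tx": 6,"ty": 3,"tz": -3,"rx": 0,"ry": -0.32,"rz": 0},
  {"tx": 8,"ty": 5,"tz": -4.5,"rx": 0,"ry": -0.44,"rz": 0},
  {"tx": 10,"ty": 8,"tz": -5.5,"rx": 0.005,"ry": -0.56,"rz": -0.005},
], claw=5.8)

```text
time: 43.57
position: [0.5979, -0.2703, 0.1763]
tool_rot: [-0.037, 0.932, -0.015, -0.359]
ft_force: [1.0, -0.9, 0.6]
grip_width: 0.0577
```

```bash
python3 - <<'E'
from plan import *
p,R=pick(1,.12); go(p,R)
E
```

```text
t 43.57 TCP [ 0.5979 -0.2703  0.1763] q [-0.439, 0.963, 0.857, -0.369, 1.962, -2.116] f [ 1.  -0.9  0.6] gw 0.0577
  d cm [-3.69, 23.55, -1.82] rv [0.002, -0.998, -0.013] | calls>= 1.1 / 1.6
```

Emit:
send_rows([
  {"tx": -0.3,"ty": 2,"tz": -0.5,"rx": 0,"ry": -0.11,"rz": 0},
  {"tx": -0.6,"ty": 5,"tz": -1,"rx": 0,"ry": -0.22,"rz": 0},
  {"tx": -0.9,"ty": 8,"tz": -1.5,"rx": 0,"ry": -0.33,"rz": 0},
  {"tx": -1.5,"ty": 11,"tz": -2,"rx": 0,"ry": -0.44,"rz": -0.005},
  {"tx": -2,"ty": 14,"tz": -2,"rx": 0,"ry": -0.55,"rz": -0.01},
])

```text
time: 43.98
position: [0.615, -0.1258, 0.1788]
tool_rot: [-0.045, 0.995, -0.002, -0.092]
ft_force: [0.0, 0.0, -0.2]
grip_width: 0.0581
```

```bash
python3 - <<'E'
from plan import *
p,R=pick(1,.12); go(p,R)
E
```

```text
t 43.98 TCP [ 0.615  -0.1258  0.1788] q [-0.343, 0.657, 1.324, -0.076, 1.331, -1.98] f [ 0.   0.  -0.2] gw 0.0581
  d cm [-1.45, 9.27, 1.2] rv [0.004, -0.447, -0.003] | calls>= 0.5 / 0.7
```

Emit:
send_rows([
  {"tx": -0.4,"ty": 2.5,"tz": 0.2,"rx": 0,"ry": -0.11,"rz": 0},
  {"tx": -0.7,"ty": 5,"tz": 0.5,"rx": 0,"ry": -0.22,"rz": 0},
  {"tx": -1,"ty": 7,"tz": 0.8,"rx": 0,"ry": -0.32,"rz": 0},
  {"tx": -1.3,"ty": 8.6,"tz": 1.1,"rx": 0,"ry": -0.41,"rz": 0},
  {"tx": -1.45,"ty": 9.2,"tz": 1.2,"rx": 0.004,"ry": -0.447,"rz": -0.003},
])

```text
time: 44.4
position: [0.6128, -0.0315, 0.1623]
tool_rot: [-0.046, 0.991, 0.008, 0.125]
ft_force: [-0.7, -0.7, -0.9]
grip_width: 0.0581
```

```bash
python3 - <<'E'
from plan import *
for i in range(3): robot.camera('top')
p,R=pick(1,.0); go(p,R)
E
```

```text
t 44.55 TCP [ 0.616  -0.0338  0.1629] q [-0.283, 0.512, 1.709, 0.146, 0.693, -2.05] f [ 0.1 -0.2  0.2] gw 0.0583
  d cm [2.66, 0.1, 11.53] rv [0.002, -0.011, 0.001] | calls>= 0.6 / 0.0
```

Emit:
send_rows([
  {"tx": 0.7,"ty": 0.1,"tz": 3,"rx": 0,"ry": -0.01,"rz": 0},
  {"tx": 1.3,"ty": 0.1,"tz": 6,"rx": 0,"ry": -0.01,"rz": 0},
  {"tx": 1.8,"ty": 0.1,"tz": 8.2,"rx": 0,"ry": -0.01,"rz": 0},
  {"tx": 2.1,"ty": 0.1,"tz": 9.5,"rx": 0,"ry": -0.01,"rz": 0},
  {"tx": 2.2,"ty": 0.1,"tz": 10,"rx": 0,"ry": -0.01,"rz": 0},
])

```text
time: 44.97
position: [0.6207, -0.0337, 0.0581]
tool_rot: [-0.046, 0.991, 0.007, 0.129]
ft_force: [0.1, 0.2, 0.2]
grip_width: 0.058
```

```bash
python3 - <<'E'
from plan import *
for i in range(3): robot.camera('top')
p,R=pick(1,.0); go(p,R)
c=cam('wrist'); save(c,'w21.png')
E
```

```text
t 45.12 TCP [ 0.6218 -0.0337  0.0607] q [-0.282, 0.683, 1.767, 0.22, 0.456, -2.133] f [0.4 0.9 0.3] gw 0.0579
  d cm [0.71, 0.16, 1.48] rv [0.001, 0.001, 0.001] | calls>= 0.1 / 0.0
```

Emit:
send_rows([
  {"tx": 0.1,"ty": 0.15,"tz": 0.2,"rx": 0,"ry": 0,"rz": 0},
  {"tx": 0.3,"ty": 0.15,"tz": 0.7,"rx": 0,"ry": 0,"rz": 0},
  {"tx": 0.5,"ty": 0.15,"tz": 1.1,"rx": 0,"ry": 0,"rz": 0},
  {"tx": 0.65,"ty": 0.15,"tz": 1.4,"rx": 0,"ry": 0,"rz": 0},
  {"tx": 0.68,"ty": 0.15,"tz": 1.48,"rx": 0,"ry": 0,"rz": 0},
])

```text
time: 45.58
position: [0.6171, -0.0314, 0.044]
tool_rot: [-0.047, 0.99, 0.007, 0.13]
ft_force: [-0.3, 0.5, 0.7]
grip_width: 0.0583
```

Emit:
send_rows([
  {"tx": 0,"ty": 0,"tz": 0,"rx": 0,"ry": 0,"rz": 0},
  {"tx": 0,"ty": 0,"tz": 0,"rx": 0,"ry": 0,"rz": 0},
  {"tx": 0,"ty": 0,"tz": 0,"rx": 0,"ry": 0,"rz": 0},
  {"tx": 0,"ty": 0,"tz": 0,"rx": 0,"ry": 0,"rz": 0},
  {"tx": 0,"ty": 0,"tz": 0,"rx": 0,"ry": 0,"rz": 0},
], claw=0, squeeze=35)

```text
time: 46.0
position: [0.6179, -0.0317, 0.0447]
tool_rot: [-0.047, 0.99, 0.007, 0.131]
ft_force: [-0.1, 0.9, -0.2]
grip_width: 0.0437
```

```bash
python3 - <<'E'
from plan import *
robot.camera('top')
p,R=pick(1,.0); go(p,R); rec(1)
E
```

```text
t 46.05 TCP [ 0.618  -0.0317  0.0447] q [-0.28, 0.709, 1.783, 0.24, 0.416, -2.153] f [-0.7  0.8 -0.4] gw 0.0437
  d cm [-0.06, -0.08, 0.02] rv [0.002, 0.001, 0.002] | calls>= 0.0 / 0.0
[[-0.9658, -0.0015, -0.2594, -0.0113], [-0.0019, 1.0, 0.0013, -0.0008], [0.2594, 0.0018, -0.9658, -0.0045], [0.0, 0.0, 0.0, 1.0]]
```

Emit:
send_rows([
  {"tx": -0.3,"ty": 0,"tz": -1,"rx": 0,"ry": 0,"rz": 0},
  {"tx": -0.8,"ty": 0,"tz": -3,"rx": 0,"ry": 0,"rz": 0},
  {"tx": -1.6,"ty": 0,"tz": -6,"rx": 0,"ry": 0,"rz": 0},
  {"tx": -2.6,"ty": 0,"tz": -10,"rx": 0,"ry": 0,"rz": 0},
  {"tx": -3.6,"ty": 0,"tz": -13.5,"rx": 0,"ry": 0,"rz": 0},
])

```text
time: 46.47
position: [0.6167, -0.0318, 0.1861]
tool_rot: [-0.047, 0.99, 0.007, 0.13]
ft_force: [-0.5, -1.2, -1.2]
grip_width: 0.0436
```

```bash
python3 - <<'E'
from plan import *
MT=np.load('MT.npy')
p,R=place(MT,.015,.034,.10); go(p,R)
E
```

```text
t 46.47 TCP [ 0.6167 -0.0318  0.1861] q [-0.281, 0.476, 1.695, 0.144, 0.733, -2.041] f [-0.5 -1.2 -1.2] gw 0.0436
  d cm [13.65, -24.47, 0.09] rv [-0.011, 1.569, 0.018] | calls>= 1.3 / 2.5
```

Emit:
send_rows([
  {"tx": 1,"ty": -2,"tz": -0.3,"rx": 0,"ry": 0.11,"rz": 0},
  {"tx": 2,"ty": -4.5,"tz": -0.6,"rx": 0,"ry": 0.22,"rz": 0},
  {"tx": 3,"ty": -7,"tz": -0.9,"rx": 0,"ry": 0.34,"rz": 0.003},
  {"tx": 4,"ty": -9,"tz": -1,"rx": 0,"ry": 0.46,"rz": 0.005},
  {"tx": 5,"ty": -11,"tz": -1,"rx": 0,"ry": 0.58,"rz": 0.006},
])

```text
time: 46.88
position: [0.5776, -0.1478, 0.1835]
tool_rot: [-0.043, 0.986, -0.008, -0.159]
ft_force: [0.2, -0.1, -1.4]
grip_width: 0.0437
```

```bash
python3 - <<'E'
from plan import *
MT=np.load('MT.npy')
p,R=place(MT,.015,.034,.10); go(p,R)
E
```

```text
t 46.88 TCP [ 0.5776 -0.1478  0.1835] q [-0.366, 0.67, 1.313, -0.14, 1.449, -1.986] f [ 0.2 -0.1 -1.4] gw 0.0437
  d cm [6.62, -13.33, 5.78] rv [-0.011, 0.989, 0.006] | calls>= 0.8 / 1.6
```

Emit:
send_rows([
  {"tx": 0.8,"ty": -2,"tz": 0.5,"rx": 0,"ry": 0.11,"rz": 0},
  {"tx": 1.6,"ty": -4,"tz": 1,"rx": 0,"ry": 0.22,"rz": 0},
  {"tx": 2.5,"ty": -6,"tz": 1.6,"rx": 0,"ry": 0.33,"rz": 0},
  {"tx": 3.4,"ty": -8,"tz": 2.3,"rx": -0.005,"ry": 0.45,"rz": 0.003},
  {"tx": 4.3,"ty": -10,"tz": 3,"rx": -0.005,"ry": 0.57,"rz": 0.003},
])

```text
time: 47.3
position: [0.5367, -0.2514, 0.167]
tool_rot: [-0.038, 0.902, -0.017, -0.43]
ft_force: [0.5, -0.1, -1.3]
grip_width: 0.0438
```

```bash
python3 - <<'E'
from plan import *
MT=np.load('MT.npy')
p,R=place(MT,.015,.034,.10); go(p,R)
E
```

```text
t 47.30 TCP [ 0.5367 -0.2514  0.167 ] q [-0.429, 0.956, 1.003, -0.425, 1.97, -2.086] f [ 0.5 -0.1 -1.3] gw 0.0438
  d cm [0.61, -3.39, 3.49] rv [-0.007, 0.418, 0.003] | calls>= 0.2 / 0.7
```

Emit:
send_rows([
  {"tx": 0.2,"ty": -1,"tz": 0.9,"rx": 0,"ry": 0.11,"rz": 0},
  {"tx": 0.4,"ty": -2,"tz": 1.8,"rx": 0,"ry": 0.22,"rz": 0},
  {"tx": 0.5,"ty": -2.8,"tz": 2.6,"rx": -0.005,"ry": 0.32,"rz": 0},
  {"tx": 0.6,"ty": -3.3,"tz": 3.2,"rx": -0.005,"ry": 0.39,"rz": 0.003},
  {"tx": 0.6,"ty": -3.4,"tz": 3.5,"rx": -0.007,"ry": 0.418,"rz": 0.003},
])

```text
time: 47.72
position: [0.5071, -0.2871, 0.1452]
tool_rot: [-0.032, 0.792, -0.02, -0.609]
ft_force: [-1.3, -0.2, -1.6]
grip_width: 0.0439
```

```bash
python3 - <<'E'
from plan import *
MT=np.load('MT.npy')
for i in range(3): robot.camera('top')
p,R=place(MT,.015,.034,.0); go(p,R)
E
```

```text
t 47.87 TCP [ 0.5081 -0.2864  0.1478] q [-0.45, 1.163, 0.878, -0.668, 2.247, -2.185] f [-0.4  0.3 -1. ] gw 0.0434
  d cm [-9.48, -0.18, 2.54] rv [0.001, 0.003, 0.002] | calls>= 0.5 / 0.0
```

Emit:
send_rows([
  {"tx": -1.5,"ty": -0.1,"tz": 0.4,"rx": 0,"ry": 0,"rz": 0.002},
  {"tx": -3.5,"ty": -0.15,"tz": 0.9,"rx": 0,"ry": 0,"rz": 0.002},
  {"tx": -5.5,"ty": -0.15,"tz": 1.4,"rx": 0,"ry": 0,"rz": 0.002},
  {"tx": -7,"ty": -0.15,"tz": 1.8,"rx": 0,"ry": 0,"rz": 0.002},
  {"tx": -7.8,"ty": -0.15,"tz": 2,"rx": 0,"ry": 0,"rz": 0.002},
])

```text
time: 48.28
position: [0.5092, -0.2872, 0.066]
tool_rot: [-0.031, 0.794, -0.022, -0.607]
ft_force: [0.9, 0.1, -1.7]
grip_width: 0.0439
```

```bash
python3 - <<'E'
from plan import *
MT=np.load('MT.npy')
for i in range(3): robot.camera('top')
p,R=place(MT,.015,.034,.0); go(p,R)
E
```

```text
t 48.43 TCP [ 0.5094 -0.2875  0.0676] q [-0.451, 1.272, 0.84, -0.637, 2.19, -2.129] f [ 0.1  0.2 -1.5] gw 0.0436
  d cm [-1.71, -0.02, 0.55] rv [0.0, 0.002, 0.0] | calls>= 0.1 / 0.0
```

Emit:
send_rows([
  {"tx": -0.4,"ty": 0,"tz": 0.13,"rx": 0,"ry": 0,"rz": 0},
  {"tx": -0.8,"ty": 0,"tz": 0.26,"rx": 0,"ry": 0,"rz": 0},
  {"tx": -1.2,"ty": 0,"tz": 0.4,"rx": 0,"ry": 0,"rz": 0},
  {"tx": -1.5,"ty": 0,"tz": 0.5,"rx": 0,"ry": 0,"rz": 0},
  {"tx": -1.65,"ty": 0,"tz": 0.53,"rx": 0,"ry": 0,"rz": 0},
])

```text
time: 48.85
position: [0.5084, -0.2876, 0.0499]
tool_rot: [-0.031, 0.794, -0.022, -0.607]
ft_force: [-0.1, 0.5, -1.3]
grip_width: 0.0438
```

Emit:
send_rows([
  {"tx": -0.05,"ty": 0,"tz": 0.02,"rx": 0,"ry": 0,"rz": 0},
  {"tx": -0.1,"ty": 0,"tz": 0.03,"rx": 0,"ry": 0,"rz": 0},
  {"tx": -0.1,"ty": 0,"tz": 0.03,"rx": 0,"ry": 0,"rz": 0},
])

```text
time: 49.1
position: [0.5084, -0.2876, 0.0494]
tool_rot: [-0.03, 0.794, -0.022, -0.607]
ft_force: [0.0, 0.5, -1.0]
grip_width: 0.0438
```

```bash
python3 - <<'E'
from plan import *
MT=np.load('MT.npy')
p,R=place(MT,.015,.034,.0); go(p,R)
E
```

```text
t 49.10 TCP [ 0.5084 -0.2876  0.0494] q [-0.451, 1.297, 0.832, -0.631, 2.177, -2.118] f [ 0.   0.5 -1. ] gw 0.0438
  d cm [0.02, -0.01, -0.02] rv [0.001, 0.002, 0.0] | calls>= 0.0 / 0.0
```

Emit:
send_rows([
  {"tx": -0.05,"ty": 0,"tz": 0.02,"rx": 0,"ry": 0,"rz": 0},
  {"tx": -0.1,"ty": 0,"tz": 0.03,"rx": 0,"ry": 0,"rz": 0},
  {"tx": -0.1,"ty": 0,"tz": 0.03,"rx": 0,"ry": 0,"rz": 0},
])

```text
time: 49.35
position: [0.5085, -0.2876, 0.0494]
tool_rot: [-0.03, 0.793, -0.022, -0.608]
ft_force: [-0.8, 0.1, 4.4]
grip_width: 0.0437
```

Emit:
send_rows([
  {"tx": 0,"ty": 0,"tz": 0,"rx": 0,"ry": 0,"rz": 0},
  {"tx": 0,"ty": 0,"tz": 0,"rx": 0,"ry": 0,"rz": 0},
  {"tx": 0,"ty": 0,"tz": 0,"rx": 0,"ry": 0,"rz": 0},
  {"tx": 0,"ty": 0,"tz": 0,"rx": 0,"ry": 0,"rz": 0},
], claw=5.0)

```text
time: 49.68
position: [0.5085, -0.2877, 0.0478]
tool_rot: [-0.031, 0.794, -0.022, -0.607]
ft_force: [0.5, -0.1, -0.4]
grip_width: 0.0495
```

Emit:
send_rows([
  {"tx": 0,"ty": 0,"tz": -0.8,"rx": 0,"ry": 0,"rz": 0},
  {"tx": 0,"ty": 0,"tz": -2,"rx": 0,"ry": 0,"rz": 0},
  {"tx": 0,"ty": 0,"tz": -3.5,"rx": 0,"ry": 0,"rz": 0},
  {"tx": 0,"ty": 0,"tz": -5,"rx": 0,"ry": 0,"rz": 0},
  {"tx": 0,"ty": 0,"tz": -6.5,"rx": 0,"ry": 0,"rz": 0},
])

```text
time: 50.1
position: [0.5715, -0.283, 0.0652]
tool_rot: [-0.031, 0.794, -0.022, -0.607]
ft_force: [0.0, 0.4, -0.0]
grip_width: 0.0503
```

```bash
python3 - <<'E'
from plan import *
c=cam('wrist'); save(c,'w22.png')
p,R=pick(2,.12); go(p,R); go([.60,-.23,.17],Rtool(95,40))
E
```

```text
t 50.15 TCP [ 0.5737 -0.2826  0.0656] q [-0.414, 1.363, 0.58, -0.685, 2.34, -2.229] f [-1.2  0.9  1.4] gw 0.0498
  d cm [7.86, 32.01, -8.68] rv [0.009, -1.564, -0.015] | calls>= 1.6 / 2.5
t 50.15 TCP [ 0.5737 -0.2826  0.0656] q [-0.414, 1.363, 0.58, -0.685, 2.34, -2.229] f [-1.2  0.9  1.4] gw 0.0498
  d cm [9.26, 5.05, -5.69] rv [0.009, -0.604, -0.005] | calls>= 0.6 / 1.0
```

Emit:
send_rows([
  {"tx": 2,"ty": 0.6,"tz": -1,"rx": 0,"ry": -0.08,"rz": 0},
  {"tx": 4,"ty": 1.6,"tz": -2,"rx": 0,"ry": -0.2,"rz": 0},
  {"tx": 6,"ty": 3,"tz": -3,"rx": 0,"ry": -0.32,"rz": 0},
  {"tx": 8,"ty": 5,"tz": -4.5,"rx": 0,"ry": -0.44,"rz": 0},
  {"tx": 10,"ty": 8,"tz": -5.5,"rx": 0.005,"ry": -0.56,"rz": -0.005},
], claw=5.8)

```text
time: 50.57
position: [0.5928, -0.2028, 0.177]
tool_rot: [-0.037, 0.932, -0.013, -0.36]
ft_force: [0.9, -0.4, 0.5]
grip_width: 0.0578
```

```bash
python3 - <<'E'
from plan import *
p,R=pick(2,.12); go(p,R)
E
```

```text
t 50.57 TCP [ 0.5928 -0.2028  0.177 ] q [-0.366, 0.928, 0.94, -0.315, 1.943, -2.029] f [ 0.9 -0.4  0.5] gw 0.0578
  d cm [-3.68, 24.18, -1.62] rv [0.005, -0.999, -0.013] | calls>= 1.2 / 1.6
```

Emit:
send_rows([
  {"tx": -0.3,"ty": 2,"tz": -0.5,"rx": 0,"ry": -0.11,"rz": 0},
  {"tx": -0.6,"ty": 5,"tz": -1,"rx": 0,"ry": -0.22,"rz": 0},
  {"tx": -0.9,"ty": 8,"tz": -1.5,"rx": 0,"ry": -0.33,"rz": 0},
  {"tx": -1.5,"ty": 11,"tz": -2,"rx": 0,"ry": -0.44,"rz": -0.005},
  {"tx": -2,"ty": 14,"tz": -2,"rx": 0.003,"ry": -0.55,"rz": -0.01},
])

```text
time: 50.98
position: [0.6099, -0.0585, 0.1797]
tool_rot: [-0.045, 0.995, -0.002, -0.093]
ft_force: [1.1, -0.3, -1.2]
grip_width: 0.0575
```

```bash
python3 - <<'E'
from plan import *
p,R=pick(2,.12); go(p,R)
E
```

```text
t 50.98 TCP [ 0.6099 -0.0585  0.1797] q [-0.249, 0.638, 1.361, -0.059, 1.32, -1.891] f [ 1.1 -0.3 -1.2] gw 0.0575
  d cm [-1.36, 9.92, 1.32] rv [0.005, -0.448, -0.002] | calls>= 0.5 / 0.7
```

Emit:
send_rows([
  {"tx": -0.4,"ty": 2.5,"tz": 0.2,"rx": 0,"ry": -0.11,"rz": 0},
  {"tx": -0.7,"ty": 5,"tz": 0.5,"rx": 0,"ry": -0.22,"rz": 0},
  {"tx": -1,"ty": 7.5,"tz": 0.8,"rx": 0,"ry": -0.32,"rz": 0},
  {"tx": -1.2,"ty": 9.4,"tz": 1.2,"rx": 0,"ry": -0.42,"rz": 0},
  {"tx": -1.36,"ty": 10,"tz": 1.3,"rx": 0.005,"ry": -0.455,"rz": -0.002},
])

```text
time: 51.4
position: [0.6047, 0.0441, 0.1621]
tool_rot: [-0.047, 0.991, 0.008, 0.128]
ft_force: [-1.1, -0.5, -0.7]
grip_width: 0.0579
```

```bash
python3 - <<'E'
from plan import *
for i in range(3): robot.camera('top')
p,R=pick(2,.0); go(p,R)
E
```

```text
t 51.55 TCP [0.609  0.0416 0.1631] q [-0.146, 0.502, 1.733, 0.101, 0.659, -1.884] f [ 1.5 -0.7 -0.1] gw 0.0582
  d cm [2.75, -0.07, 11.52] rv [0.001, -0.004, 0.002] | calls>= 0.6 / 0.0
```

Emit:
send_rows([
  {"tx": 0.7,"ty": -0.05,"tz": 3,"rx": 0,"ry": 0,"rz": 0},
  {"tx": 1.4,"ty": -0.05,"tz": 6,"rx": 0,"ry": 0,"rz": 0},
  {"tx": 1.9,"ty": -0.05,"tz": 8.2,"rx": 0,"ry": 0,"rz": 0},
  {"tx": 2.2,"ty": -0.05,"tz": 9.5,"rx": 0,"ry": 0,"rz": 0},
  {"tx": 2.3,"ty": -0.05,"tz": 10,"rx": 0,"ry": 0,"rz": 0},
])

```text
time: 51.97
position: [0.6139, 0.0398, 0.0581]
tool_rot: [-0.046, 0.991, 0.007, 0.128]
ft_force: [0.0, 0.6, -0.2]
grip_width: 0.058
```

```bash
python3 - <<'E'
from plan import *
for i in range(3): robot.camera('top')
p,R=pick(2,.0); go(p,R)
E
```

```text
t 52.12 TCP [0.6148 0.0401 0.0607] q [-0.147, 0.678, 1.784, 0.148, 0.431, -1.938] f [0.5 0.4 0.1] gw 0.0581
  d cm [0.69, 0.14, 1.48] rv [0.001, -0.002, 0.0] | calls>= 0.1 / 0.0
```

Emit:
send_rows([
  {"tx": 0.1,"ty": 0.1,"tz": 0.2,"rx": 0,"ry": 0,"rz": 0},
  {"tx": 0.3,"ty": 0.1,"tz": 0.7,"rx": 0,"ry": 0,"rz": 0},
  {"tx": 0.5,"ty": 0.1,"tz": 1.1,"rx": 0,"ry": 0,"rz": 0},
  {"tx": 0.62,"ty": 0.1,"tz": 1.4,"rx": 0,"ry": 0,"rz": 0},
  {"tx": 0.66,"ty": 0.1,"tz": 1.48,"rx": 0,"ry": 0,"rz": 0},
])

```text
time: 52.53
position: [0.6103, 0.0418, 0.0441]
tool_rot: [-0.047, 0.991, 0.007, 0.129]
ft_force: [0.5, 0.6, -0.1]
grip_width: 0.0578
```

Emit:
send_rows([
  {"tx": 0,"ty": 0,"tz": 0,"rx": 0,"ry": 0,"rz": 0},
  {"tx": 0,"ty": 0,"tz": 0,"rx": 0,"ry": 0,"rz": 0},
  {"tx": 0,"ty": 0,"tz": 0,"rx": 0,"ry": 0,"rz": 0},
  {"tx": 0,"ty": 0,"tz": 0,"rx": 0,"ry": 0,"rz": 0},
  {"tx": 0,"ty": 0,"tz": 0,"rx": 0,"ry": 0,"rz": 0},
], claw=0, squeeze=35)

```text
time: 52.95
position: [0.611, 0.0417, 0.0447]
tool_rot: [-0.047, 0.99, 0.006, 0.129]
ft_force: [-0.3, 0.6, -0.0]
grip_width: 0.0436
```

```bash
python3 - <<'E'
from plan import *
robot.camera('top')
p,R=pick(2,.0); go(p,R); rec(2)
E
```

```text
t 53.00 TCP [0.611  0.0417 0.0447] q [-0.145, 0.704, 1.799, 0.162, 0.391, -1.952] f [ 0.   0.  -0.1] gw 0.0439
  d cm [-0.07, -0.05, 0.03] rv [0.001, -0.002, 0.001] | calls>= 0.0 / 0.0
[[-0.9665, -0.0013, -0.2566, -0.0114], [-0.0015, 1.0, 0.0007, -0.0005], [0.2566, 0.001, -0.9665, -0.0045], [0.0, 0.0, 0.0, 1.0]]
```

Emit:
send_rows([
  {"tx": -0.3,"ty": 0,"tz": -1,"rx": 0,"ry": 0,"rz": 0},
  {"tx": -0.8,"ty": 0,"tz": -3,"rx": 0,"ry": 0,"rz": 0},
  {"tx": -1.6,"ty": 0,"tz": -6,"rx": 0,"ry": 0,"rz": 0},
  {"tx": -2.6,"ty": 0,"tz": -10,"rx": 0,"ry": 0,"rz": 0},
  {"tx": -3.6,"ty": 0,"tz": -13.5,"rx": 0,"ry": 0,"rz": 0},
])

```text
time: 53.42
position: [0.6101, 0.0416, 0.1861]
tool_rot: [-0.046, 0.991, 0.006, 0.128]
ft_force: [0.8, 0.4, -1.2]
grip_width: 0.0437
```

```bash
python3 - <<'E'
from plan import *
MT=np.load('MT.npy')
p,R=place(MT,.015,.102,.10); go(p,R)
E
```

```text
t 53.42 TCP [0.6101 0.0416 0.1861] q [-0.146, 0.469, 1.71, 0.093, 0.715, -1.873] f [ 0.8  0.4 -1.2] gw 0.0437
  d cm [13.56, -25.04, 0.16] rv [-0.011, 1.569, 0.017] | calls>= 1.4 / 2.5
```

```bash
cat >> plan.py <<'E'
def place2(dz):
    return place(np.load('MT.npy'),.015,.104,dz,yaw=RY-12)
E
python3 - <<'E'
from plan import *
for dz in (.1,0):
    p,R=place2(dz); print([np.round(s,2).tolist() for s in ik(p,R)]); go(p,R)
E
```

```text
[[-0.44, 1.15, 0.91, -0.42, 2.33, -1.95]]
t 53.42 TCP [0.6101 0.0416 0.1861] q [-0.146, 0.469, 1.71, 0.093, 0.715, -1.873] f [ 0.8  0.4 -1.2] gw 0.0437
  d cm [13.52, -24.5, 0.17] rv [-0.127, 1.561, 0.217] | calls>= 1.3 / 2.5
[[-0.44, 1.29, 0.87, -0.39, 2.25, -1.9]]
t 53.42 TCP [0.6101 0.0416 0.1861] q [-0.146, 0.469, 1.71, 0.093, 0.715, -1.873] f [ 0.8  0.4 -1.2] gw 0.0437
  d cm [16.07, -24.51, 9.84] rv [-0.127, 1.561, 0.217] | calls>= 1.5 / 2.5
```

Emit:
send_rows([
  {"tx": 1,"ty": -2,"tz": -0.3,"rx": -0.01,"ry": 0.11,"rz": 0.015},
  {"tx": 2,"ty": -4.5,"tz": -0.6,"rx": -0.018,"ry": 0.22,"rz": 0.03},
  {"tx": 3,"ty": -7,"tz": -0.9,"rx": -0.027,"ry": 0.34,"rz": 0.047},
  {"tx": 4,"ty": -9,"tz": -1,"rx": -0.037,"ry": 0.46,"rz": 0.064},
  {"tx": 5,"ty": -11,"tz": -1,"rx": -0.046,"ry": 0.57,"rz": 0.08},
])

```text
time: 53.83
position: [0.5714, -0.0742, 0.1834]
tool_rot: [-0.009, 0.987, 0.02, -0.157]
ft_force: [0.7, 0.6, -1.7]
grip_width: 0.0434
```

```bash
python3 - <<'E'
from plan import *
p,R=place2(.1); go(p,R)
E
```

```text
t 53.83 TCP [ 0.5714 -0.0742  0.1834] q [-0.294, 0.649, 1.358, -0.055, 1.447, -1.868] f [ 0.7  0.6 -1.7] gw 0.0434
  d cm [5.78, -14.07, 4.79] rv [-0.081, 0.992, 0.135] | calls>= 0.8 / 1.6
```

Emit:
send_rows([
  {"tx": 0.8,"ty": -2,"tz": 0.5,"rx": -0.01,"ry": 0.11,"rz": 0.015},
  {"tx": 1.6,"ty": -4,"tz": 0.9,"rx": -0.02,"ry": 0.22,"rz": 0.03},
  {"tx": 2.4,"ty": -6,"tz": 1.4,"rx": -0.028,"ry": 0.33,"rz": 0.045},
  {"tx": 3.2,"ty": -8,"tz": 2,"rx": -0.037,"ry": 0.45,"rz": 0.06},
  {"tx": 4,"ty": -10.5,"tz": 2.5,"rx": -0.046,"ry": 0.57,"rz": 0.077},
])

```text
time: 54.25
position: [0.5269, -0.178, 0.1661]
tool_rot: [0.026, 0.902, 0.033, -0.429]
ft_force: [0.5, -1.3, -1.1]
grip_width: 0.0436
```

```bash
python3 - <<'E'
from plan import *
p,R=place2(.1); go(p,R)
E
```

```text
t 54.25 TCP [ 0.5269 -0.178   0.1661] q [-0.401, 0.933, 1.065, -0.252, 2.0, -1.915] f [ 0.5 -1.3 -1.1] gw 0.0436
  d cm [0.15, -3.87, 2.55] rv [-0.036, 0.42, 0.059] | calls>= 0.2 / 0.7
```

Emit:
send_rows([
  {"tx": 0.1,"ty": -1,"tz": 0.7,"rx": -0.01,"ry": 0.11,"rz": 0.015},
  {"tx": 0.1,"ty": -2,"tz": 1.4,"rx": -0.02,"ry": 0.22,"rz": 0.03},
  {"tx": 0.1,"ty": -3,"tz": 2,"rx": -0.028,"ry": 0.32,"rz": 0.045},
  {"tx": 0.1,"ty": -3.6,"tz": 2.4,"rx": -0.034,"ry": 0.39,"rz": 0.055},
  {"tx": 0.15,"ty": -3.9,"tz": 2.5,"rx": -0.036,"ry": 0.42,"rz": 0.059},
])

```text
time: 54.67
position: [0.5023, -0.2152, 0.146]
tool_rot: [0.052, 0.79, 0.042, -0.609]
ft_force: [-0.1, 0.4, -1.2]
grip_width: 0.0437
```

```bash
python3 - <<'E'
from plan import *
for i in range(3): robot.camera('top')
p,R=place2(.0); go(p,R)
c=cam('top'); save(c,'t24.png')
c=cam('scene'); save(c,'s24.png')
E
```

```text
t 54.82 TCP [ 0.5033 -0.2145  0.1487] q [-0.442, 1.15, 0.914, -0.415, 2.328, -1.95] f [-0.7  0.3 -0.4] gw 0.0432
  d cm [-9.55, -0.03, 2.57] rv [0.0, 0.004, 0.001] | calls>= 0.5 / 0.0
```

Emit:
send_rows([
  {"tx": -1.5,"ty": 0,"tz": 0.4,"rx": 0,"ry": 0,"rz": 0.001},
  {"tx": -3.5,"ty": 0,"tz": 0.9,"rx": 0,"ry": 0,"rz": 0.001},
  {"tx": -5.5,"ty": 0,"tz": 1.4,"rx": 0,"ry": 0,"rz": 0.001},
  {"tx": -7,"ty": 0,"tz": 1.8,"rx": 0,"ry": 0,"rz": 0.001},
  {"tx": -7.8,"ty": 0,"tz": 2,"rx": 0,"ry": 0,"rz": 0.001},
])

```text
time: 55.33
position: [0.5037, -0.2138, 0.0664]
tool_rot: [0.052, 0.792, 0.041, -0.608]
ft_force: [0.2, -0.5, -1.8]
grip_width: 0.0439
```

```bash
python3 - <<'E'
from plan import *
for i in range(3): robot.camera('top')
p,R=place2(.0); go(p,R)
c=cam('wrist'); save(c,'w25.png')
c=cam('scene'); save(c,'s25.png')
E
```

```text
t 55.48 TCP [ 0.5041 -0.2141  0.0681] q [-0.441, 1.26, 0.879, -0.389, 2.261, -1.91] f [-0.4 -1.  -1.4] gw 0.0435
  d cm [-1.75, -0.05, 0.54] rv [-0.0, 0.002, 0.0] | calls>= 0.1 / 0.0
```

Emit:
send_rows([
  {"tx": -0.4,"ty": 0,"tz": 0.13,"rx": 0,"ry": 0,"rz": 0},
  {"tx": -0.8,"ty": 0,"tz": 0.26,"rx": 0,"ry": 0,"rz": 0},
  {"tx": -1.2,"ty": -0.05,"tz": 0.4,"rx": 0,"ry": 0,"rz": 0},
  {"tx": -1.5,"ty": -0.05,"tz": 0.5,"rx": 0,"ry": 0,"rz": 0},
  {"tx": -1.68,"ty": -0.05,"tz": 0.53,"rx": 0,"ry": 0,"rz": 0},
])

```text
time: 56.0
position: [0.5046, -0.2151, 0.0515]
tool_rot: [0.053, 0.792, 0.04, -0.606]
ft_force: [5.9, 0.8, 3.3]
grip_width: 0.0436
```

Emit:
send_rows([
  {"tx": -0.05,"ty": 0,"tz": 0.02,"rx": 0,"ry": 0,"rz": 0},
  {"tx": -0.1,"ty": 0,"tz": 0.03,"rx": 0,"ry": 0,"rz": 0},
  {"tx": -0.1,"ty": 0,"tz": 0.03,"rx": 0,"ry": 0,"rz": 0},
])

```text
time: 56.25
position: [0.5047, -0.2151, 0.0507]
tool_rot: [0.053, 0.793, 0.04, -0.606]
ft_force: [6.2, 0.3, 3.2]
grip_width: 0.0439
```

Emit:
send_rows([
  {"tx": -0.05,"ty": 0,"tz": 0.02,"rx": 0,"ry": 0,"rz": 0},
  {"tx": -0.1,"ty": 0,"tz": 0.03,"rx": 0,"ry": 0,"rz": 0},
  {"tx": -0.1,"ty": 0,"tz": 0.03,"rx": 0,"ry": 0,"rz": 0},
])

```text
time: 56.5
position: [0.5048, -0.2151, 0.0501]
tool_rot: [0.053, 0.793, 0.039, -0.606]
ft_force: [5.2, -0.4, 4.1]
grip_width: 0.0435
```

```bash
python3 - <<'E'
from plan import *
p,R=place2(.0); go(p,R)
E
```

```text
t 56.50 TCP [ 0.5048 -0.2151  0.0501] q [-0.441, 1.284, 0.867, -0.386, 2.246, -1.902] f [ 5.2 -0.4  4.1] gw 0.0435
  d cm [0.01, 0.04, 0.16] rv [-0.002, 0.006, -0.003] | calls>= 0.0 / 0.0
```

Emit:
send_rows([
  {"tx": 0.5,"ty": 0,"tz": -0.15,"rx": 0,"ry": 0,"rz": 0},
  {"tx": 1.2,"ty": 0,"tz": -0.35,"rx": 0,"ry": 0,"rz": 0},
  {"tx": 2,"ty": 0,"tz": -0.55,"rx": 0,"ry": 0,"rz": 0},
  {"tx": 2.8,"ty": 0,"tz": -0.8,"rx": 0,"ry": 0,"rz": 0},
  {"tx": 2.8,"ty": 0,"tz": -0.8,"rx": 0,"ry": 0,"rz": 0},
])

```text
time: 56.92
position: [0.5043, -0.2153, 0.0799]
tool_rot: [0.053, 0.792, 0.041, -0.607]
ft_force: [0.6, -0.9, 0.0]
grip_width: 0.0439
```

```bash
cat >> plan.py <<'E'
def place2(dz):
    return place(np.load('MT.npy'),.015,.104,dz,yaw=RY-4)
E
python3 - <<'E'
from plan import *
for i in range(2): robot.camera('top')
p,R=place2(.03); go(p,R)
c=cam('wrist'); save(c,'w26.png')
print(ik(p,R))
E
```

```text
t 57.02 TCP [ 0.5039 -0.2151  0.0783] q [-0.443, 1.245, 0.885, -0.392, 2.267, -1.914] f [ 0.1 -0.3 -1.7] gw 0.0436
  d cm [0.16, -0.18, 0.0] rv [0.135, 0.004, -0.036] | calls>= 0.0 / 0.2
[array([-0.39772286,  1.23348234,  0.91919016, -0.4951991 ,  2.21622364,
       -1.99564951])]
```

```bash
python3 - <<'E'
from plan import *
c=cam('wrist'); T=np.array(c['tool_from_camera'])
def tp(u0,u1,v0,v1):
    v,u=np.mgrid[v0:v1,u0:u1]; uv=np.c_[u.ravel(),v.ravel()]; p=ray(c,uv); z=c['z_map'][uv[:,1],uv[:,0]]; k=z>0
    X=np.c_[p*z[:,None],z][k]; return X@T[:3,:3].T+T[:3,3]
for box in [(288,352,256,270),(290,350,300,312),(288,352,237,252)]:
    P=tp(*box); m=np.median(P,0); print(box,np.round(m,4)); 
A=np.vstack([tp(288,352,258,268),tp(295,345,302,311)]); m=A.mean(0); n=np.linalg.svd(A-m)[2][2]; print('face n',n, 'res',np.abs((A-m)@n).max())
A=tp(290,350,238,250); m=A.mean(0); n=np.linalg.svd(A-m)[2][2]; print('top n',n,np.degrees(np.arctan2(n[0],n[2])), m)
MT=np.load('MT.npy'); print('exp face (z)',MT[:3,2],'top (-x)',-MT[:3,0])
E
```

```text
(288, 352, 256, 270) [ 0.0036 -0.0015 -0.0276]
(290, 350, 300, 312) [-0.0322 -0.0015 -0.0181]
(288, 352, 237, 252) [ 0.0123 -0.001  -0.0228]
face n [0.25792345 0.00147163 0.96616424] res 0.0017968854650581762
top n [-0.97279278 -0.00371238  0.23164719] -76.60583812568001 [ 0.01245962 -0.00121741 -0.02231603]
exp face (z) [-2.56609589e-01  6.63024078e-04 -9.66514914e-01] top (-x) [ 0.96651427  0.00151593 -0.25660838]
```

Emit:
send_rows([
  {"tx": 0.1,"ty": -0.1,"tz": 0,"rx": 0.06,"ry": 0.002,"rz": -0.016},
  {"tx": 0.16,"ty": -0.18,"tz": 0,"rx": 0.12,"ry": 0.004,"rz": -0.032},
  {"tx": 0.16,"ty": -0.18,"tz": 0,"rx": 0.135,"ry": 0.004,"rz": -0.036},
  {"tx": 0.16,"ty": -0.18,"tz": 0,"rx": 0.135,"ry": 0.004,"rz": -0.036},
])

```text
time: 57.45
position: [0.5031, -0.2153, 0.079]
tool_rot: [-0.004, 0.792, -0.001, -0.611]
ft_force: [-0.4, 0.5, -0.6]
grip_width: 0.0439
```

```bash
python3 - <<'E'
from plan import *
for i in range(2): robot.camera('top')
p,R=place2(.0); go(p,R)
E
```

```text
t 57.55 TCP [ 0.5031 -0.2165  0.079 ] q [-0.398, 1.235, 0.919, -0.495, 2.217, -1.995] f [ 0.5 -0.5 -0.7] gw 0.0435
  d cm [-2.83, -0.03, 0.74] rv [0.001, -0.001, 0.0] | calls>= 0.1 / 0.0
```

Emit:
send_rows([
  {"tx": -0.6,"ty": 0,"tz": 0.16,"rx": 0,"ry": 0,"rz": 0},
  {"tx": -1.2,"ty": 0,"tz": 0.32,"rx": 0,"ry": 0,"rz": 0},
  {"tx": -1.7,"ty": 0,"tz": 0.45,"rx": 0,"ry": 0,"rz": 0},
  {"tx": -2.1,"ty": 0,"tz": 0.55,"rx": 0,"ry": 0,"rz": 0},
  {"tx": -2.3,"ty": 0,"tz": 0.6,"rx": 0,"ry": 0,"rz": 0},
])

```text
time: 57.97
position: [0.5027, -0.2166, 0.0543]
tool_rot: [-0.003, 0.792, -0.001, -0.611]
ft_force: [-0.6, 0.2, -0.9]
grip_width: 0.0436
```

Emit:
send_rows([
  {"tx": -0.1,"ty": 0,"tz": 0.03,"rx": 0,"ry": 0,"rz": 0},
  {"tx": -0.2,"ty": 0,"tz": 0.06,"rx": 0,"ry": 0,"rz": 0},
  {"tx": -0.3,"ty": 0,"tz": 0.08,"rx": 0,"ry": 0,"rz": 0},
  {"tx": -0.35,"ty": 0,"tz": 0.1,"rx": 0,"ry": 0,"rz": 0},
])

```text
time: 58.3
position: [0.5033, -0.2165, 0.052]
tool_rot: [-0.003, 0.792, -0.001, -0.61]
ft_force: [0.3, -0.3, -1.6]
grip_width: 0.0437
```

```bash
python3 - <<'E'
from plan import *
robot.camera('top')
p,R=place2(.0); go(p,R)
E
```

```text
t 58.35 TCP [ 0.5032 -0.2165  0.0519] q [-0.397, 1.273, 0.903, -0.487, 2.197, -1.982] f [-0.3  0.4 -1.4] gw 0.0440
  d cm [-0.2, -0.03, 0.06] rv [-0.0, -0.001, 0.0] | calls>= 0.0 / 0.0
```

Emit:
send_rows([
  {"tx": -0.1,"ty": 0,"tz": 0.03,"rx": 0,"ry": 0,"rz": 0},
  {"tx": -0.15,"ty": 0,"tz": 0.04,"rx": 0,"ry": 0,"rz": 0},
  {"tx": -0.2,"ty": 0,"tz": 0.06,"rx": 0,"ry": 0,"rz": 0},
  {"tx": -0.2,"ty": 0,"tz": 0.06,"rx": 0,"ry": 0,"rz": 0},
])

```text
time: 58.68
position: [0.5032, -0.2165, 0.0501]
tool_rot: [-0.003, 0.792, -0.001, -0.61]
ft_force: [0.8, -1.2, -0.6]
grip_width: 0.0436
```

Emit:
send_rows([
  {"tx": -0.05,"ty": 0,"tz": 0.02,"rx": 0,"ry": 0,"rz": 0},
  {"tx": -0.1,"ty": 0,"tz": 0.03,"rx": 0,"ry": 0,"rz": 0},
  {"tx": -0.1,"ty": 0,"tz": 0.03,"rx": 0,"ry": 0,"rz": 0},
])

```text
time: 58.93
position: [0.5032, -0.2165, 0.0501]
tool_rot: [-0.003, 0.792, -0.001, -0.611]
ft_force: [1.1, -0.8, 4.6]
grip_width: 0.044
```

```bash
python3 - <<'E'
from plan import *
robot.camera('top')
p,R=place2(.0); go(p,R)
E
```

```text
t 58.98 TCP [ 0.5032 -0.2165  0.0501] q [-0.397, 1.276, 0.901, -0.487, 2.197, -1.981] f [ 1.3 -0.2  4.7] gw 0.0438
  d cm [-0.03, -0.03, 0.0] rv [0.0, -0.002, -0.0] | calls>= 0.0 / 0.0
```

Emit:
send_rows([
  {"tx": 0,"ty": 0,"tz": 0,"rx": 0,"ry": 0,"rz": 0},
  {"tx": 0,"ty": 0,"tz": 0,"rx": 0,"ry": 0,"rz": 0},
  {"tx": 0,"ty": 0,"tz": 0,"rx": 0,"ry": 0,"rz": 0},
  {"tx": 0,"ty": 0,"tz": 0,"rx": 0,"ry": 0,"rz": 0},
], claw=5.0)

```text
time: 59.32
position: [0.5029, -0.2165, 0.0482]
tool_rot: [-0.003, 0.792, -0.001, -0.61]
ft_force: [0.4, -0.4, -0.0]
grip_width: 0.0497
```

Emit:
send_rows([
  {"tx": 0,"ty": 0,"tz": -0.8,"rx": 0,"ry": 0,"rz": 0},
  {"tx": 0,"ty": 0,"tz": -2,"rx": 0,"ry": 0,"rz": 0},
  {"tx": 0,"ty": 0,"tz": -3.5,"rx": 0,"ry": 0,"rz": 0},
  {"tx": 0,"ty": 0,"tz": -5,"rx": 0,"ry": 0,"rz": 0},
  {"tx": 0,"ty": 0,"tz": -6.5,"rx": 0,"ry": 0,"rz": 0},
])

```text
time: 59.73
position: [0.5663, -0.2161, 0.0652]
tool_rot: [-0.003, 0.792, -0.001, -0.61]
ft_force: [0.9, -0.4, -0.8]
grip_width: 0.0502
```

```bash
python3 - <<'E'
from plan import *
c=cam('wrist'); save(c,'w27.png')
go([.60,-.17,.20],Rtool(90,40))
E
```

```text
t 59.78 TCP [ 0.5684 -0.216   0.0656] q [-0.368, 1.338, 0.655, -0.529, 2.364, -2.068] f [-0.2  1.5  1.5] gw 0.0501
  d cm [12.15, 4.59, -6.57] rv [-0.006, -0.61, 0.005] | calls>= 0.7 / 1.0
```

Emit:
send_rows([
  {"tx": 2,"ty": 0,"tz": -1,"rx": 0,"ry": -0.08,"rz": 0},
  {"tx": 4.5,"ty": 0.5,"tz": -2,"rx": 0,"ry": -0.2,"rz": 0},
  {"tx": 7,"ty": 1.5,"tz": -3,"rx": 0,"ry": -0.32,"rz": 0},
  {"tx": 9.5,"ty": 3,"tz": -4.5,"rx": 0,"ry": -0.44,"rz": 0},
  {"tx": 12,"ty": 5,"tz": -6,"rx": 0,"ry": -0.56,"rz": 0},
])

```text
time: 60.2
position: [0.593, -0.1668, 0.1976]
tool_rot: [-0.002, 0.931, -0.0, -0.364]
ft_force: [0.8, 0.6, -0.7]
grip_width: 0.0496
```

```bash
python3 - <<'E'
from plan import *
go([.58,.05,.25],Rtool(90,0))
E
```

```text
t 60.20 TCP [ 0.593  -0.1668  0.1976] q [-0.341, 0.907, 0.935, -0.255, 2.003, -1.938] f [ 0.8  0.6 -0.7] gw 0.0496
  d cm [4.43, 21.69, -3.01] rv [-0.0, -0.746, 0.004] | calls>= 1.1 / 1.2
```

Emit:
send_rows([
  {"tx": 0.7,"ty": 3,"tz": -1,"rx": 0,"ry": -0.11,"rz": 0},
  {"tx": 1.4,"ty": 7,"tz": -2,"rx": 0,"ry": -0.22,"rz": 0},
  {"tx": 2.1,"ty": 11,"tz": -3,"rx": 0,"ry": -0.33,"rz": 0},
  {"tx": 2.8,"ty": 15,"tz": -3,"rx": 0,"ry": -0.44,"rz": 0},
  {"tx": 3.5,"ty": 19,"tz": -3,"rx": 0,"ry": -0.55,"rz": 0},
])

```text
time: 60.62
position: [0.5868, 0.0253, 0.2444]
tool_rot: [-0.003, 0.995, 0.001, -0.097]
ft_force: [0.7, 0.6, -0.6]
grip_width: 0.0498
```

Emit:
send_rows([
  {"tx": 0,"ty": 3,"tz": -1,"rx": 0,"ry": -0.1,"rz": 0},
  {"tx": 0,"ty": 7,"tz": -1,"rx": 0,"ry": -0.18,"rz": 0},
  {"tx": 0,"ty": 11,"tz": -1,"rx": 0,"ry": -0.18,"rz": 0},
  {"tx": 0,"ty": 15,"tz": -1,"rx": 0,"ry": -0.18,"rz": 0},
  {"tx": 0,"ty": 18,"tz": -1,"rx": 0,"ry": -0.18,"rz": 0},
])

```text
time: 61.03
position: [0.5858, 0.2066, 0.2535]
tool_rot: [-0.004, 1.0, 0.001, -0.011]
ft_force: [0.7, 0.2, -0.2]
grip_width: 0.0497
```

```bash
python3 - <<'E'
from plan import *
for i in range(3): robot.camera('top')
go([.58,.2,.25],Rtool(90,0))
for n in ('top','scene'):
    c=cam(n); save(c,n+'_end.png')
    for l in ['plate','mat','pad','scanner','module1','rack']:
      for r in robot.outline_of(l,n)[:6]:
        P=cloud(c,np.array(r['pixels'])); z=np.median(P[:,2]); Q=P[abs(P[:,2]-z)<.012]
        print(n,l,round(r['p'],2),np.round(r['xy']),'z %.3f max %.3f'%(z,np.percentile(P[:,2],97)),np.round(np.hstack(cv2.minAreaRect((Q[:,:2]*1000).astype(np.float32))),1))
    im=c['color']; x0,y0,x1,y1=(370,170,480,260) if n=='top' else (180,150,400,270)
    cv2.imwrite('pics/'+n+'_endz.png',cv2.resize(im[y0:y1,x0:x1],None,fx=3.6,fy=3.6,interpolation=cv2.INTER_CUBIC)[:,:,::-1])
E
```

```text
t 61.18 TCP [0.5863 0.2058 0.2527] q [0.156, 0.501, 1.391, 0.005, 1.272, -1.427] f [ 0.4 -0.4  0.4] gw 0.0498
  d cm [0.63, -0.58, 0.29] rv [0.002, -0.023, 0.01] | calls>= 0.0 / 0.0
top plate 0.78 [205. 216.] z 0.011 max 0.131 [514.5 324.4 241.7 107.8  85.4]
top plate 0.64 [324. 178.] z 0.030 max 0.056 [648.6   7.9 203.8 224.1   4.9]
top mat 0.88 [267. 216.] z 0.005 max 0.015 [516.8 323.1 205.4 275.    2. ]
top pad 0.74 [396. 209.] z 0.066 max 0.072 [ 519.6 -217.5   17.    45.3    1.2]
top pad 0.57 [318. 247.] z 0.004 max 0.009 [421.5  30.2 195.9 103.2  86.9]
top scanner 0.9 [404. 149.] z 0.026 max 0.033 [ 751.8 -261.4  130.9   47.5   23. ]
top scanner 0.71 [322. 234.] z 0.030 max 0.036 [449.5  11.3 128.3  45.1  89.5]
top scanner 0.58 [287. 118.] z 0.025 max 0.032 [846.7 128.1 127.5  43.6  51.3]
top module1 0.67 [460. 207.] z 0.063 max 0.072 [ 535.9 -423.9   19.1   43.9    6.2]
top module1 0.66 [433. 209.] z 0.066 max 0.072 [ 530.  -355.1   17.3   42.8    5.3]
top module1 0.63 [393. 212.] z 0.066 max 0.072 [ 520.4 -217.5   18.6   45.3    1.2]
top module1 0.6 [417. 210.] z 0.065 max 0
[... 571 characters left out ...]
  -258.   130.1   42.9   24. ]
scene scanner 0.57 [363. 310.] z 0.025 max 0.030 [851.3 129.7 130.4  47.7  52.2]
scene scanner 0.56 [341. 188.] z 0.030 max 0.035 [446.4  11.1 128.3  47.1  84.6]
scene module1 0.73 [227. 185.] z 0.049 max 0.071 [ 535.3 -351.8   16.4   43.7   19.8]
scene module1 0.71 [266. 189.] z 0.050 max 0.071 [ 525.7 -214.5   19.1   46.4   19.7]
scene module1 0.64 [202. 186.] z 0.049 max 0.071 [ 537.4 -421.    21.    43.9   11.8]
scene module1 0.58 [246. 189.] z 0.048 max 0.071 [ 531.3 -282.5   16.2   43.5   23.6]
scene module1 0.26 [473. 173.] z 0.015 max 0.017 [281.4 447.8  17.3   6.   65.4]
scene rack 0.58 [240. 195.] z 0.013 max 0.045 [ 512.8 -318.5  128.5  273.5    3.5]
```

```bash
python3 - <<'E'
from plan import *
go([.448,.011,.20],Rtool(-2,0))
E
```

```text
t 61.88 TCP [0.5875 0.2035 0.2531] q [0.151, 0.501, 1.39, 0.005, 1.272, -1.427] f [-0.3 -0.3 -0. ] gw 0.0498
  d cm [13.95, -19.17, 5.59] rv [-0.017, -0.019, 1.612] | calls>= 1.2 / 2.6
```

Emit:
send_rows([
  {"tx": 1.5,"ty": -2,"tz": 0,"rx": 0,"ry": 0,"rz": 0.11},
  {"tx": 3.5,"ty": -5,"tz": 0,"rx": 0,"ry": -0.005,"rz": 0.23},
  {"tx": 6,"ty": -8,"tz": 0,"rx": -0.005,"ry": -0.005,"rz": 0.35},
  {"tx": 8.5,"ty": -11,"tz": 0,"rx": -0.005,"ry": -0.01,"rz": 0.47},
  {"tx": 11,"ty": -14.5,"tz": 0,"rx": -0.01,"ry": -0.01,"rz": 0.59},
], claw=6.5)

```text
time: 62.3
position: [0.4777, 0.0587, 0.2553]
tool_rot: [0.29, 0.957, 0.003, -0.006]
ft_force: [0.5, -1.3, -0.2]
grip_width: 0.0641
```

```bash
python3 - <<'E'
from plan import *
go([.448,.011,.20],Rtool(-2,0))
E
```

```text
t 62.30 TCP [0.4777 0.0587 0.2553] q [-0.115, 0.295, 1.736, 0.008, 1.121, -1.102] f [ 0.5 -1.3 -0.2] gw 0.0641
  d cm [-0.24, -5.62, 5.52] rv [-0.005, -0.012, 1.018] | calls>= 0.4 / 1.6
```

Emit:
send_rows([
  {"tx": 0,"ty": -1.5,"tz": 1,"rx": 0,"ry": -0.002,"rz": 0.12},
  {"tx": -0.1,"ty": -3,"tz": 2.2,"rx": 0,"ry": -0.004,"rz": 0.24},
  {"tx": -0.2,"ty": -4.5,"tz": 3.5,"rx": 0,"ry": -0.006,"rz": 0.36},
  {"tx": -0.24,"ty": -5.6,"tz": 4.8,"rx": 0,"ry": -0.007,"rz": 0.48},
  {"tx": -0.24,"ty": -5.6,"tz": 5.5,"rx": 0,"ry": -0.008,"rz": 0.6},
])

```text
time: 62.72
position: [0.448, 0.0103, 0.1992]
tool_rot: [0.561, 0.828, -0.001, -0.004]
ft_force: [-0.4, -0.4, -0.5]
grip_width: 0.0649
```

Emit:
send_rows([
  {"tx": 0,"ty": 0,"tz": 0,"rx": 0,"ry": 0,"rz": 0.12},
  {"tx": 0,"ty": 0,"tz": 0,"rx": 0,"ry": 0,"rz": 0.24},
  {"tx": 0,"ty": 0,"tz": 0,"rx": 0,"ry": 0,"rz": 0.36},
  {"tx": 0,"ty": 0,"tz": 0,"rx": 0,"ry": 0,"rz": 0.42},
  {"tx": 0,"ty": 0,"tz": 0,"rx": 0,"ry": 0,"rz": 0.42},
])

```text
time: 63.13
position: [0.45, 0.0114, 0.2003]
tool_rot: [0.719, 0.695, -0.001, -0.002]
ft_force: [0.7, 0.0, 0.9]
grip_width: 0.065
```

```bash
python3 - <<'E'
from plan import *
for i in range(3): robot.camera('top')
go([.448,.011,.03],Rtool(-2,0))
c=cam('wrist');save(c,'w30.png')
for l in ('scanner','pad'):
  for r in robot.outline_of(l,'wrist')[:2]:
    P=cloud(c,np.array(r['pixels'])); z=np.median(P[:,2]); Q=P[(P[:,2]>.02)&(P[:,2]<.04)] if l=='scanner' else P[(P[:,2]<.009)]; print(l,r['p'],r['xy'],z,np.round(np.hstack(cv2.minAreaRect((Q[:,:2]*1000).astype(np.float32))),1) if len(Q) else '')
E
```

```text
t 63.28 TCP [0.4499 0.0115 0.2003] q [-0.224, 0.33, 1.878, 0.001, 0.939, -0.194] f [-0.2 -0.7  0.4] gw 0.0651
  d cm [-0.09, -0.11, 17.03] rv [-0.005, -0.002, 0.004] | calls>= 0.8 / 0.0
scanner 0.62 [317.6, 170.3] 0.030066208387930428 [447.8  10.8 129.8  45.   87. ]
scanner 0.62 [623.3, 99.7] 0.021722058525642407 [816.3  95.7  40.8  36.2  48.5]
pad 0.78 [287.0, 144.7] 0.003676609915964968 [422.3  28.2 194.5 103.4  86.7]
```

```bash
python3 - <<'E'
from plan import *
go([.4474,.003,.04],Rtool(-3,0))
E
```

```text
t 63.43 TCP [0.4498 0.0115 0.2002] q [-0.224, 0.33, 1.878, 0.001, 0.939, -0.193] f [-1.  -0.   0.1] gw 0.0647
  d cm [-0.89, -0.14, 16.02] rv [-0.005, -0.002, 0.02] | calls>= 0.8 / 0.0
```

Emit:
send_rows([
  {"tx": -0.9,"ty": -0.15,"tz": 4,"rx": -0.005,"ry": 0,"rz": 0.02},
  {"tx": -0.9,"ty": -0.15,"tz": 8,"rx": -0.005,"ry": 0,"rz": 0.02},
  {"tx": -0.9,"ty": -0.15,"tz": 11,"rx": -0.005,"ry": 0,"rz": 0.02},
  {"tx": -0.9,"ty": -0.15,"tz": 14,"rx": -0.005,"ry": 0,"rz": 0.02},
  {"tx": -0.9,"ty": -0.15,"tz": 16,"rx": -0.005,"ry": 0,"rz": 0.02},
])

```text
time: 63.85
position: [0.4464, 0.0029, 0.0379]
tool_rot: [0.725, 0.688, 0.0, -0.002]
ft_force: [-0.2, 0.4, -0.5]
grip_width: 0.065
```

```bash
python3 - <<'E'
from plan import *
for i in range(3): robot.camera('top')
go([.4474,.003,.010],Rtool(-3,0))
E
```

```text
t 64.00 TCP [0.4463 0.003  0.0391] q [-0.246, 0.644, 2.016, 0.004, 0.486, -0.197] f [0.3 0.1 0.3] gw 0.0651
  d cm [-0.01, 0.12, 2.91] rv [-0.004, -0.003, -0.0] | calls>= 0.1 / 0.0
```

Emit:
send_rows([
  {"tx": 0,"ty": 0.1,"tz": 1,"rx": -0.003,"ry": -0.003,"rz": 0},
  {"tx": 0,"ty": 0.1,"tz": 2,"rx": -0.003,"ry": -0.003,"rz": 0},
  {"tx": 0,"ty": 0.1,"tz": 2.6,"rx": -0.003,"ry": -0.003,"rz": 0},
  {"tx": 0,"ty": 0.1,"tz": 2.9,"rx": -0.003,"ry": -0.003,"rz": 0},
  {"tx": 0,"ty": 0.1,"tz": 2.9,"rx": -0.003,"ry": -0.003,"rz": 0},
])

```text
time: 64.42
position: [0.4487, 0.0028, 0.0117]
tool_rot: [0.725, 0.688, 0.001, 0.002]
ft_force: [0.2, 1.0, 0.4]
grip_width: 0.0647
```

Emit:
send_rows([
  {"tx": 0,"ty": 0,"tz": 0,"rx": 0,"ry": 0,"rz": 0},
  {"tx": 0,"ty": 0,"tz": 0,"rx": 0,"ry": 0,"rz": 0},
  {"tx": 0,"ty": 0,"tz": 0,"rx": 0,"ry": 0,"rz": 0},
  {"tx": 0,"ty": 0,"tz": 0,"rx": 0,"ry": 0,"rz": 0},
  {"tx": 0,"ty": 0,"tz": 0,"rx": 0,"ry": 0,"rz": 0},
], claw=0, squeeze=30)

```text
time: 64.83
position: [0.4483, 0.0028, 0.0114]
tool_rot: [0.726, 0.688, 0.001, 0.002]
ft_force: [-1.1, 0.0, 0.5]
grip_width: 0.0397
```

Emit:
send_rows([
  {"tx": 0,"ty": 0,"tz": 0,"rx": 0,"ry": 0,"rz": 0},
  {"tx": 0,"ty": 0,"tz": 0,"rx": 0,"ry": 0,"rz": 0},
  {"tx": 0,"ty": 0,"tz": 0,"rx": 0,"ry": 0,"rz": 0},
])

```text
time: 65.08
position: [0.4475, 0.003, 0.0113]
tool_rot: [0.725, 0.688, 0.0, 0.001]
ft_force: [-2.2, -0.5, 5.7]
grip_width: 0.0354
```

```bash
python3 - <<'E'
from plan import *
go([.4474,.003,.010],Rtool(-3,0))
E
```

```text
t 65.08 TCP [0.4475 0.003  0.0113] q [-0.244, 0.706, 2.026, -0.001, 0.408, -0.19] f [-2.2 -0.5  5.7] gw 0.0354
  d cm [0.0, -0.01, 0.13] rv [0.001, 0.001, -0.0] | calls>= 0.0 / 0.0
```

Emit:
send_rows([
  {"tx": 0,"ty": 0,"tz": -1,"rx": 0,"ry": 0,"rz": 0},
  {"tx": 0,"ty": 0,"tz": -2.5,"rx": 0,"ry": 0,"rz": 0},
  {"tx": 0.6,"ty": -1,"tz": -2.5,"rx": 0,"ry": 0,"rz": 0},
  {"tx": 1.2,"ty": -2,"tz": -2.5,"rx": 0,"ry": 0,"rz": 0},
  {"tx": 1.58,"ty": -2.7,"tz": -2.5,"rx": 0,"ry": 0,"rz": 0},
])

```text
time: 65.5
position: [0.4192, 0.0213, 0.0356]
tool_rot: [0.725, 0.688, -0.0, -0.0]
ft_force: [-1.3, 0.4, -2.0]
grip_width: 0.0359
```

```bash
python3 - <<'E'
from plan import *
for i in range(3): robot.camera('top')
go([.4213,.0202,.0113],Rtool(-3,0))
E
```

```text
t 65.65 TCP [0.42   0.021  0.0355] q [-0.217, 0.641, 2.084, -0.001, 0.416, -0.164] f [ 0.3  0.  -2.3] gw 0.0358
  d cm [-0.07, 0.13, 2.42] rv [-0.0, 0.001, 0.001] | calls>= 0.1 / 0.0
```

Emit:
send_rows([
  {"tx": 0,"ty": 0.1,"tz": 0.7,"rx": 0,"ry": 0,"rz": 0},
  {"tx": 0,"ty": 0.1,"tz": 1.4,"rx": 0,"ry": 0,"rz": 0},
  {"tx": 0,"ty": 0.1,"tz": 1.9,"rx": 0,"ry": 0,"rz": 0},
  {"tx": 0,"ty": 0.1,"tz": 2.2,"rx": 0,"ry": 0,"rz": 0},
  {"tx": 0,"ty": 0.1,"tz": 2.35,"rx": 0,"ry": 0,"rz": 0},
])

```text
time: 66.07
position: [0.4229, 0.0199, 0.0116]
tool_rot: [0.726, 0.688, 0.0, 0.001]
ft_force: [0.4, 0.3, -2.4]
grip_width: 0.0357
```

Emit:
send_rows([
  {"tx": 0,"ty": 0,"tz": 0.05,"rx": 0,"ry": 0,"rz": 0},
  {"tx": 0,"ty": 0,"tz": 0.1,"rx": 0,"ry": 0,"rz": 0},
  {"tx": 0,"ty": 0,"tz": 0.1,"rx": 0,"ry": 0,"rz": 0},
])

```text
time: 66.32
position: [0.4231, 0.02, 0.0115]
tool_rot: [0.726, 0.688, 0.001, 0.001]
ft_force: [-0.2, 0.1, -2.1]
grip_width: 0.0357
```

```bash
python3 - <<'E'
from plan import *
go([.4213,.0202,.0113],Rtool(-3,0))
E
```

```text
t 66.32 TCP [0.4231 0.02   0.0115] q [-0.218, 0.7, 2.087, -0.002, 0.352, -0.163] f [-0.2  0.1 -2.1] gw 0.0357
  d cm [0.01, -0.18, 0.02] rv [0.003, 0.001, -0.001] | calls>= 0.0 / 0.0
```

Emit:
send_rows([
  {"tx": 0,"ty": -0.1,"tz": 0.05,"rx": 0,"ry": 0,"rz": 0},
  {"tx": 0,"ty": -0.1,"tz": 0.1,"rx": 0,"ry": 0,"rz": 0},
  {"tx": 0,"ty": -0.1,"tz": 0.12,"rx": 0,"ry": 0,"rz": 0},
])

```text
time: 66.57
position: [0.4228, 0.0199, 0.0113]
tool_rot: [0.726, 0.688, 0.001, 0.002]
ft_force: [0.6, 0.8, 10.9]
grip_width: 0.0355
```

Emit:
send_rows([
  {"tx": 0,"ty": 0,"tz": 0,"rx": 0,"ry": 0,"rz": 0},
  {"tx": 0,"ty": 0,"tz": 0,"rx": 0,"ry": 0,"rz": 0},
  {"tx": 0,"ty": 0,"tz": 0,"rx": 0,"ry": 0,"rz": 0},
  {"tx": 0,"ty": 0,"tz": 0,"rx": 0,"ry": 0,"rz": 0},
  {"tx": 0,"ty": 0,"tz": 0,"rx": 0,"ry": 0,"rz": 0},
], claw=6.5)

```text
time: 66.98
position: [0.422, 0.0201, 0.0103]
tool_rot: [0.726, 0.688, 0.001, 0.001]
ft_force: [0.0, -0.2, 0.1]
grip_width: 0.0606
```

Emit:
send_rows([
  {"tx": 0,"ty": 0,"tz": -1,"rx": 0,"ry": 0,"rz": 0},
  {"tx": 0,"ty": 0,"tz": -4,"rx": 0,"ry": 0,"rz": 0},
  {"tx": 0,"ty": 0,"tz": -8,"rx": 0,"ry": 0,"rz": 0},
  {"tx": 0,"ty": 0,"tz": -12,"rx": 0,"ry": 0,"rz": 0},
  {"tx": 0,"ty": 0,"tz": -16,"rx": 0,"ry": 0,"rz": 0},
])

```text
time: 67.4
position: [0.4206, 0.0204, 0.1717]
tool_rot: [0.726, 0.688, 0.0, 0.001]
ft_force: [2.2, 0.1, -0.6]
grip_width: 0.065
```

Emit:
send_rows([
  {"tx": 3,"ty": 2,"tz": -2,"rx": 0,"ry": 0,"rz": 0},
  {"tx": 7,"ty": 4,"tz": -4,"rx": 0,"ry": 0,"rz": 0},
  {"tx": 11,"ty": 6,"tz": -6,"rx": 0,"ry": 0,"rz": 0},
  {"tx": 15,"ty": 8,"tz": -6,"rx": 0,"ry": 0,"rz": 0},
  {"tx": 18,"ty": 9,"tz": -6,"rx": 0,"ry": 0,"rz": 0},
])

```text
time: 67.82
position: [0.52, 0.191, 0.2321]
tool_rot: [0.726, 0.688, 0.002, 0.003]
ft_force: [0.6, -0.9, -0.2]
grip_width: 0.0646
```

```bash
python3 - <<'E'
from plan import *
for i in range(3): robot.camera('top')
go([.58,.2,.25],Rtool(90,0))
for n in ('top','scene'):
    c=cam(n); save(c,n+'_end2.png')
    for l in ['plate','pad','scanner','module1']:
      for r in robot.outline_of(l,n)[:5]:
        P=cloud(c,np.array(r['pixels'])); z=np.median(P[:,2]); Q=P[abs(P[:,2]-z)<.012]
        print(n,l,round(r['p'],2),np.round(r['xy']),'z %.3f max %.3f'%(z,np.percentile(P[:,2],97)),np.round(np.hstack(cv2.minAreaRect((Q[:,:2]*1000).astype(np.float32))),1))
E
```

```text
t 67.97 TCP [0.5186 0.1917 0.23  ] q [0.153, 0.42, 1.609, -0.002, 1.109, 0.202] f [-0.  -0.4  1. ] gw 0.0648
  d cm [1.12, 6.1, -1.98] rv [0.002, 0.003, -1.619] | calls>= 0.3 / 2.6
top plate 0.89 [206. 209.] z 0.011 max 0.058 [504.9 384.7 123.1 158.8  83.5]
top plate 0.49 [199. 223.] z 0.005 max 0.010 [481.9 353.8 270.6 208.1  73.2]
top plate 0.43 [321. 180.] z 0.031 max 0.056 [647.9   7.3 200.6 224.    4.1]
top pad 0.76 [322. 247.] z 0.004 max 0.011 [423.6  29.6 190.7 101.1  86.4]
top pad 0.46 [319. 240.] z 0.030 max 0.035 [426.4  27.7 127.7  45.5  89.8]
top scanner 0.86 [249. 141.] z 0.026 max 0.032 [761.  271.3  45.8 104.   86.8]
top scanner 0.72 [290. 120.] z 0.026 max 0.032 [846.4 129.1 129.9  42.4  50.4]
top scanner 0.66 [316. 241.] z 0.030 max 0.035 [426.4  27.7 127.7  45.5  89.8]
top scanner 0.6 [407. 149.] z 0.025 max 0.031 [ 750.  -257.4  131.1   46.6   26.8]
top scanner 0.41 [414. 212.] z 0.066 max 0.071 [ 525.  -286.5   17.5   44.8    4.4]
top module1 0.64 [415. 210.] z 0.065 max 0.071 [ 525.5 -286.5   18.5   44.6    3.1]
top module1 0.36 [327. 174.] z 0.031 max 0.056 [64
[... 156 characters left out ...]
1.2  28.7 193.5 105.5  87. ]
scene scanner 0.92 [350. 184.] z 0.029 max 0.036 [424.2  28.8 127.7  45.2  86.1]
scene scanner 0.92 [360. 310.] z 0.025 max 0.030 [851.2 129.8 132.3  46.6  52.1]
scene scanner 0.67 [418. 289.] z 0.025 max 0.030 [749.6 280.9  45.4 131.4  80.9]
scene scanner 0.58 [235. 249.] z 0.026 max 0.031 [ 750.7 -257.5  132.2   44.3   25.3]
scene module1 0.77 [246. 187.] z 0.049 max 0.071 [ 531.3 -284.3   13.9   45.8   19.1]
scene module1 0.75 [269. 188.] z 0.052 max 0.072 [ 527.  -214.3   14.4   40.5   13.8]
scene module1 0.71 [228. 185.] z 0.051 max 0.072 [ 536.2 -351.3   15.3   45.3   20.2]
scene module1 0.6 [202. 181.] z 0.050 max 0.071 [ 541.8 -419.3   16.9   46.2   21.1]
```

```bash
python3 - <<'E'
from h import *
from rig import robot
c=cam('scene'); save(c,'final_chk.png')
o=robot.get_obs(); print(o['time'],o['position'],o['ft_force'])
E
```

```text
68.5167 [0.51815362 0.18878495 0.23027727] [ 0.69643868 -0.64199692  0.02932314]
```

```bash
ls -t pics | head -2
```

```text
final_chk.png
scene_end2.png
```

View pics/final_chk.png

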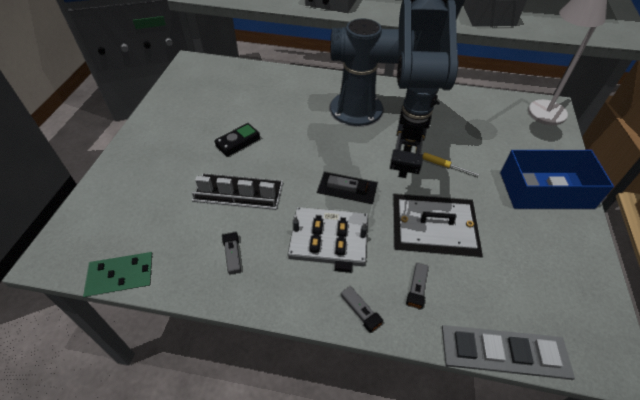

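The picture shows four modules standing on the rack (205–268, 188), the scanner on its pad (347, 185), the plate on the mat (437, 222) and the sockets empty. The gripper is clear of everything.

```bash
python3 -c "from rig import robot; print(robot.hand_in())"
```

```text
the job is handed in; nothing more can be done
None
```

The job is done as asked and in order, and I handed it in at about 68.5 s of the 210 s allowed.

- **Plate:** I lifted it level off the dowels and laid it flat on the mat. Its centre is within about 2 mm of the mat's middle.
- **Scanner:** I held it still on the label for about 2.9 s, at 0.10 m and 35° off square, then put it back flat on its pad. The rig gives no read-out, so I judged the aim only from measured poses: the beam landed about 2 mm from the label's middle.
- **Modules:** All four were there. They stand upright in a row on the rack, clear of each other.

My last picture, taken just before handing in, shows the plate, scanner and modules in place, the sockets empty and the gripper clear. The decoy scanners, meter and screwdriver look undisturbed.

Two things did not go cleanly:
- **Rail touch:** While I was placing the fourth module, the gripper body touched the rack rail with about 7 N, well under the 40 N limit. I backed off and placed it again at another angle.
- **Scanner knocked:** After I had put it back, the scanner was found knocked to the edge of its pad. I picked it up again and put it within about 3 mm of the pad's middle.

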